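# Spice tins out of the sliding-door case

## Robot

A 6-joint arm with a two-finger parallel gripper is mounted at the origin on the work surface. World frame = base frame: x ahead of the robot, y to its left, z up, the work surface at z = 0. Lengths are in mm, angles in rad, forces in N, time in s.
With the tool pointing down it reaches from about 350 to 975 mm from the base axis. Payload 7.1 kg.
Tool frame: the origin (TCP) lies on the centre line of the jaws, within the pads' length; the fingertips stand 8 mm ahead of it and the grasp point (between the pads) lies 11 mm behind it; z points along the fingers, x is the direction in which the jaws open and shut, and the axes are right-handed (so a half turn about z gives the same grasp; the last joint's range is limited). The gripper opens to 88 mm and grips with 3 to 60 N. Pads are 20 mm wide; open, the fingers measure 115 mm over their backs; the gripper's body (75 mm by 178 mm) begins 61 mm behind the grasp point.
Start: joints at [1.154, 0.423, 1.63, -0, 1.089, -0.019], TCP at [242.087, 576.193, 230.675] pointing down, gripper open.
Joint ranges: [-3, 3], [-0.9, 2.11], [0.09, 2.58], [-1.31, 4.45], [0.11, 2.69], [-2.54, 2.54]. Speed limits (rad/s): [2.39, 2.39, 3.01, 3.14, 3.14, 3.14].

## Interface

Orientations are given as a rotation vector (axis times angle).
In Python, from workcell import ctrl gives the robot as it stands.
- The arm moves only by the shell command python3 -m handwheel 'ROWS'. ROWS is JSON, a list of rows, each a list of 3 entries, a list of its own where there are three numbers: the turn, a rotation vector about the tool's x, y, z in rad, then the shift along the tool's x, y, z in mm, then the opening, from 0 (shut) to 1 (fully open). In form: [[[ax, ay, az], [tx, ty, tz], jaw], ...]. A call has exactly 10 rows; each row shifts and turns the pose as measured when the row begins, along the tool's axes as they then stand; what a row does not reach is not made up. A row lasts 1/12 s, in which the tool goes at most 41.7 mm and 7.16 degrees, less where a joint would pass 70% of its speed; a pose out of reach is approached as far as the arm can. A call with a gripper value outside its range is refused whole. The fingers move at their own pace and stop on an object; the grip force is fixed at half the most. Time passes only in rows, so rows that do not move let the fingers close, or fill a call up. It gives the time, the measured TCP pose, the force and the opening at its end, in the units of the state.
- ctrl.get_obs(): the state, without advancing time (a new reading comes with each control period).
- ctrl.get_image(name): name is "scene" or "top" or "wrist"; returns a dict with "pixels" (480x640x3 uint8, red, green, blue), "camera_matrix" (3x3 intrinsics, pixels), "rvec" (rotation vector, rad) and "tvec" (3), from world to camera coordinates, as OpenCV has them. Camera axes: x right, y down, z forward; pixel columns grow to the right and rows downward; lengths in mm; the calibration is good to about 2 mm. A picture is of the moment at which its call begins. There is no depth.
- ctrl.close_job(): hands the job in, once; it reports no verdict.
Trained networks look in a picture, given as the dict that the camera call returned (one of the last four; its "shot" number tells which), for a name from the list of things; names that differ only in an ending like _2 or _b are one class to them, and where a whole thing is asked for, a point or a joint stands for the part that bears it (a point fixed in the world has none). Each returns a list of dicts, best first, with "score" (0 to 1); they miss things now and then, are a little off and sometimes report something else, mostly with a low value. They report only what shows in the picture. A call takes as long as a camera call.
- ctrl.look_for(picture, query): "position" ([x, y, z] in mm, in the coordinates of the camera as it stood for that picture, good to about 4 mm: the middle of the surface that is visible of it).
- ctrl.spot_point(picture, query): "position" ([x, y, z] in mm, in the coordinates of the camera as it stood for that picture, good to about 4 mm: a listed point, or the origin of a listed thing).
The state is a dict: "t": time; "qpos": joint angles; "qvel": joint speeds; "joint_torque": joint torques, N m; "ee_pos": TCP position; "orientation": TCP orientation; "ft_force": force on the tool from outside, world axes, zero at the start; "moment": the same for the moment, N m; "width": finger opening in mm.
Only numpy, scipy, OpenCV 4.12 (cv2) and the standard library are available. Lean on these libraries where they do the work, as an engineer would, in place of code of your own. Each camera call takes 0.05 s, during which the arm holds its last target.

## Task

Lay out the coffee spices: take every spice tin out of the case with the two bypass sliding doors (slide one door past the other to get at each side) and stand each one upright, right down, in a pocket of its own in the wooden rack, any tin in any pocket. Leave both doors of the case fully shut, and do not shift or knock over the other things on the counter.

Things in the scene. Friction and masses are not known exactly. Their poses are not given: they have to be found in the camera images.
- case: fixed wooden case, 180 deep (x), 480 wide (y), front to -x; left (+y) and right (-y) compartments, each |y| 3 to 232, inside x -82 to 82, divider 68 high. Origin: centre of underside, z up. Floor top at 8; front wall to 93 high, back to 117. Roof: two clear bypass sliding doors in metal frames, sloping up 6 degrees to the back; a fully open door bares |y| 65 to 232 of its own side
- door_left (a joint): left door, the lower one: 0 = shut against its stop at the left end, 0.175 m = fully open, slid along the case's -y beneath the right door. 0.35 kg, sliding friction about 1.5 N, damping about 6 N s/m, stays where left. Its top surface is 88 to 106 high (front to back)
- door_right (a joint): right door, the upper one: 0 = shut against its stop at the right end, 0.175 m = fully open, slid along the case's +y above the left door. Same weight and friction; its top surface is 97 to 115 high (front to back)
- door_left_grip (a point): centre of the top edge of the left door's upright steel fin handle: 12 thick (case y), 36 long (case x), its top 140 above the counter, standing about 47 above its door and 38 above the other. Sits at case x = -47, y = 205 - opening; point axes are the case's
- door_right_grip (a point): the same point on the right door's fin, 38 above its door, at case x = -47, y = -205 + opening
- rack: loose wooden rack, 0.55 to 0.9 kg, 250 long (its x) by 64 by 36 high, with a single row of five square pockets 40 x 40 and 30 deep, 47 apart along its x. Origin: centre of its underside, z up. It can be shoved a few cm
- pocket0 (a point): centre of the mouth of the rack pocket at rack x = -94 mm, 36 above the rack's underside; the pocket's floor is 30 lower
- pocket1 (a point): centre of the mouth of the rack pocket at rack x = -47 mm, 36 above the rack's underside; the pocket's floor is 30 lower
- pocket2 (a point): centre of the mouth of the rack pocket at rack x = 0 mm, 36 above the rack's underside; the pocket's floor is 30 lower
- pocket3 (a point): centre of the mouth of the rack pocket at rack x = 47 mm, 36 above the rack's underside; the pocket's floor is 30 lower
- pocket4 (a point): centre of the mouth of the rack pocket at rack x = 94 mm, 36 above the rack's underside; the pocket's floor is 30 lower
- tin0: aluminium spice tin (may be absent): cylinder 36 in diameter, 75 high, 50 to 100 g, thin dark band. Origin: centre of its underside, z up its axis. At first it stands on the case floor, up to three in a row in each compartment, about 52 apart along the case's y and within 15 of its middle line
- tin1: aluminium spice tin (may be absent): cylinder 36 in diameter, 75 high, 50 to 100 g, thin dark band. Origin: centre of its underside, z up its axis. At first it stands on the case floor, up to three in a row in each compartment, about 52 apart along the case's y and within 15 of its middle line
- tin2: aluminium spice tin (may be absent): cylinder 36 in diameter, 75 high, 50 to 100 g, thin dark band. Origin: centre of its underside, z up its axis. At first it stands on the case floor, up to three in a row in each compartment, about 52 apart along the case's y and within 15 of its middle line
- tin3: aluminium spice tin (may be absent): cylinder 36 in diameter, 75 high, 50 to 100 g, thin dark band. Origin: centre of its underside, z up its axis. At first it stands on the case floor, up to three in a row in each compartment, about 52 apart along the case's y and within 15 of its middle line
- tin4: aluminium spice tin (may be absent): cylinder 36 in diameter, 75 high, 50 to 100 g, thin dark band. Origin: centre of its underside, z up its axis. At first it stands on the case floor, up to three in a row in each compartment, about 52 apart along the case's y and within 15 of its middle line
- tin5: aluminium spice tin (may be absent): cylinder 36 in diameter, 75 high, 50 to 100 g, thin dark band. Origin: centre of its underside, z up its axis. At first it stands on the case floor, up to three in a row in each compartment, about 52 apart along the case's y and within 15 of its middle line
- bowls: stack of three green ceramic bowls, 148 across, 99 high; bystander. Origin: centre of its underside
- moka: eight-cup aluminium moka pot, 112 across, 227 high, handle reaching 114 from its axis; bystander. Origin: centre of its underside
- jug: stainless milk jug, 94 across, 115 high, handle at its +y reaching 78; bystander. Origin: centre of its underside
- coaster: round wooden coaster, 96 across, 10 high; bystander. Origin: centre of its underside
- sugar: glass sugar bowl, 92 across, 70 high, its metal lid standing open to 162 high at its +x; bystander. Origin: centre of its underside
- cup: white ceramic mug, 72 across, 60 high; bystander. Origin: centre of its underside

How it is judged (in metres and radians):
On the way, in this order (a step that is already met when the one before it is completed fails the run):
1. a door of the case is slid open by at least 70 mm (value of joint any of door_left, door_right above 0.07 m), for 0.2 s.
2. every tin stands right down in a pocket of the rack (y of tin0 in the frame of rack between -0.012 and 0.012 m and x of tin0 in the frame of rack between -0.11 and 0.11 m and z of each of tin0, tin1, tin2, tin3, tin4, tin5 in the frame of rack below 0.014 m and angle between each of tin0, tin1, tin2, tin3, tin4, tin5's own z axis and vertical below 0.17 rad and y of tin1 in the frame of rack between -0.012 and 0.012 m and x of tin1 in the frame of rack between -0.11 and 0.11 m and y of tin2 in the frame of rack between -0.012 and 0.012 m and x of tin2 in the frame of rack between -0.11 and 0.11 m and y of tin3 in the frame of rack between -0.012 and 0.012 m and x of tin3 in the frame of rack between -0.11 and 0.11 m and y of tin4 in the frame of rack between -0.012 and 0.012 m and x of tin4 in the frame of rack between -0.11 and 0.11 m and y of tin5 in the frame of rack between -0.012 and 0.012 m and x of tin5 in the frame of rack between -0.11 and 0.11 m), for 0.2 s.
At the end, for the whole second after the job is handed in: Every tin present stands upright (within 10 degrees) at rest in a pocket of the rack, its foot within 8 mm of the pocket's floor; the rack stands level on the counter; both doors are shut to within 8 mm (all of step 2 and linear speed of each of tin0, tin1, tin2, tin3, tin4, tin5, rack below 0.02 m/s and value of joint each of door_left, door_right below 0.008 m and angle between rack's own z axis and vertical below 0.06 rad and height (world z) of rack below 0.01 m); the robot touches nothing.
It fails at once if one of the other things on the counter (bowls, moka pot, jug, coaster, sugar bowl, mug) is shifted by more than 30 mm or tipped over (distance of any of bowls, moka, jug, coaster, sugar, cup from where it was at the start of the episode above 0.03 m or angle between any of bowls, moka, jug, coaster, sugar, cup's own z axis and vertical above 0.5 rad).
Of tin0, tin1, tin2, tin3, tin4, tin5 only 3 to 5 are there at a start; the rules pass over those that are not, and their reading is None.
At some moment in a run one of rack may be knocked a few centimetres aside while the robot is not near it.
It also fails if it takes over 210 s, if anything falls off the work surface, if the arm or the gripper's body presses on something with over 40 N, if the wrist force passes 120 N, or if a joint passes its speed limit or range.

## Working session

There is one attempt and no reset: what is moved stays moved. The work goes in short steps, Python scripts to look and compute and a shell command to move; the robot and the scene stay as the last step left them, time stands still between calls to the robot, and variables do not carry over. Pictures are saved under pics/ and viewed, and the job is handed in when it is done.

```bash
ls; mkdir -p pics
python3 - <<'E'
from workcell import ctrl
import cv2,numpy as np
print(ctrl.get_obs())
for n in ["scene","top","wrist"]:
    p=ctrl.get_image(n)
    cv2.imwrite(f"pics/a_{n}.png",p["pixels"][:,:,::-1])
    R,_=cv2.Rodrigues(np.array(p["rvec"],float)); t=np.array(p["tvec"],float).ravel()
    print(n,p["shot"],(-R.T@t).round(),R.round(2).tolist(),np.array(p["camera_matrix"]).round(0).tolist())
E
```

```text
pics
{'t': 0.0, 'qpos': array([ 1.15403500e+00,  4.23833340e-01,  1.63069833e+00, -4.15423689e-06,
        1.08858205e+00, -1.89940750e-02]), 'qvel': array([-9.64209891e-04, -1.73898254e-04, -5.62755628e-04, -1.12214225e-03,
        8.42575880e-05,  6.04477443e-04]), 'joint_torque': array([-1.39181491e-03, -5.44626224e+01, -2.73667878e+01,  6.42508571e-02,
        2.29422312e-02, -9.15678993e-05]), 'ee_pos': array([241.85328154, 575.71648907, 229.90309459]), 'orientation': array([ 2.61586757e+00,  1.73829831e+00, -2.01110024e-03]), 'ft_force': array([-0.45592295, -0.16506867, -0.63916624]), 'moment': array([ 0.02452164, -0.03139501, -0.02589419]), 'width': 87.92620626123264}
scene 1 [1269.  893. 1142.] [[-0.78, 0.62, -0.0], [0.41, 0.52, -0.75], [-0.46, -0.58, -0.67]] [[434.0, 0.0, 321.0], [0.0, 434.0, 245.0], [0.0, 0.0, 1.0]]
top 2 [ 408.   -5. 1585.] [[-0.02, -1.0, 0.0], [-1.0, 0.02, -0.08], [0.08, -0.01, -1.0]] [[510.0, 0.0, 320.0], [0.0, 510.0, 245.0], [0.0, 0.0, 1.0]]
wrist 3 [178. 603. 385.] [[0.39, 0.92, -0.0], [0.89, -0.37, 0.25], [0.23, -0.1, -0.97]] [[333.0, 0.0, 318.0], [0.0, 333.0, 241.0], [0.0, 0.0, 1.0]]
```

View pics/a_scene.png

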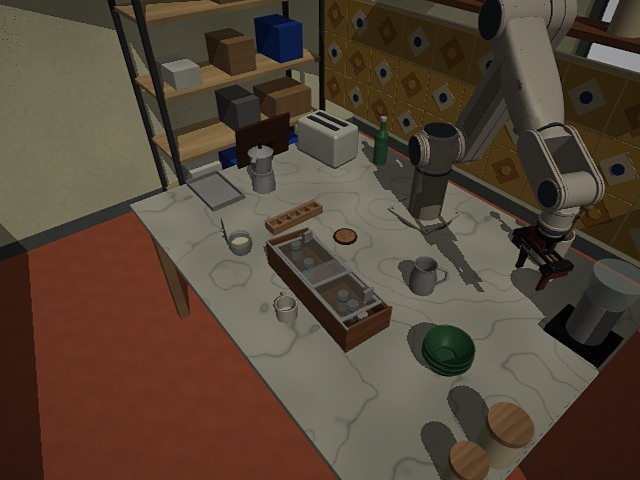

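View pics/a_top.png

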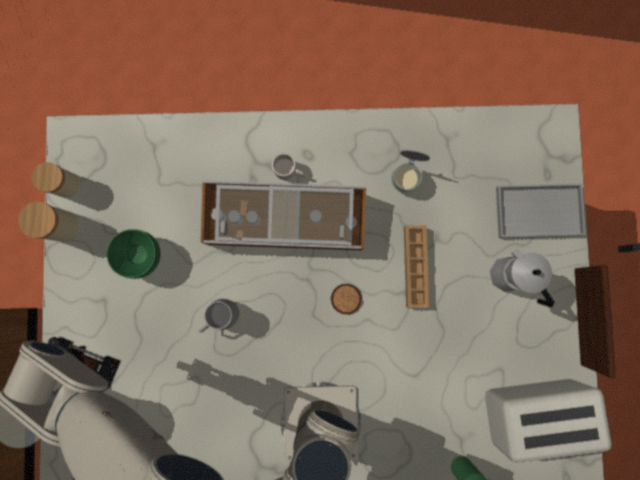

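```bash
cat > h.py <<'E'
from workcell import ctrl
import cv2,numpy as np
from scipy.spatial.transform import Rotation as Rn
def cam(p):
    R,_=cv2.Rodrigues(np.array(p["rvec"],float)); t=np.array(p["tvec"],float).ravel()
    return np.array(p["camera_matrix"],float),R,t
def w(p,pos):
    K,R,t=cam(p); return R.T@(np.array(pos)-t)
def px(p,X):
    K,R,t=cam(p); c=(R@np.atleast_2d(X).T).T+t; u=(K@c.T).T; return u[:,:2]/u[:,2:]
def spots(p,q,f="spot_point"):
    return [(round(d["score"],2),w(p,d["position"]).round(1).tolist()) for d in getattr(ctrl,f)(p,q)]
def shot(n,name=None):
    p=ctrl.get_image(n)
    if name: cv2.imwrite(f"pics/{name}.png",p["pixels"][:,:,::-1])
    return p
E
python3 - <<'E'
from h import *
for n in ["scene","top"]:
    p=shot(n)
    for q in ["case","door_left_grip","door_right_grip","rack","pocket0","pocket4","pocket2","tin0","bowls","moka","jug","coaster","sugar","cup"]:
        print(n,q,spots(p,q)[:6])
E
```

```text
scene case [(0.64, [619.0, 100.9, 1.1])]
scene door_left_grip [(0.56, [587.0, 269.2, 137.5])]
scene door_right_grip [(0.91, [570.9, -77.6, 135.9]), (0.52, [585.6, 269.9, 136.8])]
scene rack [(0.65, [467.7, -304.9, 2.6])]
scene pocket0 [(0.95, [510.5, -307.5, 31.5]), (0.93, [467.8, -305.3, 36.1]), (0.81, [370.2, -304.7, 36.0]), (0.67, [562.0, -308.6, 34.7]), (0.61, [420.9, -303.9, 29.9])]
scene pocket4 [(0.95, [510.5, -307.5, 31.5]), (0.93, [467.8, -305.3, 36.1]), (0.81, [370.2, -304.7, 36.0]), (0.67, [562.0, -308.6, 34.7]), (0.61, [420.9, -303.9, 29.9])]
scene pocket2 [(0.95, [510.5, -307.5, 31.5]), (0.93, [467.8, -305.3, 36.1]), (0.81, [370.2, -304.7, 36.0]), (0.67, [562.0, -308.6, 34.7]), (0.61, [420.9, -303.9, 29.9])]
scene tin0 [(0.6, [631.3, 246.5, 8.2])]
scene bowls [(0.72, [524.3, 544.5, -0.9])]
scene moka [(0.72, [633.8, 296.4, 9.6]), (0.56, [433.1, -591.5, -2.9])]
scene jug [(0.66, [335.6, 288.8, -1.8]), (0.44, [373.1, -303.3, 34.7])]
scene coaster [(0.56, [372.8, -87.3, -2.6])]
scene sugar [(0.96, [737.3, -278.6, -1.3]), (0.32, [783.8, 88.6, 3.0])]
scene cup [(0.57, [782.6,
[... 429 characters left out ...]
, 31.1]), (0.87, [468.5, -304.1, 36.8]), (0.7, [517.7, -305.7, 30.9]), (0.63, [419.1, -301.1, 36.5]), (0.62, [372.6, -304.5, 33.9])]
top pocket2 [(0.93, [561.7, -306.5, 31.1]), (0.87, [468.5, -304.1, 36.8]), (0.7, [517.7, -305.7, 30.9]), (0.63, [419.1, -301.1, 36.5]), (0.62, [372.6, -304.5, 33.9])]
top tin0 [(0.52, [601.4, -105.3, 4.9]), (0.37, [635.3, 291.7, 9.0]), (0.36, [463.9, -305.5, 4.5])]
top bowls [(0.6, [528.2, 537.8, -0.2]), (0.59, [591.7, 267.6, 139.3])]
top moka [(0.63, [438.4, -593.1, 0.5])]
top jug [(0.76, [336.9, 285.1, -2.8]), (0.65, [560.1, -304.4, 33.4])]
top coaster [(0.73, [377.6, -90.7, 0.3])]
top sugar [(0.63, [742.1, -284.7, -1.5])]
top cup [(0.84, [784.1, 94.6, 1.5])]
```

Scene: case top-centre with both doors apparently partly open, tins visible through the glass (3 left around px 217–251, two right about 315 and 352), rack at px (417,267), free path over the coaster. I'll refine the case pose.

Run:
```python
from h import *
p=shot("top")
c=p["pixels"][170:260,190:375,::-1]
cv2.imwrite("pics/b.png",cv2.resize(c,None,fx=4.3,fy=4.3,interpolation=cv2.INTER_CUBIC))
for f in ["look_for","spot_point"]:
  for q in ["case","door_left","door_right","tin0"]: print(f,q,spots(p,q,f))
p=shot("scene")
c=p["pixels"][215:355,255:400,::-1]
cv2.imwrite("pics/b2.png",cv2.resize(c,None,fx=4.2,fy=4.2,interpolation=cv2.INTER_CUBIC))
for f in ["look_for","spot_point"]:
  for q in ["case","door_left","door_right","tin0"]: print(f,q,spots(p,q,f))
```

```text
look_for case [(0.65, [625.7, 95.4, 98.7]), (0.27, [460.2, -305.7, 28.6])]
look_for door_left [(0.97, [631.7, 214.9, 94.2])]
look_for door_right [(0.85, [624.7, 12.1, 103.8]), (0.16, [522.9, 548.9, 67.3])]
look_for tin0 [(0.51, [593.9, -112.7, 83.9]), (0.49, [634.0, 298.9, 79.2])]
spot_point case [(0.58, [630.1, 99.3, -0.9]), (0.4, [371.8, -301.9, 35.9])]Traceback (most recent call last):
  File "<stdin>", line 6, in <module>
  File "h.py", line 12, in spots
    return [(round(d["score"],2),w(p,d["position"]).round(1).tolist()) for d in getattr(ctrl,f)(p,q)]
                                                                                ~~~~~~~~~~~~~~~^^^^^
ValueError: it knows: bowls, case, coaster, cup, door_left_grip, door_right_grip, jug, moka, pocket, rack, sugar, tin
```

View pics/b.png

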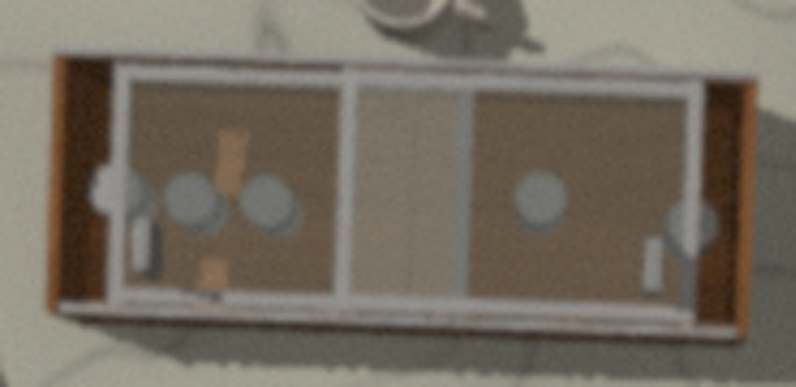

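```bash
cat >> h.py <<'E'
def back(p,u,z):
    K,R,t=cam(p); C=-R.T@t; d=R.T@np.linalg.inv(K)@np.array([u[0],u[1],1.0])
    return C+d*(z-C[2])/d[2]
def to_case(X,c): # c=(x,y,yaw)
    d=np.array(X)[:2]-c[:2]; s,k=np.sin(c[2]),np.cos(c[2]); return np.array([k*d[0]+s*d[1],-s*d[0]+k*d[1]])
def from_case(X,c):
    s,k=np.sin(c[2]),np.cos(c[2]); return np.array([c[0]+k*X[0]-s*X[1],c[1]+s*X[0]+k*X[1]])
E
python3 - <<'E'
from h import *
from scipy.optimize import least_squares
p=shot("top")
o=lambda u:(190+(u[0]+.5)/4.3-.5,170+(u[1]+.5)/4.3-.5)
m={(90,240,117):(53,54),(-90,240,93):(50,312),(90,-240,117):(758,76),(-90,-240,93):(745,338)}
f=lambda c:np.concatenate([px(p,[*from_case(k,c),k[2]])[0]-o(v) for k,v in m.items()])
r=least_squares(f,[625,98,0.03]);c=r.x;print(c,r.fun.round(2))
for u in [(145,243),(653,265)]: print("fin",to_case(back(p,o(u),138),c).round(1))
for u in [(110,190),(188,197),(268,201),(540,197),(690,224)]: 
    X=back(p,o(u),83);print("tin",X.round(1),to_case(X,c).round(1))
for X in [(589,267),(569.5,-74.5)]:print(to_case(X,c))
p=shot("scene")
c=p["pixels"][215:355,255:400,::-1]
cv2.imwrite("pics/b2.png",cv2.resize(c,None,fx=4.2,fy=4.2,interpolation=cv2.INTER_CUBIC))
E
```

```text
[ 6.23093671e+02  9.34850268e+01 -5.88952540e-02] [-0.18 -1.1  -0.91  1.03  0.23 -0.55  0.86  0.58]
fin [-42.4 166.5]
fin [ -45.5 -171.2]
tin [634.9 296.1  83. ] [-1.00e-01  2.03e+02]
tin [628.7 242.4  83. ] [ -3.1 149. ]
tin [624.6 187.2  83. ] [-4.  93.6]
tin [622.8  -0.7  83. ] [  5.3 -94. ]
tin [ 601.5 -103.8   83. ] [  -9.9 -198.2]
[-44.24786025 171.20733393]
[ -43.61294675 -170.84835874]
```

View pics/b2.png

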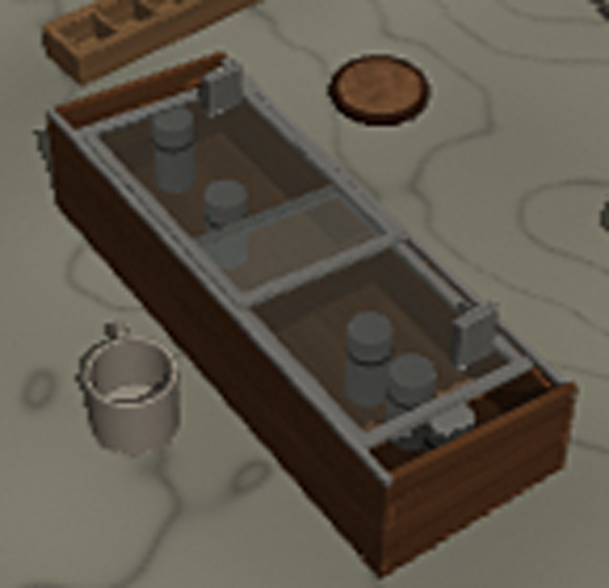

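```bash
cat >> h.py <<'E'
CASE=np.array([623.1,93.5,-0.0589])
def plan(xyz,az=None):
    """print the turn about tool z, tilt error and tool-frame shift still needed (shift after turn)"""
    o=ctrl.get_obs(); R=Rn.from_rotvec(o["orientation"]).as_matrix()
    a=np.arctan2(R[1,0],R[0,0])
    if az is None: az=a
    az=az+np.pi*np.round((a-az)/np.pi) # half-turn symmetric
    T=np.array([[np.cos(az),np.sin(az),0],[np.sin(az),-np.cos(az),0],[0,0,-1.]])
    d=np.array(xyz)-o["ee_pos"]
    print("t",round(o["t"],2),"pos",o["ee_pos"].round(1),"az",round(a,3),"q6",o["qpos"][5].round(2),"turn",Rn.from_matrix(R.T@T).as_rotvec().round(3),"shift",(T.T@d).round(1),"|",np.linalg.norm(d).round(0),"F",o["ft_force"].round(1),"w",o["width"].round(1))
E
python3 -c "
from h import *
plan([*from_case([-47,200],CASE),250],CASE[2])"
```

```text
Traceback (most recent call last):
  File "h.py", line 33, in plan
    print("t",round(o["t"],2),"pos",o["ee_pos"].round(1),"az",round(a,3),"q6",o["qpos"][5].round(2),"turn",Rn.from_matrix(R.T@T).as_rotvec().round(3),"shift",(T.T@d).round(1),"|",np.linalg.norm(d).round(0),"F",o["ft_force"].round(1),"w",o["width"].round(1))
                                                                                                                                                                                                                                             ^^^^^^^^^^^^^^^^
AttributeError: 'float' object has no attribute 'round'
```

```bash
sed -i 's/o\["width"\].round(1)/round(o["width"],1)/' h.py
python3 -c "
from h import *
plan([*from_case([-47,200],CASE),250],CASE[2])"
python3 -m handwheel '[[[0,0,0.12],[0,0,0],0],[[0,0,0.12],[0,0,0],0],[[0,0,0.12],[0,0,0],0],[[0,0,0.12],[0,0,0],0],[[0,0,0.12],[0,0,0],0],[[0,0,0.12],[0,0,0],0],[[0,0,0.12],[0,0,0],0],[[0,0,0.12],[0,0,0],0],[[0,0,0.12],[0,0,0],0],[[0,0,0.12],[0,0,0],0]]'
python3 -c "
from h import *
plan([*from_case([-47,200],CASE),250],CASE[2])"
```

```text
t 2.05 pos [242.1 576.2 230.7] az 1.173 q6 -0.02 turn [-0.    -0.     1.232] shift [361.8 259.4 -19.3] | 446.0 F [0.1 0.1 0.6] w 87.7
t: 2.88
ee_pos: [242.0, 576.2, 230.7]
orientation: [3.139, -0.114, -0.0]
ft_force: [0.2, 0.2, 0.5]
width: 24.1
t 2.88 pos [242.  576.2 230.7] az -0.073 q6 1.23 turn [ 0.     0.    -0.014] shift [361.8 259.4 -19.3] | 446.0 F [0.2 0.2 0.5] w 24.1
```

```bash
python3 -m handwheel '[[[0,0,0],[33,23.5,0],0],[[0,0,0],[33,23.5,0],0],[[0,0,0],[33,23.5,0],0],[[0,0,0],[33,23.5,0],0],[[0,0,0],[33,23.5,0],0],[[0,0,0],[33,23.5,0],0],[[0,0,0],[33,23.5,0],0],[[0,0,0],[33,23.5,0],0],[[0,0,0],[33,23.5,0],0],[[0,0,0],[33,23.5,0],0]]'
python3 -c "
from h import *
plan([*from_case([-47,200],CASE),125],CASE[2])"
```

```text
t: 3.72
ee_pos: [556.9, 313.9, 231.1]
orientation: [-3.135, 0.109, -0.001]
ft_force: [0.1, 0.5, 0.5]
width: 0.2
t 3.72 pos [556.9 313.9 231.1] az -0.07 q6 0.56 turn [-0.005 -0.001 -0.011] shift [ 32.1  16.2 106.1] | 112.0 F [0.1 0.5 0.5] w 0.2
```

```bash
python3 -m handwheel '[[[0,0,-0.01],[10,5,5],0],[[0,0,0],[10,5,10],0],[[0,0,0],[6,3,15],0],[[0,0,0],[3,1.5,15],0],[[0,0,0],[1.5,0.8,15],0],[[0,0,0],[1,0.5,15],0],[[0,0,0],[0.5,0.3,12],0],[[0,0,0],[0,0,8],0],[[0,0,0],[0,0,5],0],[[0,0,0],[0,0,3],0]]'
python3 -c "
from h import *
plan([*from_case([-47,200],CASE),120],CASE[2])
p=shot('wrist','c1')
for q in ['door_left_grip','door_right_grip','tin']: print(q,[(s,to_case(x,CASE).round(1),x[2]) for s,x in spots(p,q)])
p=shot('scene')
for q in ['door_left_grip','door_right_grip','tin']: print(q,[(s,to_case(x,CASE).round(1),x[2]) for s,x in spots(p,q)])
"
```

```text
t: 4.55
ee_pos: [592.6, 291.6, 116.9]
orientation: [-3.137, 0.102, 0.0]
ft_force: [-0.2, -0.9, 0.3]
width: 0.5
t 4.55 pos [592.6 291.6 116.9] az -0.065 q6 0.5 turn [-0.003  0.    -0.006] shift [-4.9 -4.1 -3.1] | 7.0 F [-0.2 -0.9  0.3] w 0.5
door_left_grip []
door_right_grip []
tin [(0.59, array([ -1.9, 204.7]), 5.5)]
door_left_grip [(0.9, array([-47.9, 172.3]), 137.6), (0.71, array([-2. ,  4.9]), 3.6)]
door_right_grip [(0.86, array([ -45.5, -174.9]), 136.3)]
tin [(0.57, array([ -0.9, 202.7]), 7.6), (0.51, array([  3. , 151.9]), 10.3)]
```

View pics/c1.png

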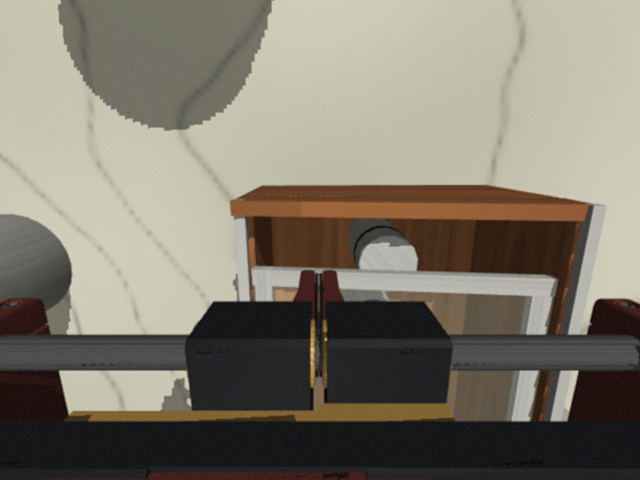

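```bash
python3 -m handwheel '[[[0,0,0],[-4,6,-3],0],[[0,0,0],[0,12,0],0],[[0,0,0],[0,15,0],0],[[0,0,0],[0,18,0],0],[[0,0,0],[0,18,0],0],[[0,0,0],[0,18,0],0],[[0,0,0],[0,18,0],0],[[0,0,0],[0,15,0],0],[[0,0,0],[0,12,0],0],[[0,0,0],[0,6,0],0]]'
python3 -c "
from h import *
plan([*from_case([-47,46],CASE),120],CASE[2])
p=shot('top','d1')
for q in ['door_left_grip','door_right_grip','tin']: print(q,[(s,to_case(x,CASE).round(1),x[2]) for s,x in spots(p,q)])
c=p['pixels'][170:260,190:375,::-1]
cv2.imwrite('pics/d1.png',cv2.resize(c,None,fx=4.3,fy=4.3,interpolation=cv2.INTER_CUBIC))
"
```

```text
t: 5.78
ee_pos: [580.6, 144.2, 124.1]
orientation: [-3.127, 0.105, -0.018]
ft_force: [-1.4, 49.9, -8.2]
width: 0.3
t 5.78 pos [580.6 144.2 124.1] az -0.068 q6 0.28 turn [-0.013 -0.011 -0.009] shift [-1.6  2.1  4.1] | 5.0 F [-1.4 49.9 -8.2] w 0.3
door_left_grip [(0.48, array([-230.6, -408.9]), 35.6)]
door_right_grip [(0.86, array([ -46.6, -167.3]), 140.1), (0.71, array([-133.2, -402.3]), 1.2), (0.62, array([ 140.3, -367.9]), -0.2)]
tin [(0.47, array([ -11.3, -201.4]), 6.7), (0.43, array([-231.6, -412.4]), 33.2)]
```

View pics/d1.png

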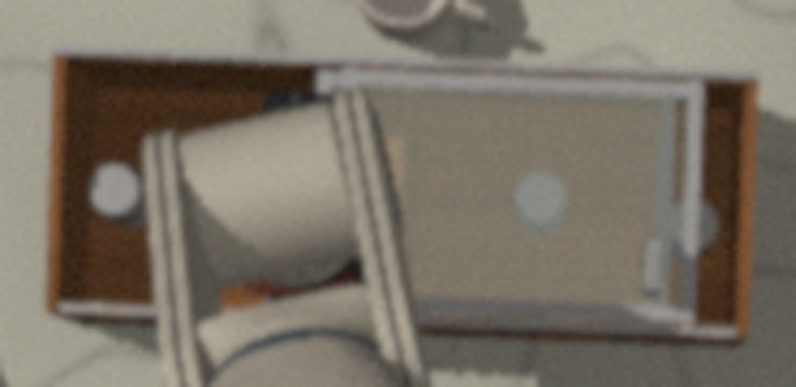

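```bash
python3 -m handwheel '[[[0,0,0],[0,-4,0],0],[[0,0,0],[0,-4,-10],0],[[0,0,0],[3,-4,-20],0.4],[[0,0,0],[6,-15,-25],0.7],[[0,0,0],[6,-20,-20],0.7],[[0,0,0],[8,-20,-5],0.7],[[0,0,0],[8,-20,0],0.7],[[0,0,0],[8,-20,0],0.7],[[0,0,0],[8,-20,0],0.7],[[0,0,0],[0,-10,0],0.7]]'
python3 -c "
from h import *
plan([*from_case([0,203],CASE),150],CASE[2])
p=shot('wrist','e1')
print([(s,to_case(x,CASE).round(1),x[2]) for s,x in spots(p,'tin')])
p=shot('top')
print([(s,to_case(x,CASE).round(1),x[2]) for s,x in spots(p,'tin')])
c=p['pixels'][170:260,190:375,::-1]
cv2.imwrite('pics/e2.png',cv2.resize(c,None,fx=4.3,fy=4.3,interpolation=cv2.INTER_CUBIC))
"
```

```text
t: 6.82
ee_pos: [635.8, 280.2, 216.2]
orientation: [-3.133, 0.105, -0.016]
ft_force: [-1.5, -0.5, -0.2]
width: 50.4
t 6.82 pos [635.8 280.2 216.2] az -0.067 q6 0.46 turn [-0.007 -0.01  -0.008] shift [ -1.7 -15.9  66.2] | 68.0 F [-1.5 -0.5 -0.2] w 50.4
[(0.77, array([-6.2, 97.4]), 5.4), (0.62, array([ -3.9, 153.6]), 9.6)]
[(0.74, array([ -3. , 146.9]), 7.3), (0.6, array([-5.1, 98.6]), 9.0), (0.57, array([ -10.9, -204.1]), 7.1)]
```

View pics/e1.png

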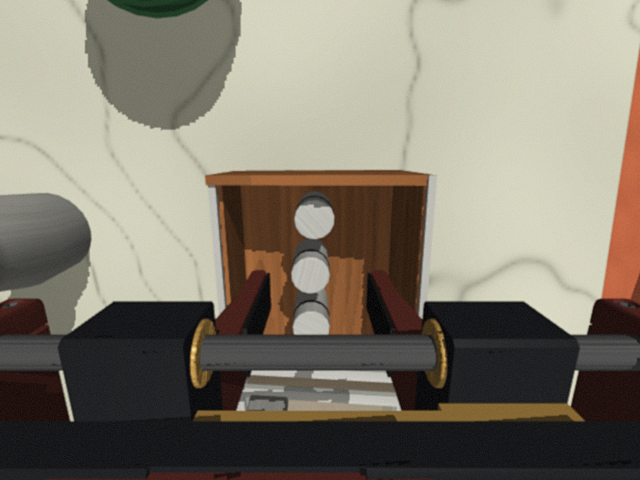

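Three left tins stand clear at px (314,217), (310,272), (311,322). Back-project them.

```bash
python3 -c "
from h import *
p=shot('wrist')
for u in [(314,217),(310,272),(311,323)]:
  X=back(p,u,83); print(X.round(1),to_case(X,CASE).round(1))
"
```

```text
[631.5 294.8  83. ] [ -3.5 201.5]
[624.3 244.5  83. ] [ -7.7 150.8]
[621.4 193.4  83. ] [-7.6 99.7]
```

```bash
python3 -m handwheel '[[[-0.007,-0.01,-0.008],[-1,-8,15],0.7],[[0,0,0],[-1,-7.5,20],0.7],[[0,0,0],[-1,0,20],0.7],[[0,0,0],[0,0,20],0.7],[[0,0,0],[0,0,10],0.7],[[0,0,0],[0,0,0],0.7],[[0,0,0],[0,0,0],0.7],[[0,0,0],[0,0,0],0.7],[[0,0,0],[0,0,0],0.7],[[0,0,0],[0,0,0],0.7]]'
python3 -c "
from h import *
plan([633,296,59],CASE[2])
p=shot('wrist','f1')
"
```

```text
t: 7.9
ee_pos: [629.7, 287.9, 123.8]
orientation: [3.135, -0.101, -0.014]
ft_force: [-0.7, 0.9, -0.4]
width: 61.3
t 7.9 pos [629.7 287.9 123.8] az -0.064 q6 0.48 turn [ 0.006  0.009 -0.005] shift [ 2.8 -8.3 64.8] | 65.0 F [-0.7  0.9 -0.4] w 61.3
```

View pics/f1.png

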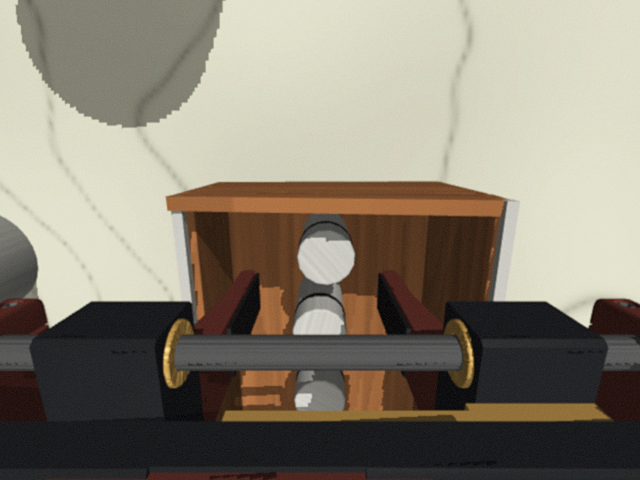

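```bash
python3 -m handwheel '[[[0.003,0.005,0],[2,-5,0],0.7],[[0,0,0],[1,-4,5],0.7],[[0,0,0],[0,0,15],0.7],[[0,0,0],[0,0,15],0.7],[[0,0,0],[0,0,15],0.7],[[0,0,0],[0,0,10],0.7],[[0,0,0],[0,0,5],0.7],[[0,0,0],[0,0,0],0.7],[[0,0,0],[0,0,0],0.7],[[0,0,0],[0,0,0],0.7]]'
python3 -c "
from h import *
plan([633,296,59],CASE[2])
p=shot('wrist','f2')
"
```

```text
t: 8.78
ee_pos: [633.7, 298.2, 52.1]
orientation: [3.138, -0.1, -0.004]
ft_force: [0.4, 0.0, -0.4]
width: 61.4
t 8.78 pos [633.7 298.2  52.1] az -0.064 q6 0.49 turn [ 0.002  0.002 -0.005] shift [-0.5  2.3 -6.9] | 7.0 F [ 0.4  0.  -0.4] w 61.4
```

View pics/f2.png

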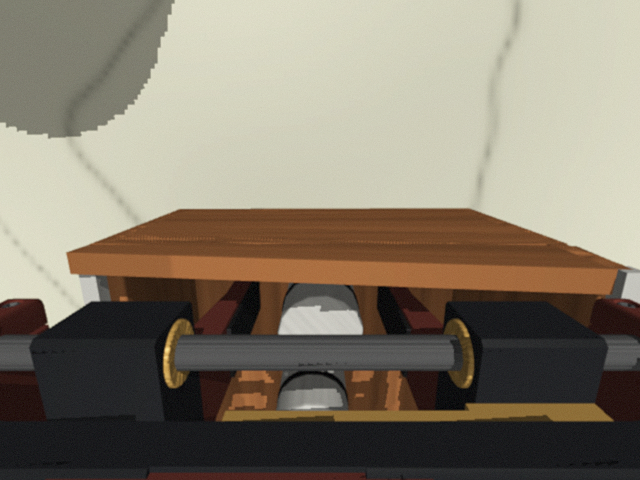

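```bash
python3 -c "
from h import *
p=shot('wrist')
print(back(p,(320,283.5),83).round(1), back(p,(280,325),83).round(1),back(p,(361,325),83).round(1))
"
python3 -m handwheel '[[[0,0,0],[0,1,-6],0.7],[[0,0,0],[0,0,0],0.6],[[0,0,0],[0,0,0],0.5],[[0,0,0],[0,0,0],0.4],[[0,0,0],[0,0,0],0.3],[[0,0,0],[0,0,0],0.3],[[0,0,0],[0,0,0],0.3],[[0,0,0],[0,0,0],0.3],[[0,0,0],[0,0,0],0.3],[[0,0,0],[0,0,0],0.3]]'
python3 -c "
from h import *
plan([633,296,59],CASE[2])
"
```

```text
[635.1 317.9  83. ] [617.5 300.6  83. ] [650.9 298.5  83. ]
t: 9.72
ee_pos: [635.7, 297.9, 62.7]
orientation: [-3.139, 0.1, -0.005]
ft_force: [-1.0, 0.3, 0.2]
width: 35.3
t 9.72 pos [635.7 297.9  62.7] az -0.064 q6 0.49 turn [-0.001 -0.003 -0.005] shift [-2.6  2.1  3.7] | 5.0 F [-1.   0.3  0.2] w 35.3
```

```bash
python3 -m handwheel '[[[0,0,0],[0,0,-8],0.2],[[0,0,0],[0,0,-15],0.2],[[0,0,0],[0,0,-20],0.2],[[0,0,0],[0,0,-20],0.2],[[0,0,0],[0,0,-20],0.2],[[0,0,0],[0,0,-20],0.2],[[0,0,0],[0,0,-20],0.2],[[0,0,0],[0,0,-20],0.2],[[0,0,0],[0,0,-8],0.2],[[0,0,0],[0,0,-3],0.2]]'
python3 -c "
from h import *
plan([515,-305,200],-np.pi/2)
p=shot('wrist','g1')
"
```

```text
t: 10.55
ee_pos: [634.5, 297.5, 232.3]
orientation: [-3.138, 0.1, -0.007]
ft_force: [1.2, 0.6, -1.7]
width: 35.9
t 10.55 pos [634.5 297.5 232.3] az -0.064 q6 0.49 turn [-0.004 -0.002  1.507] shift [602.5 119.5  32.3] | 615.0 F [ 1.2  0.6 -1.7] w 35.9
```

View pics/g1.png

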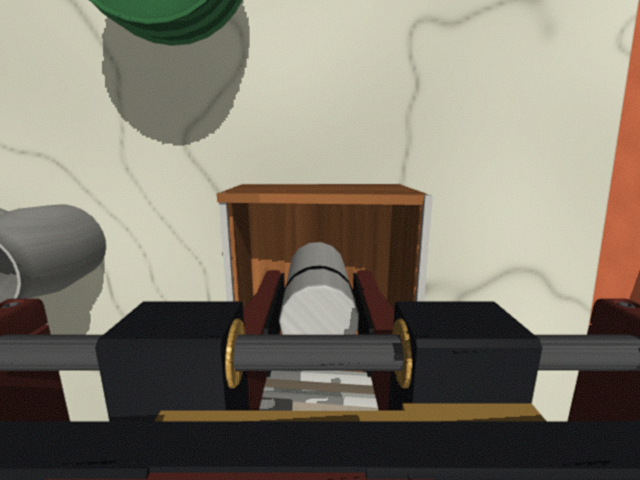

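```bash
python3 -m handwheel '[[[0,0,0],[-2,15,0],0.2],[[0,0,0],[-5,30,0],0.2],[[0,0,0],[-5,39,0],0.2],[[0,0,0],[-5,39,0],0.2],[[0,0,0],[-5,39,0],0.2],[[0,0,0],[-5,39,0],0.2],[[0,0,0],[-5,39,0],0.2],[[0,0,0],[-5,39,0],0.2],[[0,0,0],[-5,39,0],0.2],[[0,0,0],[-5,39,0],0.2]]'
python3 -c "
from h import *
plan([515,-305,200])"
python3 -m handwheel '[[[0,0,0],[-5,39,0],0.2],[[0,0,0],[-5,39,0],0.2],[[0,0,0],[-5,39,0],0.2],[[0,0,0],[-5,39,0],0.2],[[0,0,0],[-5,30,0],0.2],[[0,0,0],[-2,15,0],0.2],[[0,0,0.12],[0,0,0],0.2],[[0,0,0.12],[0,0,0],0.2],[[0,0,0.12],[0,0,0],0.2],[[0,0,0.12],[0,0,0],0.2]]'
python3 -c "
from h import *
plan([515,-305,200],-np.pi/2)
p=shot('top')
for q in ['rack','pocket']: print(q,spots(p,q))
"
```

```text
t: 11.43
ee_pos: [553.6, -66.7, 220.3]
orientation: [-3.14, 0.082, 0.019]
ft_force: [0.3, -0.3, -0.8]
width: 35.5
t 11.43 pos [553.6 -66.7 220.3] az -0.052 q6 -0.09 turn [-0.     0.012 -0.   ] shift [-26.1 239.9  20.3] | 242.0 F [ 0.3 -0.3 -0.8] w 35.5
t: 12.27
ee_pos: [493.9, -285.4, 207.1]
orientation: [3.019, -0.862, -0.057]
ft_force: [0.5, 0.3, -0.5]
width: 35.8
t 12.27 pos [ 493.9 -285.4  207.1] az -0.556 q6 0.02 turn [0.028 0.026 1.014] shift [ 19.6 -21.1   7.1] | 30.0 F [ 0.5  0.3 -0.5] w 35.8
rack [(0.67, [464.4, -303.0, 3.6])]
pocket [(0.71, [466.4, -301.7, 39.1]), (0.62, [519.5, -305.6, 34.4]), (0.57, [557.5, -306.2, 36.0])]
```

```bash
python3 -m handwheel '[[[0.01,0.01,0.12],[0,0,0],0.2],[[0.01,0.01,0.12],[0,0,0],0.2],[[0,0,0.12],[0,0,0],0.2],[[0,0,0.12],[0,0,0],0.2],[[0,0,0.12],[0,0,0],0.2],[[0,0,0.12],[0,0,0],0.2],[[0,0,0.12],[0,0,0],0.2],[[0,0,0.12],[0,0,0],0.2],[[0,0,0.05],[0,0,0],0.2],[[0,0,0],[0,0,0],0.2]]'
python3 -c "
from h import *
plan([371.5,-304.5,200],-np.pi/2)
p=shot('wrist','h1')
for q in ['rack','pocket']: print(q,spots(p,q))
"
```

```text
t: 13.25
ee_pos: [489.5, -282.7, 202.6]
orientation: [-2.233, 2.206, 0.033]
ft_force: [0.7, 0.4, -0.4]
width: 35.5
t 13.25 pos [ 489.5 -282.7  202.6] az -1.559 q6 1.01 turn [0.013 0.016 0.012] shift [ 21.8 118.    2.6] | 120.0 F [ 0.7  0.4 -0.4] w 35.5
rack [(0.65, [469.8, -300.0, 5.2])]
pocket [(0.86, [509.0, -307.9, 39.0]), (0.79, [463.4, -306.8, 35.5]), (0.56, [414.7, -304.9, 36.8])]
```

View pics/h1.png

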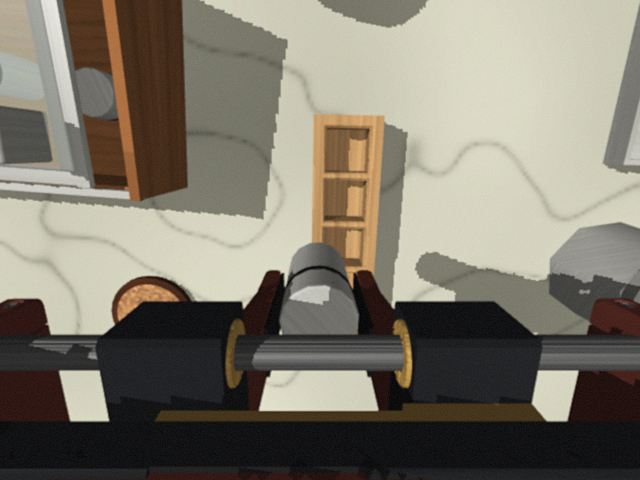

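```bash
python3 -c "
from h import *
p=shot('wrist')
c=p['pixels'][105:285,290:410,::-1]; cv2.imwrite('pics/h2.png',cv2.resize(c,None,fx=3.3,fy=3.3,interpolation=cv2.INTER_CUBIC))
for u in [(315,116),(384,116),(324,126),(369,126),(369,173),(323.5,173),(323,180),(369,180),(367.5,221),(322.5,219)]: print(u,back(p,u,36).round(1))
"
```

```text
(315, 116) [ 589.3 -275.1   36. ]
(384, 116) [ 590.  -337.4   36. ]
(324, 126) [ 580.8 -283.4   36. ]
(369, 126) [ 581.3 -324.3   36. ]
(369, 173) [ 539.3 -326.6   36. ]
(323.5, 173) [ 538.7 -283.7   36. ]
(323, 180) [ 532.2 -283.3   36. ]
(369, 180) [ 532.8 -326.9   36. ]
(367.5, 221) [ 493.2 -327.6   36. ]
(322.5, 219) [ 494.4 -283.5   36. ]
```

View pics/h2.png

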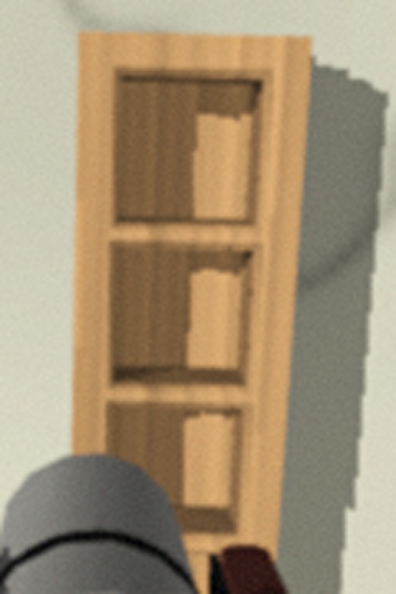

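```bash
cat >> h.py <<'E'
def fitpose(p,pairs,x0,z=None):
    from scipy.optimize import least_squares
    f=lambda c:np.concatenate([px(p,[*from_case(k,c),k[2]])[0]-v for k,v in pairs])
    r=least_squares(f,x0,loss="soft_l1"); return r.x,np.abs(f(r.x)).max()
E
python3 -c "
from h import *
p=shot('wrist')
P=[]
L={(125,32):(79,33),(125,-32):(311,38)}
for cx,q in [(94,[(116,70),(270,70),(262,222),(112,220)]),(47,[(110,242),(255,242),(245,385),(106,385)]),(0,[(106,402),(240,405),(232,532),None])]:
  for (a,b),v in zip([(20,20),(20,-20),(-20,-20),(-20,20)],q):
    if v: L[(cx+a,b)]=v
pairs=[((k[0],k[1],36),np.array([290+v[0]/3.3,105+v[1]/3.3])) for k,v in L.items()]
c,e=fitpose(p,pairs,[467,-305,0]);print(c,e)
for i in range(-2,3): print(i,from_case([47*i,0],c).round(1))
plan([*from_case([-94,0],c),140],-np.pi/2+c[2])
"
```

```text
[ 4.66237341e+02 -3.03311899e+02 -1.99421370e-02] 2.4037635839555946
-2 [ 372.3 -301.4]
-1 [ 419.2 -302.4]
0 [ 466.2 -303.3]
1 [ 513.2 -304.2]
2 [ 560.2 -305.2]
t 13.5 pos [ 489.9 -282.9  203. ] az -1.559 q6 1.01 turn [0.013 0.016 0.032] shift [ 20.9 117.2  63. ] | 135.0 F [-0.3  0.4 -0.7] w 35.6
```

```bash
cat >> h.py <<'E'
def held(p,row,off,col=318):
    o=ctrl.get_obs(); R=Rn.from_rotvec(o["orientation"]).as_matrix()
    X=back(p,(col,row),o["ee_pos"][2]-off); d=R.T@(X-o["ee_pos"]); return "tin offset along tool y:",round(d[1]+18,1)
E
python3 -c "
from h import *
p=shot('wrist','h3')
print(held(p,243,54.7))
c=p['pixels'][225:345,260:380,::-1]; cv2.imwrite('pics/h3.png',cv2.resize(c,None,fx=4,fy=4,interpolation=cv2.INTER_CUBIC))
"
```

```text
('tin offset along tool y:', np.float64(5.7))
```

View pics/h3.png

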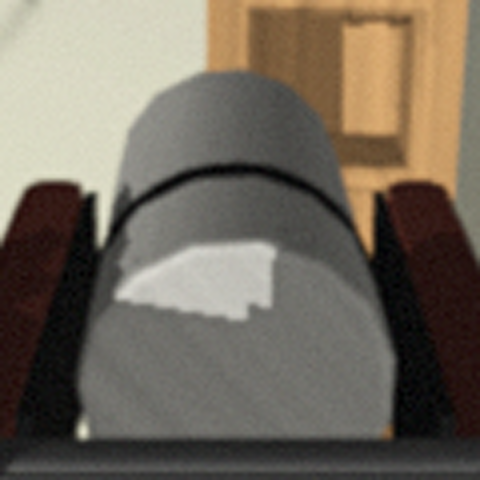

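```bash
python3 -c "
from h import *
p=shot('wrist')
print(held(p,285.5,54.7-75),held(p,242.5,54.7))
o=ctrl.get_obs(); R=Rn.from_rotvec(o['orientation']).as_matrix()
for off in (-75,0):
  for v in [-18,-21,-15]:
    X=o['ee_pos']+R@np.array([0,v,54.7+off]); print(off,v,px(p,X).round(1))
for v in [-18,18]:
    X=o['ee_pos']+R@np.array([v,0,54.7-75]); print(px(p,X).round(1))
"
```

```text
('tin offset along tool y:', np.float64(4.7)) ('tin offset along tool y:', np.float64(5.4))
-75 -18 [[320.3 275. ]]
-75 -21 [[320.3 268.4]]
-75 -15 [[320.2 281.6]]
0 -18 [[319.5 234.4]]
0 -21 [[319.5 229.9]]
0 -15 [[319.5 238.9]]
[[279.5 313.4]]
[[360.9 313.4]]
```

```bash
python3 -m handwheel '[[[0.006,0.008,0.016],[0,10,0],0.2],[[0.006,0.008,0.016],[4,20,0],0.2],[[0,0,0],[4,20,0],0.2],[[0,0,0],[4,20,10],0.2],[[0,0,0],[4,20,15],0.2],[[0,0,0],[3,15,15],0.2],[[0,0,0],[2,6,10],0.2],[[0,0,0],[0,0,10],0.2],[[0,0,0],[0,0,5],0.2],[[0,0,0],[0,0,0],0.2]]'
python3 -c "
from h import *
plan([377.3,-302,61],-np.pi/2-0.02)
p=shot('wrist','i1')
"
```

```text
t: 14.43
ee_pos: [368.7, -301.7, 137.1]
orientation: [2.197, -2.244, 0.011]
ft_force: [0.0, 0.7, -0.1]
width: 35.8
t 14.43 pos [ 368.7 -301.7  137.1] az -1.592 q6 0.88 turn [-0.004 -0.006 -0.001] shift [ 0.1 -8.6 76.1] | 77.0 F [ 0.   0.7 -0.1] w 35.8
```

View pics/i1.png

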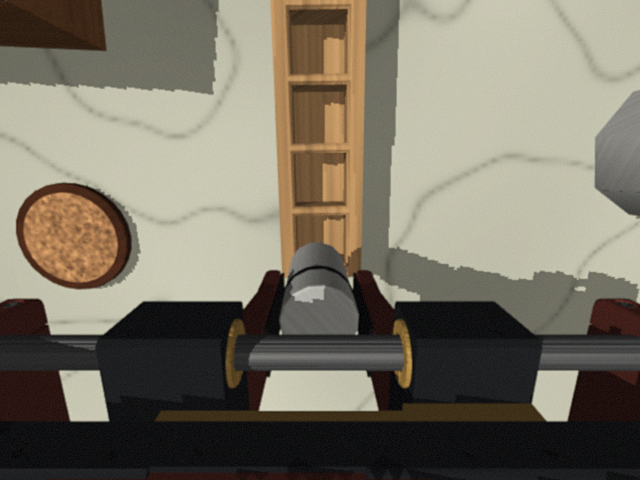

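```bash
python3 -c "
from h import *
p=shot('wrist')
c=p['pixels'][0:280,260:390,::-1]; cv2.imwrite('pics/i2.png',cv2.resize(c,None,fx=2.8,fy=2.1,interpolation=cv2.INTER_CUBIC)) if 0 else cv2.imwrite('pics/i2.png',cv2.resize(c,None,fx=2.1,fy=2.1,interpolation=cv2.INTER_CUBIC))
for q in ['pocket']: print(spots(p,q))
"
```

```text
[(0.96, [420.7, -308.6, 37.5]), (0.9, [513.0, -304.8, 37.1]), (0.87, [370.4, -303.6, 38.7]), (0.7, [465.3, -305.4, 34.4])]
```

View pics/i2.png

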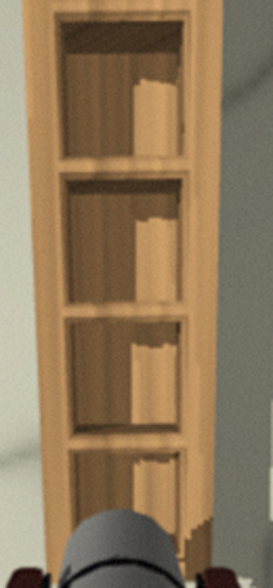

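```bash
python3 -c "
from h import *
p=shot('wrist')
Q=[[(57,20),(187,20),(185,157),(60,158)],[(60,177),(186,180),(184,304),(64,304)],[(66,320),(183,320),(182,432),(68,434)],[(70,450),(182,452),None,None]]
for q in Q: print([back(p,(260+v[0]/2.1,v[1]/2.1),36).round(1)[:2].tolist() for v in q if v])
for k in (94,47):
  pairs=[]
  for i,q in enumerate(Q):
    for (a,b),v in zip([(20,20),(20,-20),(-20,-20),(-20,20)],q):
      if v: pairs.append(((k-47*i+a,b,36),np.array([260+v[0]/2.1,v[1]/2.1])))
  c,e=fitpose(p,pairs,[467,-305,0]);print(c,e)
  for i in range(-2,3): print(i,from_case([47*i,0],c).round(1))
"
```

```text
[[534.1, -284.7], [533.4, -326.7], [492.9, -326.1], [493.4, -284.0]]
[[487.5, -283.7], [485.7, -326.4], [445.2, -325.8], [446.1, -283.4]]
[[440.6, -283.8], [439.8, -325.4], [399.7, -325.1], [399.9, -282.9]]
[[393.9, -283.4], [392.3, -325.1]]
[ 4.19641131e+02 -3.04247299e+02 -1.48874961e-02] 2.1944775240468175
-2 [ 325.7 -302.8]
-1 [ 372.6 -303.5]
0 [ 419.6 -304.2]
1 [ 466.6 -304.9]
2 [ 513.6 -305.6]
[ 4.66635923e+02 -3.04946986e+02 -1.48875021e-02] 2.194477864176463
-2 [ 372.6 -303.5]
-1 [ 419.6 -304.2]
0 [ 466.6 -304.9]
1 [ 513.6 -305.6]
2 [ 560.6 -306.3]
```

```bash
python3 -m handwheel '[[[0,0,0],[1,-5,0],0.2],[[0,0,0],[1,-4,0],0.2],[[0,0,0],[0,0,5],0.2],[[0,0,0],[0,0,10],0.2],[[0,0,0],[0,0,8],0.2],[[0,0,0],[0,0,4],0.2],[[0,0,0],[0,0,0],0.2],[[0,0,0],[0,0,0],0.2],[[0,0,0],[0,0,0],0.2],[[0,0,0],[0,0,0],0.2]]'
python3 -c "
from h import *
plan([377.6,-303.5,61],-np.pi/2-0.015)
p=shot('wrist','j1')
c=p['pixels'][125:345,220:420,::-1]; cv2.imwrite('pics/j1.png',cv2.resize(c,None,fx=2.7,fy=2.7,interpolation=cv2.INTER_CUBIC))
"
```

```text
t: 15.47
ee_pos: [382.3, -305.4, 109.3]
orientation: [2.2, -2.241, 0.019]
ft_force: [0.4, -0.4, -0.1]
width: 35.4
t 15.47 pos [ 382.3 -305.4  109.3] az -1.589 q6 0.89 turn [-0.008 -0.009 -0.003] shift [-1.8  4.7 48.3] | 49.0 F [ 0.4 -0.4 -0.1] w 35.4
```

View pics/j1.png

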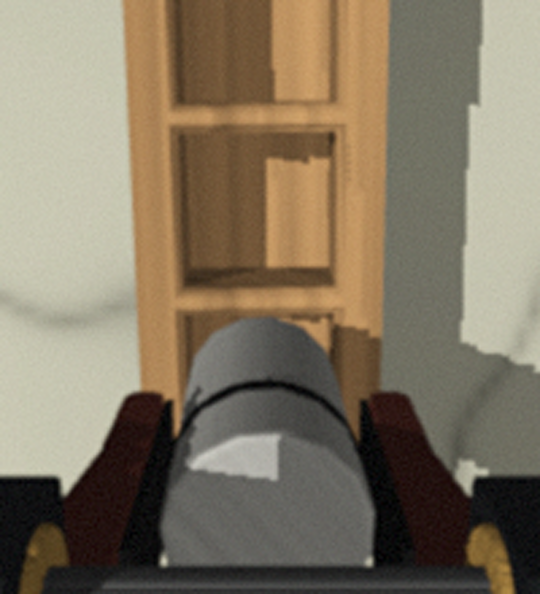

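```bash
python3 -m handwheel '[[[-0.006,-0.007,0],[-1,2.5,0],0.2],[[0,0,0],[-0.5,1.5,4],0.2],[[0,0,0],[0,0,5],0.2],[[0,0,0],[0,0,2],0.2],[[0,0,0],[0,0,0],0.2],[[0,0,0],[0,0,0],0.2],[[0,0,0],[0,0,0],0.2],[[0,0,0],[0,0,0],0.2],[[0,0,0],[0,0,0],0.2],[[0,0,0],[0,0,0],0.2]]'
python3 -c "
from h import *
plan([377.6,-303.5,61],-np.pi/2-0.015)
p=shot('wrist','j2')
c=p['pixels'][125:345,220:420,::-1]; cv2.imwrite('pics/j2.png',cv2.resize(c,None,fx=2.7,fy=2.7,interpolation=cv2.INTER_CUBIC))
"
```

```text
t: 16.35
ee_pos: [378.2, -304.1, 97.9]
orientation: [2.2, -2.242, 0.006]
ft_force: [-0.3, 0.5, -0.8]
width: 35.6
t 16.35 pos [ 378.2 -304.1   97.9] az -1.59 q6 0.89 turn [-0.003 -0.003 -0.004] shift [-0.6  0.7 36.9] | 37.0 F [-0.3  0.5 -0.8] w 35.6
```

View pics/j2.png

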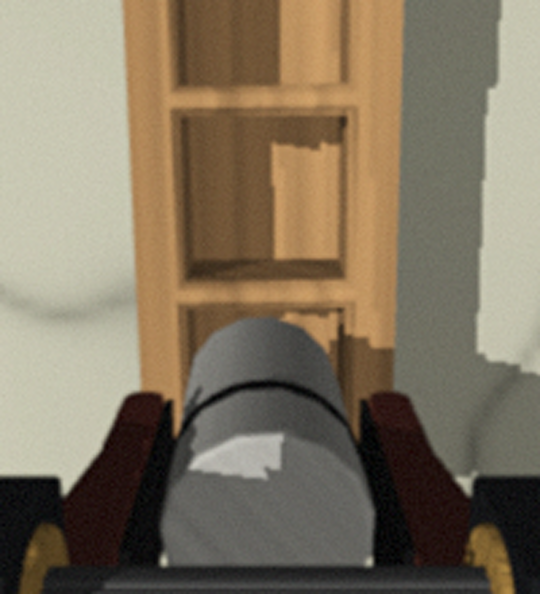

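```bash
python3 -m handwheel '[[[0,0,0],[-0.5,0.5,3],0.2],[[0,0,0],[0,0,4],0.2],[[0,0,0],[0,0,4],0.2],[[0,0,0],[0,0,4],0.2],[[0,0,0],[0,0,3],0.2],[[0,0,0],[0,0,0],0.2],[[0,0,0],[0,0,0],0.2],[[0,0,0],[0,0,0],0.2],[[0,0,0],[0,0,0],0.2],[[0,0,0],[0,0,0],0.2]]'
python3 -c "
from h import *
plan([377.6,-303.5,61],-np.pi/2-0.015)
p=shot('wrist','j3')
c=p['pixels'][125:345,220:420,::-1]; cv2.imwrite('pics/j3.png',cv2.resize(c,None,fx=2.7,fy=2.7,interpolation=cv2.INTER_CUBIC))
"
```

```text
t: 17.23
ee_pos: [377.3, -303.7, 82.0]
orientation: [2.201, -2.241, 0.005]
ft_force: [-0.3, 0.6, -1.0]
width: 35.5
t 17.23 pos [ 377.3 -303.7   82. ] az -1.589 q6 0.89 turn [-0.002 -0.003 -0.003] shift [-0.2 -0.3 21. ] | 21.0 F [-0.3  0.6 -1. ] w 35.5
```

View pics/j3.png

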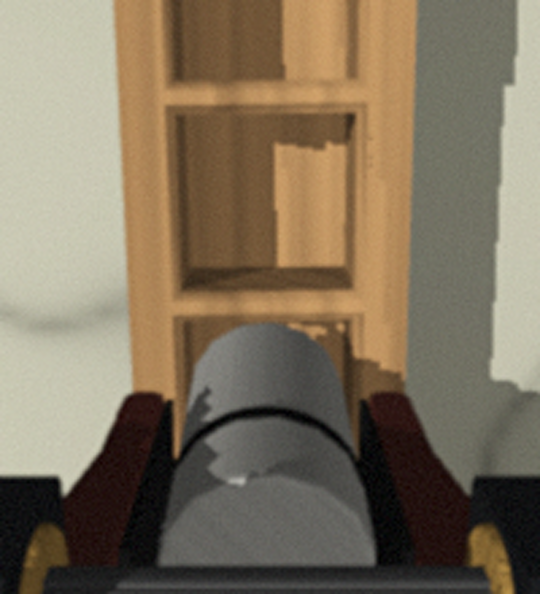

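```bash
python3 -c "
from h import *
p=shot('wrist')
o=ctrl.get_obs(); R=Rn.from_rotvec(o['orientation']).as_matrix()
for s in range(0,24,3):
    print(s,[px(p,o['ee_pos']+R@np.array([0,-13,z-s]))[0][1].round(1) for z in (54.7,-20.3)])
"
```

```text
0 [np.float64(241.9), np.float64(285.9)]
3 [np.float64(243.1), np.float64(288.6)]
6 [np.float64(244.3), np.float64(291.4)]
9 [np.float64(245.6), np.float64(294.4)]
12 [np.float64(246.9), np.float64(297.4)]
15 [np.float64(248.2), np.float64(300.6)]
18 [np.float64(249.5), np.float64(304.0)]
21 [np.float64(251.0), np.float64(307.5)]
```

```bash
python3 -m handwheel '[[[0,0,0],[0,0,-10],0.2],[[0,0,0],[0,0,-15],0.2],[[0,0,0],[0,0,-15],0.2],[[0,0,0],[-10,0,-6],0.2],[[0,0,0],[-20,0,0],0.2],[[0,0,0],[-25,0,0],0.2],[[0,0,0],[-20,0,0],0.2],[[0,0,0],[-15,0,0],0.2],[[0,0,0],[-5,0,0],0.2],[[0,0,0],[0,0,0],0.2]]'
python3 -c "
from h import *
plan([377.6,-205,55],-np.pi/2-0.015)
p=shot('wrist','k1')
"
```

```text
t: 18.17
ee_pos: [379.6, -203.1, 133.5]
orientation: [-2.197, 2.244, -0.012]
ft_force: [0.8, -0.1, -0.3]
width: 35.4
t 18.17 pos [ 379.6 -203.1  133.5] az -1.592 q6 1.07 turn [-0.006 -0.004 -0.006] shift [ 1.9  2.  78.5] | 79.0 F [ 0.8 -0.1 -0.3] w 35.4
```

View pics/k1.png

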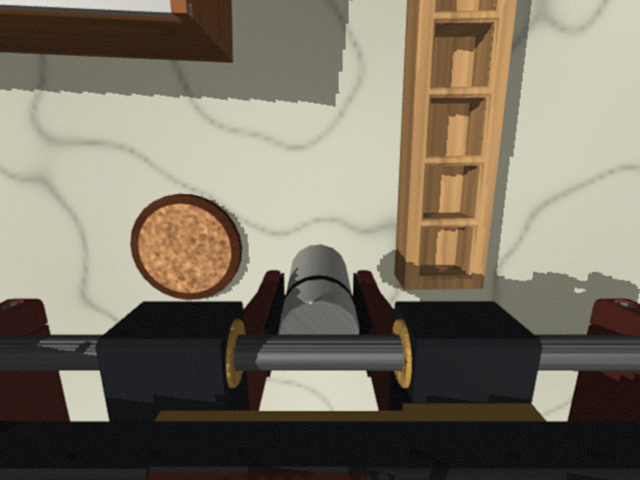

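```bash
python3 -c "
from h import *
p=shot('wrist')
c=p['pixels'][0:300,390:530,::-1]; cv2.imwrite('pics/k2.png',cv2.resize(c,None,fx=2,fy=2,interpolation=cv2.INTER_CUBIC))
for u in [(405,287),(480,289),(422,221),(482,221)]: print(back(p,u,36).round(1))
"
```

```text
[ 342.7 -272.9   36. ]
[ 339.5 -334.1   36. ]
[ 396.9 -283.7   36. ]
[ 395.9 -330.1   36. ]
```

View pics/k2.png

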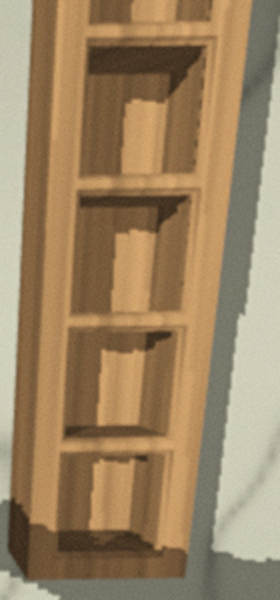

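```bash
python3 -c "
from h import *
p=shot('wrist')
Q={-94:[(60,452),(167,450),(155,552),(58,550)],-47:[(68,330),(185,328),(170,437),(63,437)],0:[(78,193),(200,190),(185,313),(70,313)],47:[(90,42),(215,40),(198,175),(82,175)]}
pairs=[((-125,32,36),np.array([390+14,288.5])),((-125,-32,36),np.array([390+93.5,288.5]))]
for k,q in Q.items():
    W=[back(p,(390+v[0]/2,v[1]/2),36).round(1)[:2] for v in q]; print(k,np.mean(W,0),[w.tolist() for w in W])
    for (a,b),v in zip([(20,20),(20,-20),(-20,-20),(-20,20)],q):
      pairs.append(((k+a,b,36),np.array([390+v[0]/2,v[1]/2])))
c,e=fitpose(p,pairs,[467,-305,0]);print(c,e)
for i in range(-2,3): print(i,from_case([47*i,0],c).round(1))
for k,v in pairs[:2]: print(back(p,v,36))
"
```

```text
-94 [ 372.625 -303.975] [[393.2, -283.2], [393.1, -324.6], [351.2, -323.6], [353.0, -284.5]]
-47 [ 418.925 -305.   ] [[439.3, -283.7], [439.1, -327.0], [398.2, -325.3], [399.1, -284.0]]
0 [ 465.725 -305.7  ] [[486.5, -284.6], [486.5, -327.6], [444.5, -326.5], [445.4, -284.1]]
47 [ 512.675 -306.4  ] [[533.6, -285.8], [533.3, -327.8], [491.5, -326.4], [492.3, -285.6]]
[ 4.66034308e+02 -3.05625703e+02 -1.13012146e-02] 2.6446194004776657
-2 [ 372.  -304.6]
-1 [ 419.  -305.1]
0 [ 466.  -305.6]
1 [ 513.  -306.2]
2 [ 560.  -306.7]
[ 341.66422859 -272.87941004   36.        ]
[ 340.10433182 -337.64565379   36.        ]
```

```bash
python3 -m handwheel '[[[0,0,0],[0,0,15],0.2],[[0,0,0],[0,0,20],0.2],[[0,0,0],[0,0,18],0.2],[[0,0,0],[0,0,12],0.2],[[0,0,0],[0,0,8],0.2],[[0,0,0],[0,0,4],0.2],[[0,0,0],[0,0,0],0.2],[[0,0,0],[0,0,0],0.2],[[0,0,0],[0,0,0],0.2],[[0,0,0],[0,0,0],0.2]]'
python3 -c "
from h import *
plan([377.6,-205,47],-np.pi/2-0.015)
p=shot('wrist','k3')
"
```

```text
t: 19.15
ee_pos: [384.6, -213.2, 55.0]
orientation: [-2.186, 2.252, -0.026]
ft_force: [-0.1, -0.2, -0.6]
width: 35.4
t 19.15 pos [ 384.6 -213.2   55. ] az -1.601 q6 1.07 turn [-0.014 -0.01  -0.015] shift [-8.1  7.1  8. ] | 13.0 F [-0.1 -0.2 -0.6] w 35.4
```

View pics/k3.png

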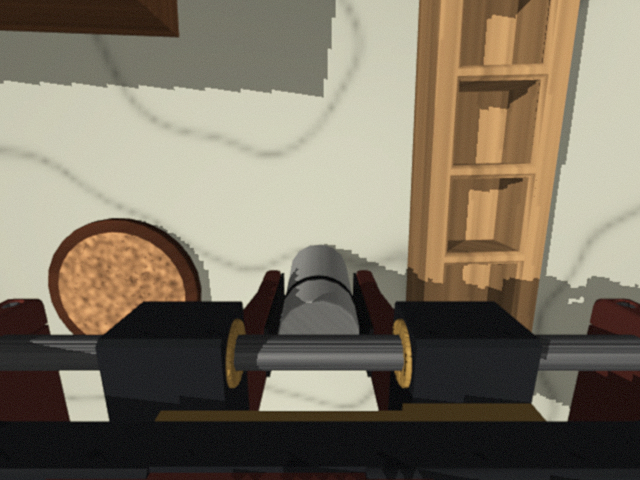

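```bash
python3 -m handwheel '[[[-0.007,-0.005,-0.01],[-8,0,0],0.2],[[-0.004,-0.003,0],[0,0,4],0.2],[[0,0,0],[0,0,4],0.2],[[0,0,0],[0,0,2],0.2],[[0,0,0],[0,0,0],0.2],[[0,0,0],[0,0,0],0.55],[[0,0,0],[0,0,0],0.55],[[0,0,0],[0,0,0],0.55],[[0,0,0],[0,0,0],0.55],[[0,0,0],[0,0,0],0.55]]'
python3 -c "
from h import *
plan([377.6,-205,57],-np.pi/2-0.015)
p=shot('wrist','k4')
c=p['pixels'][180:345,220:420,::-1]; cv2.imwrite('pics/k4.png',cv2.resize(c,None,fx=2.7,fy=2.7,interpolation=cv2.INTER_CUBIC))
o=ctrl.get_obs(); R=Rn.from_rotvec(o['orientation']).as_matrix()
for v in (-18,-13,-8): print(v,[px(p,[*(o['ee_pos']+R@np.array([0,v,0]))[:2],z])[0].round(1) for z in (0,75)])
"
```

```text
t: 20.03
ee_pos: [389.8, -205.2, 48.3]
orientation: [-2.2, 2.236, -0.018]
ft_force: [0.0, 0.4, -0.4]
width: 48.3
t 20.03 pos [ 389.8 -205.2   48.3] az -1.587 q6 1.07 turn [-0.011 -0.005 -0.001] shift [-0.  12.2 -8.7] | 15.0 F [ 0.   0.4 -0.4] w 48.3
-18 [array([319.1, 237.6]), array([320.5, 279.7])]
-13 [array([319.1, 245.3]), array([320.5, 291.1])]
-8 [array([319.1, 252.9]), array([320.5, 302.3])]
```

View pics/k4.png

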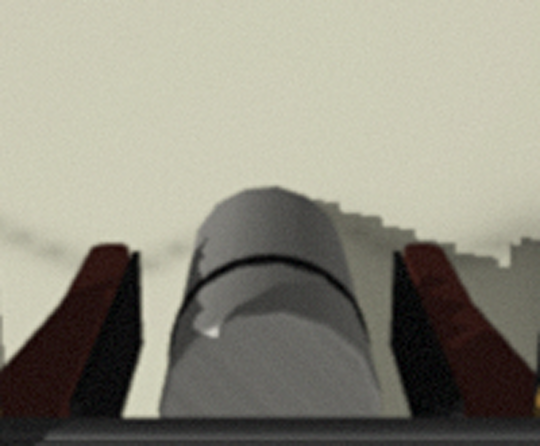

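```bash
python3 -m handwheel '[[[-0.006,-0.003,0],[0,4,-4],0.55],[[-0.003,-0.002,0],[0,4,-4],0.55],[[0,0,0],[0,0,0],0.55],[[0,0,0],[0,0,0],0.55],[[0,0,0],[0,0,0],0.55],[[0,0,0],[0,0,0],0.55],[[0,0,0],[0,0,0],0.55],[[0,0,0],[0,0,0],0.55],[[0,0,0],[0,0,0],0.55],[[0,0,0],[0,0,0],0.55]]'
cat >> h.py <<'E'
def rows(p,bot):
    """tool-y of near edge vs. image rows for tin standing with underside at height bot"""
    o=ctrl.get_obs(); R=Rn.from_rotvec(o['orientation']).as_matrix()
    for v in (-22,-20,-18,-16,-14): print("off",v+18,[px(p,[*(o['ee_pos']+R@np.array([0,v,0]))[:2],z])[0].round(1)[1] for z in (bot,bot+75)])
E
python3 -c "
from h import *
plan([377.6,-205,57],-np.pi/2-0.015)
p=shot('wrist','k5')
c=p['pixels'][180:345,220:420,::-1]; cv2.imwrite('pics/k5.png',cv2.resize(c,None,fx=2.7,fy=2.7,interpolation=cv2.INTER_CUBIC))
rows(p,0)"
```

```text
t: 20.92
ee_pos: [380.5, -205.1, 57.0]
orientation: [-2.202, 2.239, -0.0]
ft_force: [0.2, -0.7, 0.1]
width: 48.1
t 20.92 pos [ 380.5 -205.1   57. ] az -1.588 q6 1.06 turn [-0.001  0.001 -0.002] shift [-0.1  2.9  0. ] | 3.0 F [ 0.2 -0.7  0.1] w 48.1
off -4 [np.float64(227.7), np.float64(264.3)]
off -2 [np.float64(230.7), np.float64(268.7)]
off 0 [np.float64(233.7), np.float64(273.0)]
off 2 [np.float64(236.7), np.float64(277.4)]
off 4 [np.float64(239.6), np.float64(281.7)]
```

View pics/k5.png

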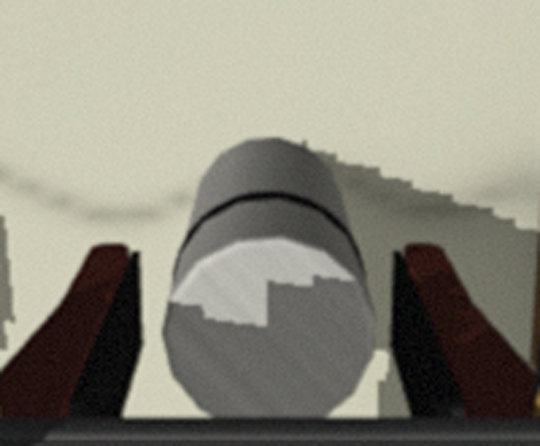

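```bash
python3 -m handwheel '[[[0,0,0],[0,-2,0],0.55],[[0,0,0],[0,0,0],0.45],[[0,0,0],[0,0,0],0.3],[[0,0,0],[0,0,0],0.2],[[0,0,0],[0,0,0],0.2],[[0,0,0],[0,0,0],0.2],[[0,0,0],[0,0,0],0.2],[[0,0,0],[0,0,-8],0.2],[[0,0,0],[0,0,-15],0.2],[[0,0,0],[0,0,-15],0.2]]'
python3 -c "
from h import *
plan([372.6,-205,110],-np.pi/2-0.015)
p=shot('wrist')
c=p['pixels'][180:345,220:420,::-1]; cv2.imwrite('pics/k6.png',cv2.resize(c,None,fx=2.7,fy=2.7,interpolation=cv2.INTER_CUBIC))
rows(p,ctrl.get_obs()['ee_pos'][2]-57)"
```

```text
t: 21.8
ee_pos: [380.6, -203.9, 94.2]
orientation: [2.202, -2.24, -0.01]
ft_force: [0.2, -0.0, -1.2]
width: 35.5
t 21.8 pos [ 380.6 -203.9   94.2] az -1.588 q6 1.07 turn [ 0.005  0.004 -0.002] shift [  1.2   8.  -15.8] | 18.0 F [ 0.2 -0.  -1.2] w 35.5
off -4 [np.float64(226.0), np.float64(263.5)]
off -2 [np.float64(229.0), np.float64(267.9)]
off 0 [np.float64(232.0), np.float64(272.4)]
off 2 [np.float64(235.0), np.float64(276.8)]
off 4 [np.float64(238.0), np.float64(281.1)]
```

View pics/k6.png

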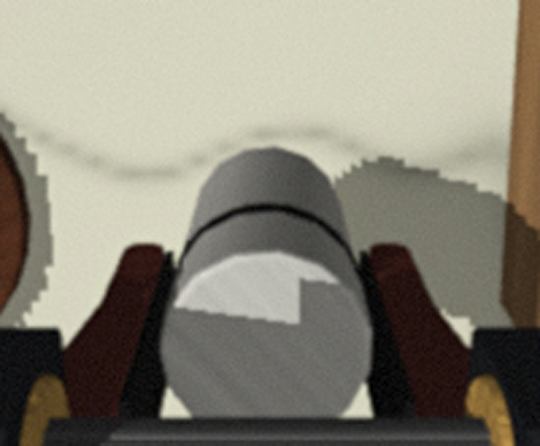

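```bash
python3 -m handwheel '[[[0.005,0.004,0],[0,2,-15],0.2],[[0,0,0],[10,2,-10],0.2],[[0,0,0],[20,2,0],0.2],[[0,0,0],[25,1,0],0.2],[[0,0,0],[20,0,0],0.2],[[0,0,0],[15,0,0],0.2],[[0,0,0],[6,0,0],0.2],[[0,0,0],[2,0,3],0.2],[[0,0,0],[0,0,0],0.2],[[0,0,0],[0,0,0],0.2]]'
python3 -c "
from h import *
plan([373.6,-304.2,63],-np.pi/2-0.015)"
```

```text
t: 22.68
ee_pos: [373.1, -305.7, 122.6]
orientation: [-2.203, 2.237, -0.014]
ft_force: [0.5, -0.4, -0.4]
width: 35.5
t 22.68 pos [ 373.1 -305.7  122.6] az -1.586 q6 0.87 turn [-0.008 -0.005 -0.   ] shift [-1.5 -0.5 59.6] | 60.0 F [ 0.5 -0.4 -0.4] w 35.5
```

```bash
python3 -m handwheel '[[[-0.005,-0.003,0],[-1,-1,3],0.2],[[0,0,0],[0,0,8],0.2],[[0,0,0],[0,0,8],0.2],[[0,0,0],[0,0,5],0.2],[[0,0,0],[0,0,2],0.2],[[0,0,0],[0,0,0],0.2],[[0,0,0],[0,0,0],0.2],[[0,0,0],[0,0,0],0.2],[[0,0,0],[0,0,0],0.2],[[0,0,0],[0,0,0],0.2]]'
python3 -c "
from h import *
plan([373.6,-304.2,63],-np.pi/2-0.015)
p=shot('wrist')
c=p['pixels'][125:345,220:420,::-1]; cv2.imwrite('pics/l1.png',cv2.resize(c,None,fx=2.7,fy=2.7,interpolation=cv2.INTER_CUBIC))
rows(p,ctrl.get_obs()['ee_pos'][2]-57)"
```

```text
t: 23.52
ee_pos: [373.9, -300.9, 93.1]
orientation: [-2.208, 2.234, 0.001]
ft_force: [0.1, -0.0, -0.8]
width: 35.4
t 23.52 pos [ 373.9 -300.9   93.1] az -1.582 q6 0.88 turn [0.    0.001 0.004] shift [ 3.3  0.3 30.1] | 30.0 F [ 0.1 -0.  -0.8] w 35.4
off -4 [np.float64(227.6), np.float64(264.4)]
off -2 [np.float64(230.6), np.float64(268.8)]
off 0 [np.float64(233.6), np.float64(273.1)]
off 2 [np.float64(236.6), np.float64(277.5)]
off 4 [np.float64(239.5), np.float64(281.8)]
```

View pics/l1.png

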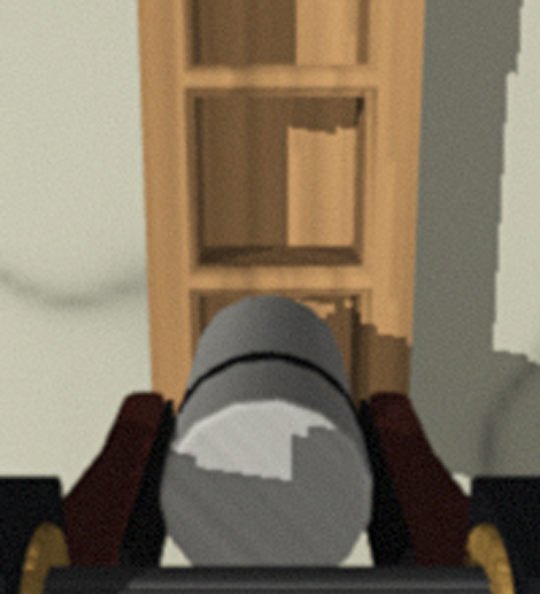

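```bash
python3 -m handwheel '[[[0,0,0],[1.5,0,-2],0.2],[[0,0,0],[1.5,0,0],0.2],[[0,0,0],[0,0,0],0.2],[[0,0,0],[0,0,3],0.2],[[0,0,0],[0,0,4],0.2],[[0,0,0],[0,0,4],0.2],[[0,0,0],[0,0,3],0.2],[[0,0,0],[0,0,0],0.2],[[0,0,0],[0,0,0],0.2],[[0,0,0],[0,0,0],0.2]]'
python3 -c "
from h import *
plan([373.6,-304.2,63],-np.pi/2-0.015)
p=shot('wrist')
c=p['pixels'][125:345,220:420,::-1]; cv2.imwrite('pics/l2.png',cv2.resize(c,None,fx=2.7,fy=2.7,interpolation=cv2.INTER_CUBIC))
rows(p,ctrl.get_obs()['ee_pos'][2]-57)"
```

```text
t: 24.4
ee_pos: [375.1, -306.6, 87.7]
orientation: [-2.208, 2.234, -0.008]
ft_force: [0.1, 0.6, 1.2]
width: 35.6
t 24.4 pos [ 375.1 -306.6   87.7] az -1.583 q6 0.87 turn [-0.004 -0.004  0.003] shift [-2.3  1.5 24.7] | 25.0 F [0.1 0.6 1.2] w 35.6
off -4 [np.float64(227.9), np.float64(264.2)]
off -2 [np.float64(230.9), np.float64(268.6)]
off 0 [np.float64(233.9), np.float64(272.9)]
off 2 [np.float64(236.9), np.float64(277.2)]
off 4 [np.float64(239.9), np.float64(281.5)]
```

View pics/l2.png

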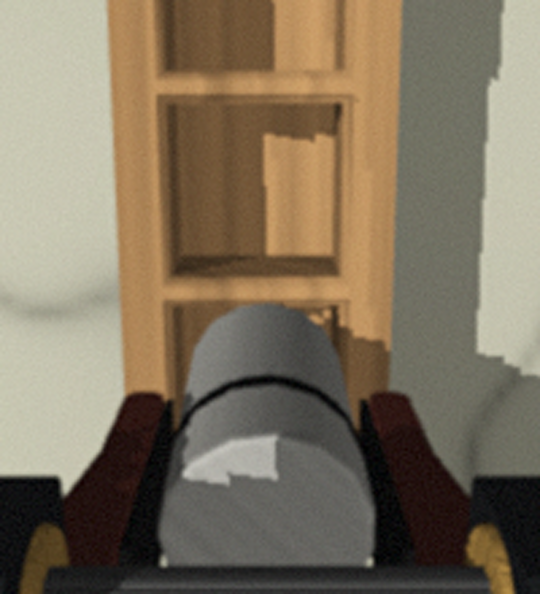

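```bash
python3 -m handwheel '[[[0,0,0],[0,0,-5],0.2],[[0,0,0],[0,0,-2],0.2],[[0,0,0],[-2,1,0],0.2],[[0,0,0],[0,0,0],0.2],[[0,0,0],[0,0,0],0.2],[[0,0,0],[0,0,0],0.2],[[0,0,0],[0,0,0],0.2],[[0,0,0],[0,0,0],0.2],[[0,0,0],[0,0,0],0.2],[[0,0,0],[0,0,0],0.2]]'
python3 -c "
from h import *
plan([373.6,-304.2,63],-np.pi/2-0.015)
p=shot('wrist')
c=p['pixels'][125:345,220:420,::-1]; cv2.imwrite('pics/l3.png',cv2.resize(c,None,fx=2.7,fy=2.7,interpolation=cv2.INTER_CUBIC))
rows(p,38)"
```

```text
t: 25.28
ee_pos: [373.4, -303.7, 93.8]
orientation: [-2.209, 2.234, -0.004]
ft_force: [-0.2, 0.2, -1.5]
width: 35.8
t 25.28 pos [ 373.4 -303.7   93.8] az -1.582 q6 0.88 turn [-0.002 -0.002  0.003] shift [ 0.5 -0.2 30.8] | 31.0 F [-0.2  0.2 -1.5] w 35.8
off -4 [np.float64(228.2), np.float64(265.2)]
off -2 [np.float64(231.2), np.float64(269.6)]
off 0 [np.float64(234.2), np.float64(274.0)]
off 2 [np.float64(237.2), np.float64(278.3)]
off 4 [np.float64(240.2), np.float64(282.7)]
```

View pics/l3.png

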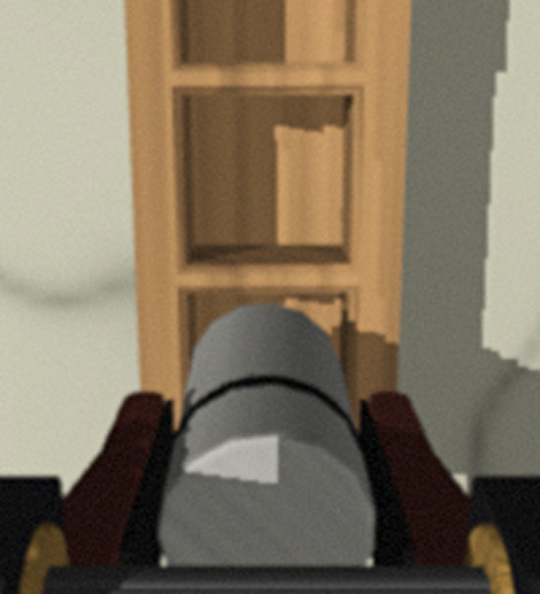

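```bash
python3 -m handwheel '[[[0,0,0],[0,-0.7,0],0.2],[[0,0,0],[0,0,2],0.2],[[0,0,0],[0,0,3],0.2],[[0,0,0],[0,0,3],0.2],[[0,0,0],[0,0,3],0.2],[[0,0,0],[0,0,3],0.2],[[0,0,0],[0,0,0],0.2],[[0,0,0],[0,0,0],0.2],[[0,0,0],[0,0,0],0.2],[[0,0,0],[0,0,0],0.2]]'
python3 -c "
from h import *
plan([373.6,-304.2,63],-np.pi/2-0.015)
p=shot('wrist')
c=p['pixels'][125:345,220:420,::-1]; cv2.imwrite('pics/l4.png',cv2.resize(c,None,fx=2.7,fy=2.7,interpolation=cv2.INTER_CUBIC))
rows(p,25)"
```

```text
t: 26.17
ee_pos: [374.4, -304.7, 83.7]
orientation: [2.209, -2.233, 0.007]
ft_force: [-1.1, 1.5, 2.8]
width: 35.4
t 26.17 pos [ 374.4 -304.7   83.7] az -1.582 q6 0.88 turn [-0.003 -0.004  0.004] shift [-0.5  0.8 20.7] | 21.0 F [-1.1  1.5  2.8] w 35.4
off -4 [np.float64(227.3), np.float64(263.0)]
off -2 [np.float64(230.2), np.float64(267.3)]
off 0 [np.float64(233.2), np.float64(271.6)]
off 2 [np.float64(236.2), np.float64(275.9)]
off 4 [np.float64(239.1), np.float64(280.2)]
```

View pics/l4.png

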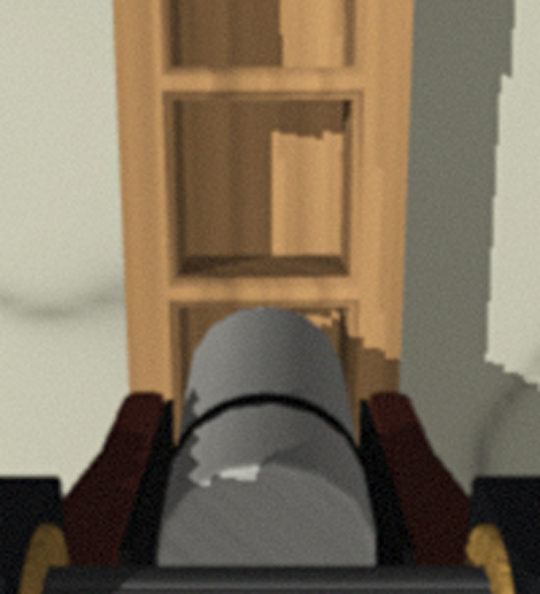

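```bash
python3 -c "
from h import *
p=shot('scene')
c=p['pixels'][180:260,240:360,::-1]; cv2.imwrite('pics/m1.png',cv2.resize(c,None,fx=6,fy=6,interpolation=cv2.INTER_CUBIC))
"
```

```text
(no output)
```

View pics/m1.png

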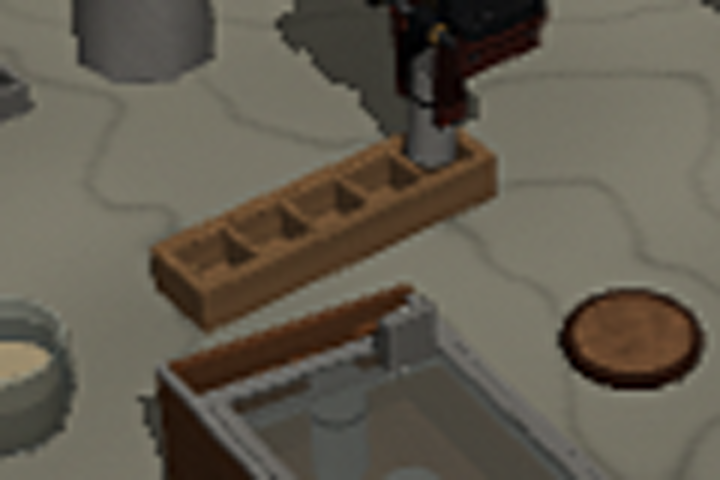

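```bash
python3 -c "
from h import *
p=shot('scene')
f=lambda X:((px(p,X)[0]-[240,180])*6).round(0)
for i,x in enumerate([372.6,419.6,466.6,513.6,560]): print(f([x,-303.9-i*.7,36]))
for dx in(-20,20):
  for dy in (-20,20): print(dx,dy,f([372.6+dx,-303.9+dy,36]))
o=ctrl.get_obs()['ee_pos']
for x in (-4,0,4):
  for z in (27,36):
    T=[f([o[0]+x+18*np.cos(a),o[1]+18*np.sin(a),z]) for a in np.linspace(0,6.28,40)]
    T=np.array(T);print(x,z,'L',T[:,0].min(),'R',T[:,0].max(),'bottom',T[:,1].max(),T[T[:,1].argmax()])
"
```

```text
[432. 145.]
[379. 170.]
[324. 195.]
[268. 220.]
[211. 246.]
-20 -20 [437. 122.]
-20 20 [472. 148.]
20 -20 [393. 142.]
20 20 [427. 169.]
-4 27 L 409.0 R 459.0 bottom 169.0 [431. 169.]
-4 36 L 409.0 R 459.0 bottom 159.0 [431. 159.]
0 27 L 405.0 R 455.0 bottom 171.0 [423. 171.]
0 36 L 404.0 R 455.0 bottom 161.0 [427. 161.]
4 27 L 400.0 R 451.0 bottom 173.0 [418. 173.]
4 36 L 400.0 R 450.0 bottom 163.0 [422. 163.]
```

```bash
python3 -c "
from h import *
p=shot('wrist')
c=p['pixels'][215:315,270:370,::-1]; cv2.imwrite('pics/m2.png',cv2.resize(c,None,fx=6,fy=6,interpolation=cv2.INTER_CUBIC))
"
```

```text
(no output)
```

View pics/m2.png

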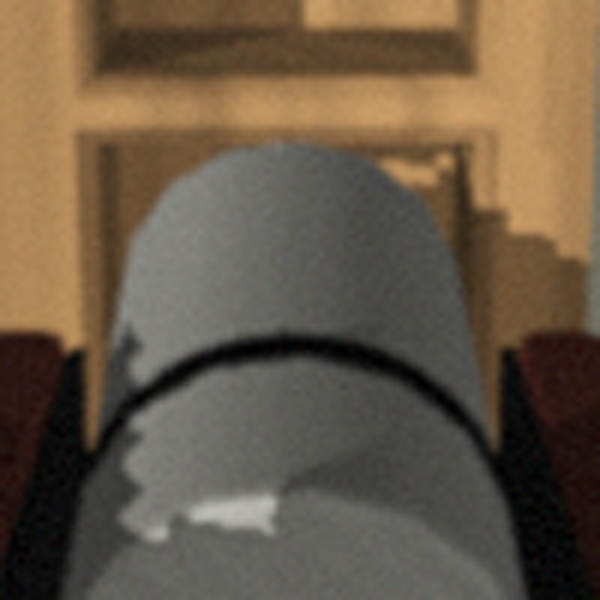

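```bash
python3 -m handwheel '[[[0,0,0],[0,0,-1.5],0.2],[[0,0,0],[0,0,0],0.2],[[0,0,0],[0,0.8,0],0.2],[[0,0,0],[0,0.8,0],0.2],[[0,0,0],[0,0,0],0.2],[[0,0,0],[0,0,2],0.2],[[0,0,0],[0,0,2],0.2],[[0,0,0],[0,0,2],0.2],[[0,0,0],[0,0,0],0.2],[[0,0,0],[0,0,0],0.2]]'
python3 -c "
from h import *
plan([373.6,-304.2,63],-np.pi/2-0.015)
p=shot('wrist')
c=p['pixels'][215:315,270:370,::-1]; cv2.imwrite('pics/m3.png',cv2.resize(c,None,fx=6,fy=6,interpolation=cv2.INTER_CUBIC))
"
```

```text
t: 27.2
ee_pos: [372.4, -304.1, 77.1]
orientation: [2.209, -2.233, 0.004]
ft_force: [-0.4, 0.0, 0.1]
width: 35.7
t 27.2 pos [ 372.4 -304.1   77.1] az -1.582 q6 0.87 turn [-0.002 -0.002  0.004] shift [ 0.1 -1.2 14.1] | 14.0 F [-0.4  0.   0.1] w 35.7
```

View pics/m3.png

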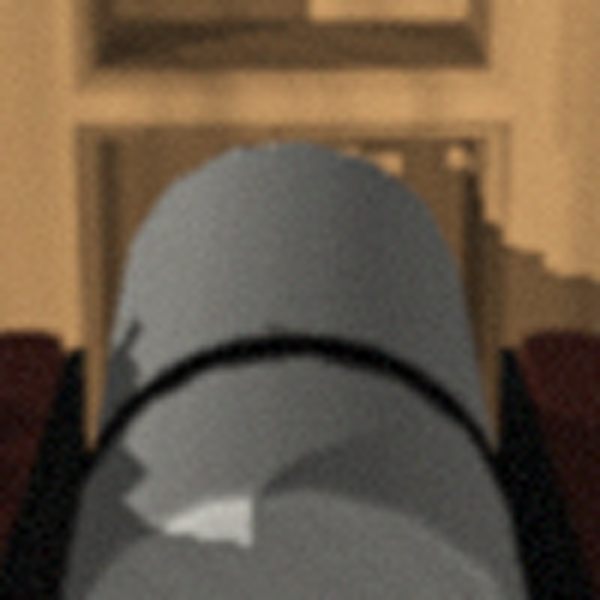

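```bash
python3 -m handwheel '[[[0,0,0],[0,0,3],0.2],[[0,0,0],[0,0,4],0.2],[[0,0,0],[0,0,4],0.2],[[0,0,0],[0,0,4],0.2],[[0,0,0],[0,0,3],0.2],[[0,0,0],[0,0,2],0.2],[[0,0,0],[0,0,0],0.2],[[0,0,0],[0,0,0],0.2],[[0,0,0],[0,0,0],0.2],[[0,0,0],[0,0,0],0.2]]'
python3 -c "
from h import *
plan([373.6,-304.2,53.5],-np.pi/2-0.015)
p=shot('wrist')
c=p['pixels'][215:315,270:370,::-1]; cv2.imwrite('pics/m4.png',cv2.resize(c,None,fx=6,fy=6,interpolation=cv2.INTER_CUBIC))
"
```

```text
t: 28.08
ee_pos: [373.4, -304.8, 56.4]
orientation: [2.209, -2.233, 0.007]
ft_force: [-0.4, 0.5, 2.4]
width: 35.8
t 28.08 pos [ 373.4 -304.8   56.4] az -1.582 q6 0.87 turn [-0.003 -0.003  0.004] shift [-0.6 -0.2  2.9] | 3.0 F [-0.4  0.5  2.4] w 35.8
```

View pics/m4.png

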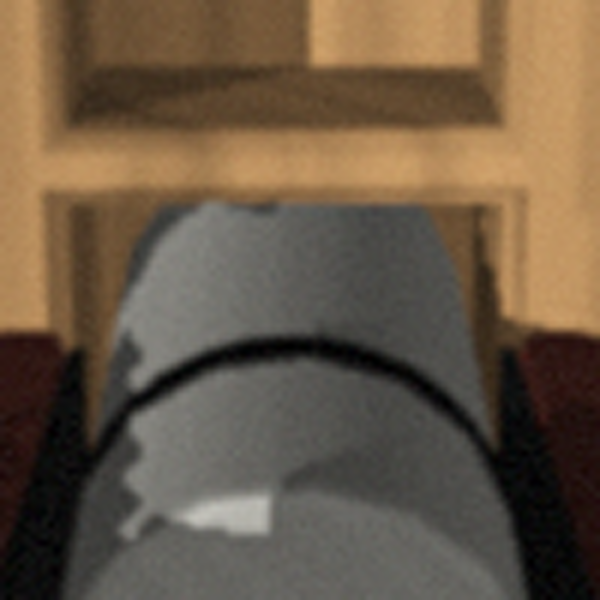

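```bash
python3 -m handwheel '[[[0,0,0],[0,0,2],0.2],[[0,0,0],[0,0,1],0.2],[[0,0,0],[0,0,0],0.6],[[0,0,0],[0,0,0],0.6],[[0,0,0],[0,0,0],0.6],[[0,0,0],[0,0,0],0.6],[[0,0,0],[0,0,-10],0.6],[[0,0,0],[0,0,-20],0.6],[[0,0,0],[0,0,-20],0.6],[[0,0,0],[0,0,-25],0.6]]'
python3 -c "
from h import *
plan([373.6,-304.2,150],-np.pi/2-0.015)
p=shot('wrist','n1')
"
```

```text
t: 28.97
ee_pos: [371.7, -302.6, 128.8]
orientation: [2.208, -2.235, -0.006]
ft_force: [-0.1, -0.1, -0.5]
width: 52.8
t 28.97 pos [ 371.7 -302.6  128.8] az -1.583 q6 0.87 turn [0.003 0.003 0.003] shift [  1.5  -2.  -21.2] | 21.0 F [-0.1 -0.1 -0.5] w 52.8
```

View pics/n1.png

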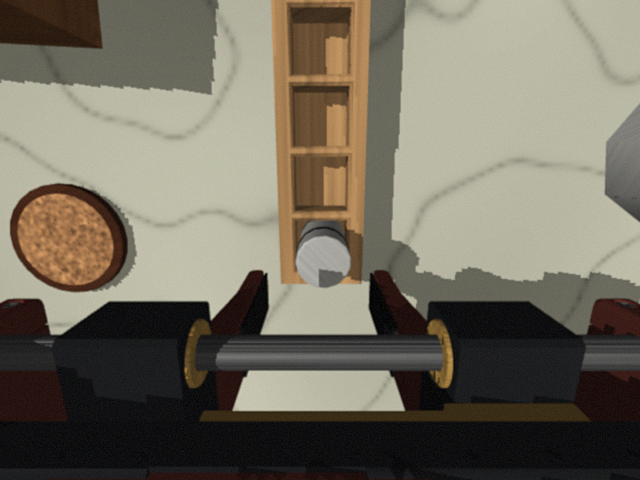

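```bash
python3 -m handwheel '[[[0,0,0],[0,0,-35],0.65],[[0,0,0],[-10,-4,-30],0.65],[[0,0,0],[-30,-14,-15],0.65],[[0,0,0],[-35,-16,-5],0.65],[[0,0,0],[-35,-16,0],0.65],[[0,0,0],[-35,-16,0],0.65],[[0,0,0],[-35,-16,0],0.65],[[0,0,0],[-35,-16,0],0.65],[[0,0,0],[-35,-16,0],0.65],[[0,0,0],[-35,-16,0],0.65]]'
python3 -c "
from h import *
plan([624.5,244.5,200])"
```

```text
t: 29.85
ee_pos: [512.7, -16.1, 231.8]
orientation: [-2.189, 2.245, -0.026]
ft_force: [0.6, -0.7, -0.2]
width: 57.2
t 29.85 pos [512.7 -16.1 231.8] az -1.596 q6 1.55 turn [-0.016 -0.007  0.   ] shift [-263.4 -105.3   31.8] | 285.0 F [ 0.6 -0.7 -0.2] w 57.2
```

```bash
python3 -m handwheel '[[[0,0,0],[-36,-14,2],0.65],[[0,0,0],[-36,-14,2],0.65],[[0,0,0],[-36,-14,2],0.65],[[0,0,0],[-36,-14,2],0.65],[[0,0,0],[-30,-12,2],0.65],[[0,0,0],[-15,-6,2],0.65],[[-0.008,-0.004,-0.12],[0,0,0],0.65],[[-0.008,-0.003,-0.12],[0,0,0],0.65],[[0,0,-0.12],[0,0,0],0.65],[[0,0,-0.12],[0,0,0],0.65]]'
python3 -m handwheel '[[[0,0,-0.12],[0,0,0],0.65],[[0,0,-0.12],[0,0,0],0.65],[[0,0,-0.12],[0,0,0],0.65],[[0,0,-0.12],[0,0,0],0.65],[[0,0,-0.12],[0,0,0],0.65],[[0,0,-0.12],[0,0,0],0.65],[[0,0,-0.12],[0,0,0],0.65],[[0,0,-0.12],[0,0,0],0.65],[[0,0,-0.05],[0,0,0],0.65],[[0,0,0],[0,0,0],0.65]]'
python3 -c "
from h import *
plan([624.5,244.5,150],CASE[2])
p=shot('wrist','o1')"
```

```text
t: 30.68
ee_pos: [594.8, 189.5, 222.9]
orientation: [-2.683, 1.634, -0.004]
ft_force: [0.5, -0.6, 0.8]
width: 57.3
t: 31.52
ee_pos: [591.3, 182.7, 224.5]
orientation: [3.137, -0.058, -0.004]
ft_force: [-0.4, 0.6, -0.3]
width: 57.0
t 31.52 pos [591.3 182.7 224.5] az -0.037 q6 0.32 turn [0.004 0.002 0.022] shift [ 29.5 -63.6  74.5] | 102.0 F [-0.4  0.6 -0.3] w 57.0
```

View pics/o1.png

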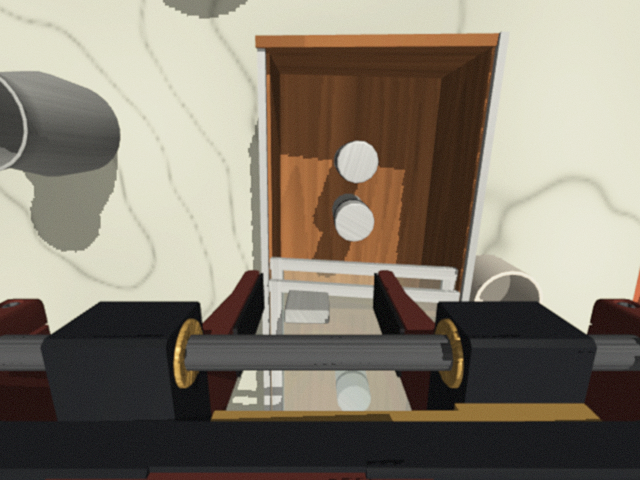

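```bash
python3 -c "
from h import *
p=shot('wrist')
for u in [(358,161.5),(354.5,221)]:
  X=back(p,u,83); print(X.round(1),to_case(X,CASE).round(1))
plan([*back(p,(358,161.5),83)[:2],150],CASE[2])
"
```

```text
[627.3 244.1  83. ] [ -4.7 150.6]
[623.6 191.8  83. ] [-5.2 98.2]
t 31.62 pos [591.5 182.9 224.5] az -0.041 q6 0.32 turn [0.004 0.002 0.018] shift [ 32.2 -63.2  74.5] | 103.0 F [-0.1 -0.3  0.2] w 57.2
```

```bash
python3 -m handwheel '[[[0,0,0.01],[6,-12,8],0.65],[[0,0,0.008],[8,-15,15],0.65],[[0,0,0],[8,-15,20],0.65],[[0,0,0],[4,-8,20],0.65],[[0,0,0],[2,-3,15],0.65],[[0,0,0],[0,0,8],0.65],[[0,0,0],[0,0,4],0.65],[[0,0,0],[0,0,0],0.65],[[0,0,0],[0,0,0],0.65],[[0,0,0],[0,0,0],0.65]]'
python3 -c "
from h import *
plan([626.5,244.3,62],CASE[2])
p=shot('wrist')
c=p['pixels'][180:345,220:420,::-1]; cv2.imwrite('pics/o2.png',cv2.resize(c,None,fx=2.7,fy=2.7,interpolation=cv2.INTER_CUBIC))
rows(p,8)"
```

```text
t: 32.45
ee_pos: [623.8, 232.5, 133.5]
orientation: [3.135, -0.12, 0.001]
ft_force: [-0.4, 0.0, 0.5]
width: 57.2
t 32.45 pos [623.8 232.5 133.5] az -0.077 q6 0.42 turn [ 0.004 -0.001 -0.018] shift [  2.  -11.9  71.5] | 73.0 F [-0.4  0.   0.5] w 57.2
off -4 [np.float64(211.2), np.float64(231.4)]
off -2 [np.float64(213.6), np.float64(234.5)]
off 0 [np.float64(215.9), np.float64(237.5)]
off 2 [np.float64(218.2), np.float64(240.6)]
off 4 [np.float64(220.5), np.float64(243.6)]
```

View pics/o2.png

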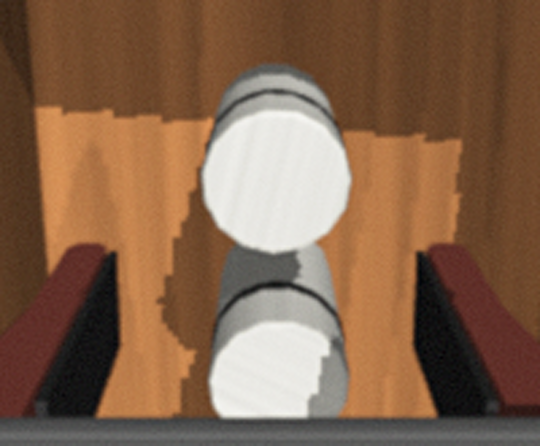

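```bash
python3 -m handwheel '[[[0,0,-0.01],[0.5,-5,0],0.65],[[0,0,0],[0.5,-4,8],0.65],[[0,0,0],[0,-1,15],0.65],[[0,0,0],[0,0,18],0.65],[[0,0,0],[0,0,15],0.65],[[0,0,0],[0,0,7],0.65],[[0,0,0],[0,0,2],0.65],[[0,0,0],[0,0,0],0.65],[[0,0,0],[0,0,0],0.65],[[0,0,0],[0,0,0],0.65]]'
python3 -c "
from h import *
plan([626.5,244.3,62],CASE[2])
p=shot('wrist')
c=p['pixels'][180:345,220:420,::-1]; cv2.imwrite('pics/o3.png',cv2.resize(c,None,fx=2.7,fy=2.7,interpolation=cv2.INTER_CUBIC))
rows(p,8)"
```

```text
t: 33.33
ee_pos: [627.7, 244.4, 65.7]
orientation: [3.138, -0.103, 0.01]
ft_force: [0.2, -0.6, 0.2]
width: 56.7
t 33.33 pos [627.7 244.4  65.7] az -0.065 q6 0.42 turn [ 0.002 -0.006 -0.007] shift [-1.2  0.2  3.7] | 4.0 F [ 0.2 -0.6  0.2] w 56.7
off -4 [np.float64(229.1), np.float64(266.8)]
off -2 [np.float64(232.1), np.float64(271.2)]
off 0 [np.float64(235.0), np.float64(275.5)]
off 2 [np.float64(238.0), np.float64(279.7)]
off 4 [np.float64(240.9), np.float64(284.0)]
```

View pics/o3.png

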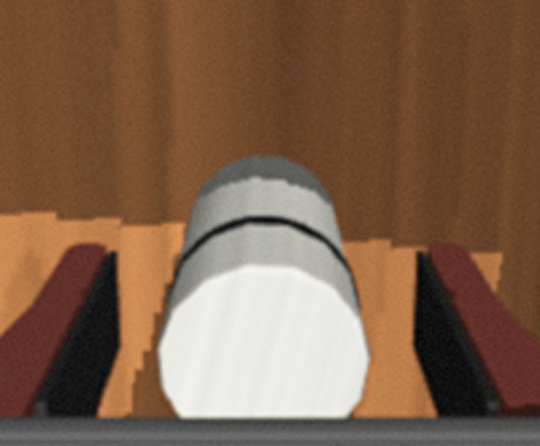

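```bash
python3 -m handwheel '[[[0,0,0],[-1,1.2,1],0.6],[[0,0,0],[0,0,0],0.5],[[0,0,0],[0,0,0],0.2],[[0,0,0],[0,0,0],0.2],[[0,0,0],[0,0,0],0.2],[[0,0,0],[0,0,0],0.2],[[0,0,0],[0,0,0],0.2],[[0,0,0],[0,0,0],0.2],[[0,0,0],[0,0,0],0.2],[[0,0,0],[0,0,0],0.2]]'
python3 -m handwheel '[[[0,0,0],[0,0,-8],0.2],[[0,0,0],[0,0,-15],0.2],[[0,0,0],[0,0,-20],0.2],[[0,0,0],[0,0,-20],0.2],[[0,0,0],[0,0,-20],0.2],[[0,0,0],[0,0,-20],0.2],[[0,0,0],[0,0,-20],0.2],[[0,0,0],[0,0,-15],0.2],[[0,0,0],[0,0,-8],0.2],[[0,0,0],[0,0,-3],0.2]]'
python3 -c "
from h import *
plan([419.6,-304.7,200])
p=shot('wrist')
c=p['pixels'][180:345,220:420,::-1]; cv2.imwrite('pics/o4.png',cv2.resize(c,None,fx=2.7,fy=2.7,interpolation=cv2.INTER_CUBIC))
rows(p,ctrl.get_obs()['ee_pos'][2]-57)"
```

```text
t: 34.22
ee_pos: [628.1, 243.5, 67.5]
orientation: [3.14, -0.103, 0.016]
ft_force: [0.4, 0.1, 0.9]
width: 35.6
t: 35.05
ee_pos: [626.2, 243.6, 233.0]
orientation: [-3.139, 0.103, -0.021]
ft_force: [0.0, 0.6, -0.9]
width: 35.8
t 35.05 pos [626.2 243.6 233. ] az -0.066 q6 0.42 turn [-0.001 -0.013  0.   ] shift [-170.1  560.7   33. ] | 587.0 F [ 0.   0.6 -0.9] w 35.8
off -4 [np.float64(229.6), np.float64(267.2)]
off -2 [np.float64(232.6), np.float64(271.6)]
off 0 [np.float64(235.5), np.float64(276.0)]
off 2 [np.float64(238.5), np.float64(280.3)]
off 4 [np.float64(241.5), np.float64(284.5)]
```

View pics/o4.png

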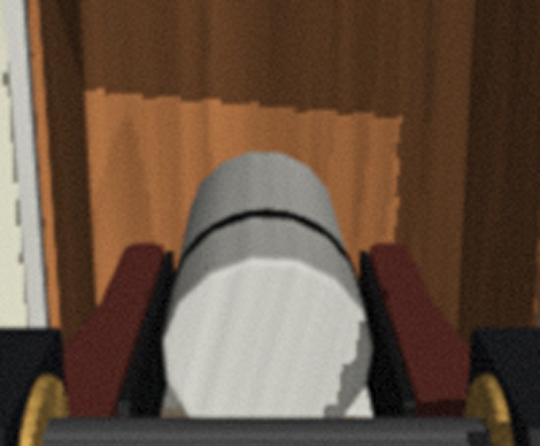

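```bash
python3 -m handwheel '[[[0,0,0],[-5,15,0],0.2],[[0,0,0],[-9,30,0],0.2],[[0,0,0],[-11.5,37.5,0],0.2],[[0,0,0],[-11.5,37.5,0],0.2],[[0,0,0],[-11.5,37.5,0],0.2],[[0,0,0],[-11.5,37.5,0],0.2],[[0,0,0],[-11.5,37.5,0],0.2],[[0,0,0],[-11.5,37.5,0],0.2],[[0,0,0],[-11.5,37.5,0],0.2],[[0,0,0],[-11.5,37.5,0],0.2]]'
python3 -m handwheel '[[[0,0,0],[-11.5,37.5,0],0.2],[[0,0,0],[-11.5,37.5,0],0.2],[[0,0,0],[-11.5,37.5,0],0.2],[[0,0,0],[-11.5,37.5,0],0.2],[[0,0,0],[-9,28,0],0.2],[[0,0,0],[-4,15,0],0.2],[[0,0,0.12],[0,0,0],0.2],[[0,0,0.12],[0,0,0],0.2],[[0,0,0.12],[0,0,0],0.2],[[0,0,0.12],[0,0,0],0.2]]'
python3 -c "
from h import *
plan([419.6,-304.7,140],-np.pi/2-0.015)"
```

```text
t: 35.93
ee_pos: [484.8, -103.7, 222.2]
orientation: [-3.139, 0.086, 0.0]
ft_force: [-0.4, -0.6, -1.3]
width: 35.5
t: 36.77
ee_pos: [390.9, -307.3, 212.0]
orientation: [-3.016, 0.863, 0.033]
ft_force: [-0.2, -0.1, 0.0]
width: 35.4
t 36.77 pos [ 390.9 -307.3  212. ] az -0.557 q6 -0.13 turn [0.012 0.019 1.028] shift [ -3.1 -28.7  72. ] | 78.0 F [-0.2 -0.1  0. ] w 35.4
```

```bash
python3 -m handwheel '[[[0.006,0.009,0.12],[0,0,0],0.2],[[0.006,0.009,0.12],[0,0,5],0.2],[[0,0,0.12],[0,0,8],0.2],[[0,0,0.12],[0,0,8],0.2],[[0,0,0.12],[0,0,8],0.2],[[0,0,0.12],[0,0,8],0.2],[[0,0,0.12],[0,0,8],0.2],[[0,0,0.12],[0,0,4],0.2],[[0,0,0.05],[0,0,0],0.2],[[0,0,0],[0,0,0],0.2]]'
python3 -c "
from h import *
plan([419.6,-304.7,110],-np.pi/2-0.015)
p=shot('wrist','p1')"
```

```text
t: 37.6
ee_pos: [375.2, -301.9, 151.1]
orientation: [-2.169, 2.267, 0.04]
ft_force: [-0.3, 0.1, 0.3]
width: 35.4
t 37.6 pos [ 375.2 -301.9  151.1] az -1.615 q6 0.9 turn [ 0.016  0.021 -0.029] shift [  2.2 -44.4  41.1] | 61.0 F [-0.3  0.1  0.3] w 35.4
```

View pics/p1.png

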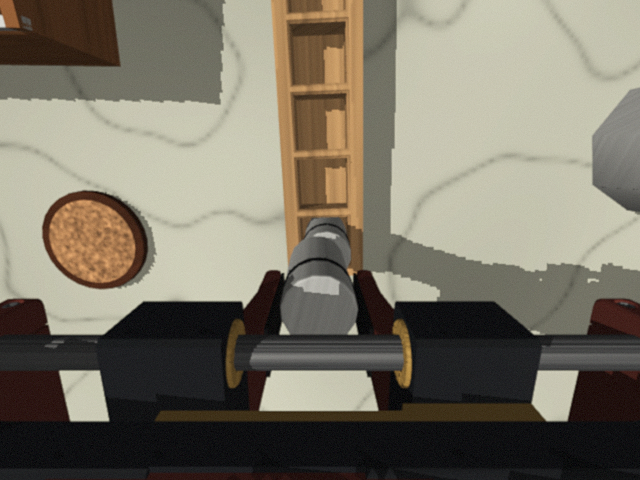

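```bash
python3 -m handwheel '[[[0.008,0.01,-0.015],[0.5,-8,0],0.2],[[0.008,0.01,-0.012],[0.5,-12,0],0.2],[[0,0,0],[0.5,-12,0],0.2],[[0,0,0],[0,-6,0],0.2],[[0,0,0],[0,-2,0],0.2],[[0,0,0],[0,0,0],0.2],[[0,0,0],[0,0,0],0.2],[[0,0,0],[0,0,0],0.2],[[0,0,0],[0,0,0],0.2],[[0,0,0],[0,0,0],0.2]]'
python3 -c "
from h import *
plan([419.6,-304.7,107],-np.pi/2-0.015)"
```

```text
t: 38.48
ee_pos: [419.2, -303.9, 150.6]
orientation: [-2.217, 2.225, -0.003]
ft_force: [-0.4, -1.1, -0.6]
width: 35.4
t 38.48 pos [ 419.2 -303.9  150.6] az -1.574 q6 0.92 turn [-0.002 -0.001  0.012] shift [ 0.8 -0.4 43.6] | 44.0 F [-0.4 -1.1 -0.6] w 35.4
```

```bash
python3 -m handwheel '[[[0,0,0.01],[0,0,5],0.2],[[0,0,0],[0,0,10],0.2],[[0,0,0],[0,0,12],0.2],[[0,0,0],[0,0,10],0.2],[[0,0,0],[0,0,4],0.2],[[0,0,0],[0,0,2],0.2],[[0,0,0],[0,0,0],0.2],[[0,0,0],[0,0,0],0.2],[[0,0,0],[0,0,0],0.2],[[0,0,0],[0,0,0],0.2]]'
python3 -c "
from h import *
plan([419.6,-304.7,65],-np.pi/2-0.015)
p=shot('wrist')
c=p['pixels'][195:345,240:400,::-1]; cv2.imwrite('pics/p2.png',cv2.resize(c,None,fx=4,fy=4,interpolation=cv2.INTER_CUBIC))
rows(p,ctrl.get_obs()['ee_pos'][2]-59.5)
c=np.array([466.3,-305.2,-0.013])
for dx in (-20,20):
  for dy in (-20,20): print(dx,dy,((px(p,[*from_case([-47+dx,dy],c),36])[0]-[240,195])*4).round())"
```

```text
t: 39.32
ee_pos: [417.9, -303.9, 103.0]
orientation: [-2.203, 2.239, -0.001]
ft_force: [-0.1, -0.3, -1.2]
width: 35.4
t 39.32 pos [ 417.9 -303.9  103. ] az -1.587 q6 0.93 turn [-0.001 -0.    -0.001] shift [ 0.8 -1.7 38. ] | 38.0 F [-0.1 -0.3 -1.2] w 35.4
off -4 [np.float64(226.8), np.float64(262.4)]
off -2 [np.float64(229.7), np.float64(266.7)]
off 0 [np.float64(232.7), np.float64(271.0)]
off 2 [np.float64(235.6), np.float64(275.3)]
off 4 [np.float64(238.6), np.float64(279.5)]
-20 -20 [434. 342.]
-20 20 [209. 343.]
20 -20 [439. 121.]
20 20 [203. 122.]
```

View pics/p2.png

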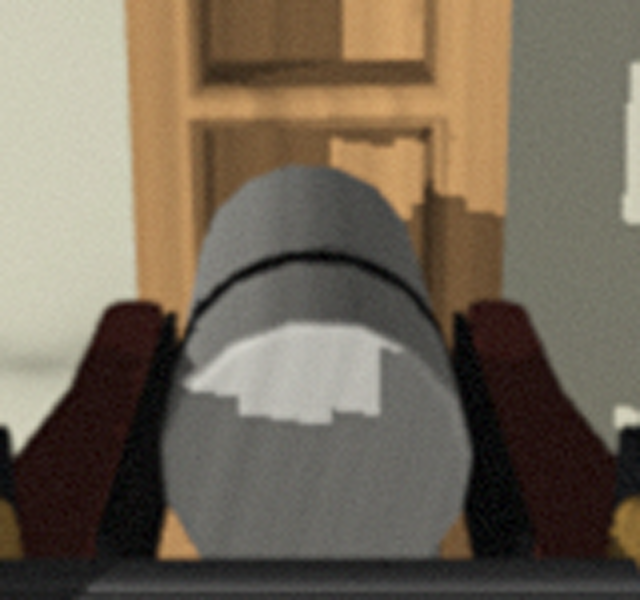

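```bash
python3 -m handwheel '[[[0,0,0],[0.7,-1.3,0],0.2],[[0,0,0],[0,-1.3,0],0.2],[[0,0,0],[0,0,0],0.2],[[0,0,0],[0,0,0],0.2],[[0,0,0],[0,0,1],0.2],[[0,0,0],[0,0,1],0.2],[[0,0,0],[0,0,0],0.2],[[0,0,0],[0,0,0],0.2],[[0,0,0],[0,0,0],0.2],[[0,0,0],[0,0,0],0.2]]'
python3 -c "
from h import *
plan([421.6,-304.7,65],-np.pi/2-0.015)
p=shot('wrist')
c=p['pixels'][195:345,240:400,::-1]; cv2.imwrite('pics/p3.png',cv2.resize(c,None,fx=4,fy=4,interpolation=cv2.INTER_CUBIC))
rows(p,ctrl.get_obs()['ee_pos'][2]-59.5)
c=np.array([466.3,-305.2,-0.013])
for dx in (-20,20):
  for dy in (-20,20): print(dx,dy,((px(p,[*from_case([-47+dx,dy],c),36])[0]-[240,195])*4).round())"
```

```text
t: 40.2
ee_pos: [421.6, -305.2, 102.1]
orientation: [-2.203, 2.239, -0.005]
ft_force: [-0.2, -0.1, -0.4]
width: 35.4
t 40.2 pos [ 421.6 -305.2  102.1] az -1.587 q6 0.94 turn [-0.003 -0.002 -0.001] shift [-0.5  0.  37.1] | 37.0 F [-0.2 -0.1 -0.4] w 35.4
off -4 [np.float64(227.0), np.float64(262.4)]
off -2 [np.float64(230.0), np.float64(266.7)]
off 0 [np.float64(233.0), np.float64(271.0)]
off 2 [np.float64(235.9), np.float64(275.3)]
off 4 [np.float64(238.8), np.float64(279.5)]
-20 -20 [426. 365.]
-20 20 [201. 365.]
20 -20 [430. 145.]
20 20 [195. 145.]
```

View pics/p3.png

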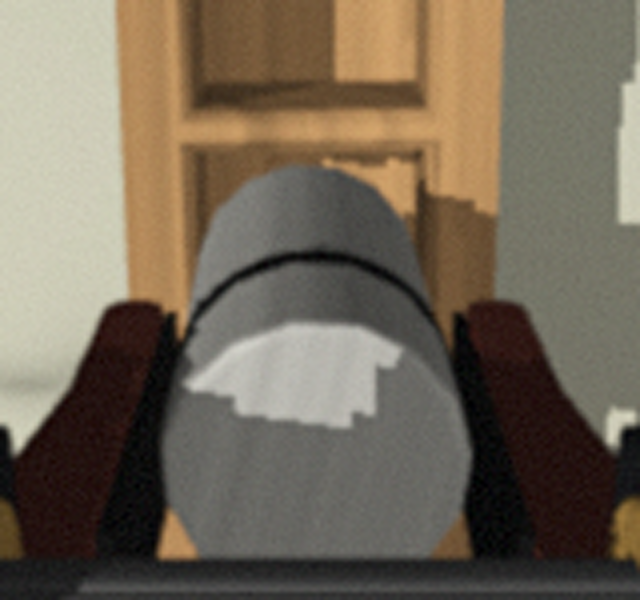

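```bash
python3 -m handwheel '[[[0,0,0],[0,0.3,2],0.2],[[0,0,0],[0,0,3],0.2],[[0,0,0],[0,0,3],0.2],[[0,0,0],[0,0,3],0.2],[[0,0,0],[0,0,2],0.2],[[0,0,0],[0,0,0],0.2],[[0,0,0],[0,0,0],0.2],[[0,0,0],[0,0,0],0.2],[[0,0,0],[0,0,0],0.2],[[0,0,0],[0,0,0],0.2]]'
python3 -c "
from h import *
plan([421.6,-304.7,65],-np.pi/2-0.015)
p=shot('wrist')
c=p['pixels'][195:345,240:400,::-1]; cv2.imwrite('pics/p4.png',cv2.resize(c,None,fx=4,fy=4,interpolation=cv2.INTER_CUBIC))"
```

```text
t: 41.08
ee_pos: [421.0, -305.1, 87.3]
orientation: [-2.203, 2.239, -0.004]
ft_force: [-0.4, 0.0, -0.5]
width: 35.9
t 41.08 pos [ 421.  -305.1   87.3] az -1.587 q6 0.94 turn [-0.002 -0.001 -0.001] shift [-0.4 -0.6 22.3] | 22.0 F [-0.4  0.  -0.5] w 35.9
```

View pics/p4.png

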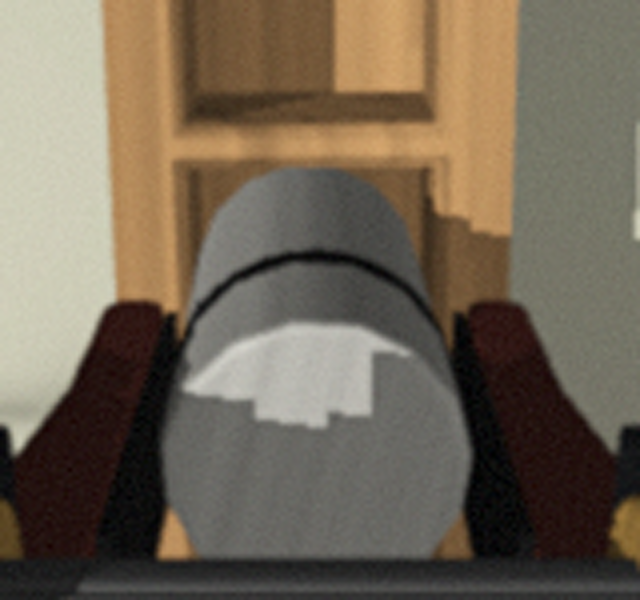

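Band unchanged (row 258): the tin is entering. Continue down and release.

```bash
python3 -m handwheel '[[[0,0,0],[0,0,3],0.2],[[0,0,0],[0,0,4],0.2],[[0,0,0],[0,0,4],0.2],[[0,0,0],[0,0,4],0.2],[[0,0,0],[0,0,3],0.2],[[0,0,0],[0,0,2],0.2],[[0,0,0],[0,0,0],0.2],[[0,0,0],[0,0,0],0.2],[[0,0,0],[0,0,0],0.2],[[0,0,0],[0,0,0],0.2]]'
python3 -c "
from h import *
plan([421.6,-304.7,65],-np.pi/2-0.015)
p=shot('wrist')
c=p['pixels'][195:345,240:400,::-1]; cv2.imwrite('pics/p5.png',cv2.resize(c,None,fx=4,fy=4,interpolation=cv2.INTER_CUBIC))"
```

```text
t: 41.97
ee_pos: [421.2, -305.2, 65.2]
orientation: [-2.203, 2.239, -0.004]
ft_force: [0.1, -1.3, -0.3]
width: 35.7
t 41.97 pos [ 421.2 -305.2   65.2] az -1.587 q6 0.94 turn [-0.002 -0.001 -0.001] shift [-0.5 -0.4  0.2] | 1.0 F [ 0.1 -1.3 -0.3] w 35.7
```

View pics/p5.png

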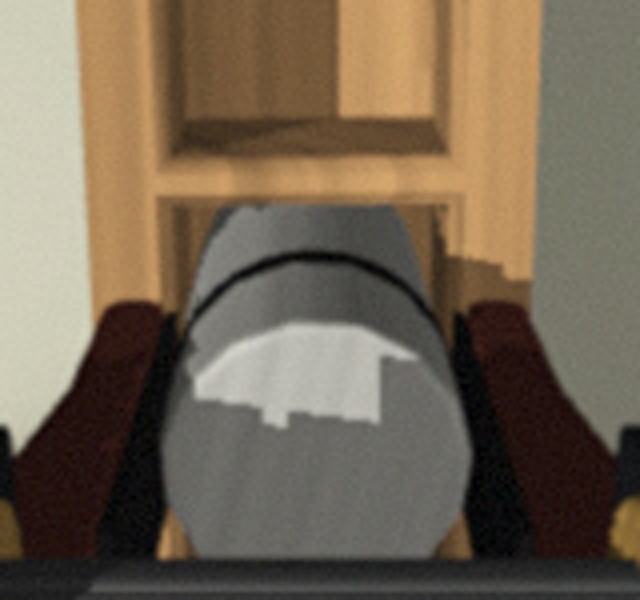

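```bash
python3 -m handwheel '[[[0,0,0],[0,0,0.5],0.2],[[0,0,0],[0,0,0],0.65],[[0,0,0],[0,0,0],0.65],[[0,0,0],[0,0,0],0.65],[[0,0,0],[0,0,0],0.65],[[0,0,0],[0,0,-10],0.65],[[0,0,0],[0,0,-20],0.65],[[0,0,0],[0,0,-30],0.65],[[0,0,0],[0,0,-35],0.65],[[0,0,0],[0,0,-35],0.65]]'
python3 -c "
from h import *
plan([624,192,220])
p=shot('wrist','q1')"
```

```text
t: 42.85
ee_pos: [416.9, -302.1, 194.5]
orientation: [2.202, -2.238, -0.02]
ft_force: [0.8, 0.1, -0.0]
width: 57.1
t 42.85 pos [ 416.9 -302.1  194.5] az -1.587 q6 0.94 turn [0.01  0.008 0.   ] shift [-497.4 -199.   -25.5] | 536.0 F [ 0.8  0.1 -0. ] w 57.1
```

View pics/q1.png

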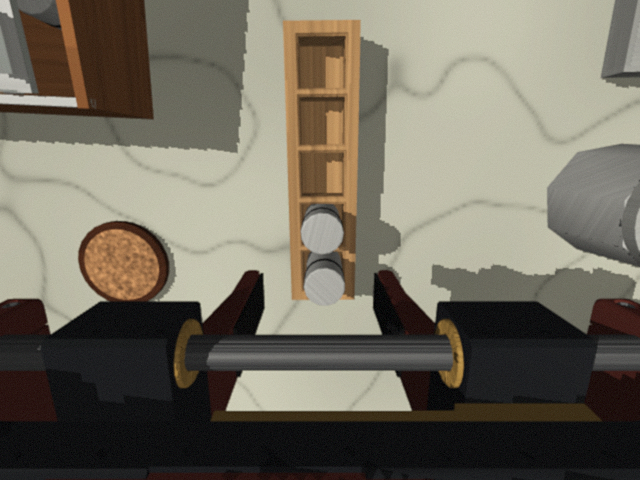

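```bash
python3 -m handwheel '[[[0,0,0],[-15,-6,-20],0.65],[[0,0,0],[-30,-12,-15],0.65],[[0,0,0],[-36,-14,0],0.65],[[0,0,0],[-36,-14,0],0.65],[[0,0,0],[-36,-14,0],0.65],[[0,0,0],[-36,-14,0],0.65],[[0,0,0],[-36,-14,0],0.65],[[0,0,0],[-36,-14,0],0.65],[[0,0,0],[-36,-14,0],0.65],[[0,0,0],[-36,-14,0],0.65]]'
python3 -m handwheel '[[[0,0,0],[-36,-14,0],0.65],[[0,0,0],[-36,-14,0],0.65],[[0,0,0],[-36,-14,0],0.65],[[0,0,0],[-28,-12,0],0.65],[[0,0,0],[-12,-6,0],0.65],[[0,0,-0.12],[0,0,0],0.65],[[0,0,-0.12],[0,0,0],0.65],[[0,0,-0.12],[0,0,0],0.65],[[0,0,-0.12],[0,0,0],0.65],[[0,0,-0.12],[0,0,0],0.65]]'
python3 -m handwheel '[[[0,0,-0.12],[0,0,0],0.65],[[0,0,-0.12],[0,0,0],0.65],[[0,0,-0.12],[0,0,0],0.65],[[0,0,-0.12],[0,0,0],0.65],[[0,0,-0.12],[0,0,0],0.65],[[0,0,-0.12],[0,0,0],0.65],[[0,0,-0.12],[0,0,0],0.65],[[0,0,-0.06],[0,0,0],0.65],[[0,0,0],[0,0,0],0.65],[[0,0,0],[0,0,0],0.65]]'
python3 -c "
from h import *
plan([624,192,150],CASE[2])
p=shot('wrist','r1')"
```

```text
t: 43.73
ee_pos: [562.9, 32.0, 251.4]
orientation: [-2.184, 2.248, -0.03]
ft_force: [-0.1, -0.4, 0.3]
width: 57.2
t: 44.57
ee_pos: [629.9, 197.7, 256.0]
orientation: [-2.772, 1.464, -0.038]
ft_force: [-0.1, 0.5, -0.1]
width: 57.4
t: 45.4
ee_pos: [628.1, 197.4, 260.5]
orientation: [3.136, -0.047, 0.04]
ft_force: [-0.2, 0.2, 0.6]
width: 57.0
t 45.4 pos [628.1 197.4 260.5] az -0.03 q6 0.33 turn [ 0.004 -0.026  0.029] shift [ -3.8   5.6 110.5] | 111.0 F [-0.2  0.2  0.6] w 57.0
```

View pics/r1.png

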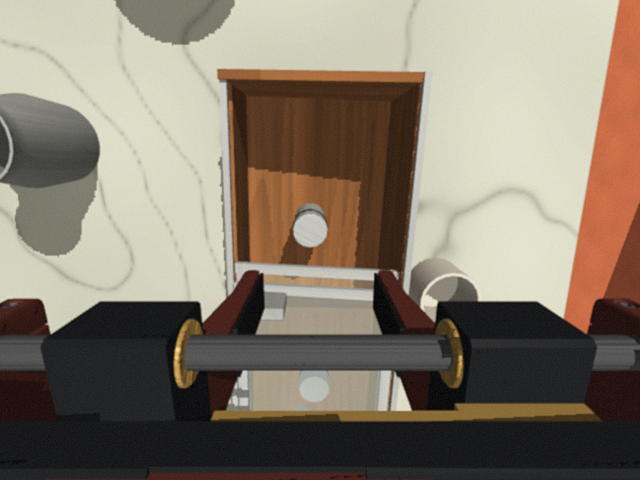

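```bash
python3 -m handwheel '[[[0.002,-0.013,0.015],[-1,1,10],0.65],[[0.002,-0.013,0.01],[-1,1,20],0.65],[[0,0,0],[-1,1,25],0.65],[[0,0,0],[0,1,25],0.65],[[0,0,0],[0,0,20],0.65],[[0,0,0],[0,0,12],0.65],[[0,0,0],[0,0,5],0.65],[[0,0,0],[0,0,0],0.65],[[0,0,0],[0,0,0],0.65],[[0,0,0],[0,0,0],0.65]]'
python3 -c "
from h import *
p=shot('wrist')
print(ctrl.look_for(p,'tin')[:1] and spots(p,'tin'))
c=p['pixels'][180:345,220:420,::-1]; cv2.imwrite('pics/r2.png',cv2.resize(c,None,fx=2.7,fy=2.7,interpolation=cv2.INTER_CUBIC))
plan([624,192,66],CASE[2]);rows(p,8)"
```

```text
t: 46.28
ee_pos: [623.1, 191.8, 130.4]
orientation: [3.139, -0.112, -0.015]
ft_force: [-0.2, 0.3, 0.6]
width: 56.9
[(0.86, [624.9, 189.8, 7.5])]
t 46.43 pos [623.6 192.  131.3] az -0.071 q6 0.35 turn [-0.     0.008 -0.012] shift [ 0.4  0.  65.3] | 65.0 F [ 0.5 -0.   1.3] w 57.1
off -4 [np.float64(212.2), np.float64(232.5)]
off -2 [np.float64(214.5), np.float64(235.6)]
off 0 [np.float64(216.9), np.float64(238.7)]
off 2 [np.float64(219.2), np.float64(241.8)]
off 4 [np.float64(221.5), np.float64(244.9)]
```

View pics/r2.png

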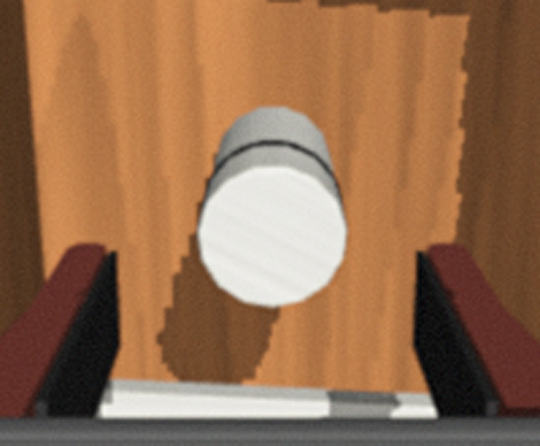

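```bash
python3 -m handwheel '[[[0,0.004,-0.008],[0.3,1,5],0.65],[[0,0,0],[0,0.6,12],0.65],[[0,0,0],[0,0,15],0.65],[[0,0,0],[0,0,15],0.65],[[0,0,0],[0,0,10],0.65],[[0,0,0],[0,0,4],0.65],[[0,0,0],[0,0,1],0.65],[[0,0,0],[0,0,0],0.65],[[0,0,0],[0,0,0],0.65],[[0,0,0],[0,0,0],0.65]]'
python3 -c "
from h import *
p=shot('wrist')
c=p['pixels'][180:345,220:420,::-1]; cv2.imwrite('pics/r3.png',cv2.resize(c,None,fx=2.7,fy=2.7,interpolation=cv2.INTER_CUBIC))
plan([624,191,66],CASE[2]);rows(p,8)"
```

```text
t: 47.27
ee_pos: [626.3, 191.0, 68.2]
orientation: [-3.138, 0.097, -0.006]
ft_force: [0.8, -0.2, 0.4]
width: 57.6
t 47.32 pos [626.4 191.   68.4] az -0.062 q6 0.34 turn [-0.003 -0.004 -0.003] shift [-2.4  0.2  2.4] | 3.0 F [-0.3 -0.3  0.2] w 56.7
off -4 [np.float64(228.6), np.float64(264.8)]
off -2 [np.float64(231.6), np.float64(269.0)]
off 0 [np.float64(234.5), np.float64(273.3)]
off 2 [np.float64(237.4), np.float64(277.5)]
off 4 [np.float64(240.4), np.float64(281.7)]
```

View pics/r3.png

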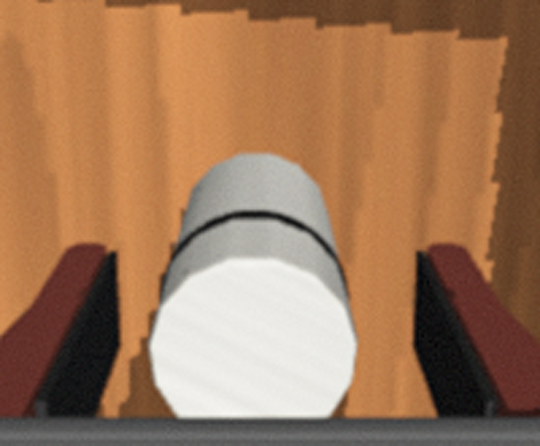

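```bash
python3 -m handwheel '[[[0,0,0],[-1.8,1,1.5],0.6],[[0,0,0],[0,0,0],0.5],[[0,0,0],[0,0,0],0.2],[[0,0,0],[0,0,0],0.2],[[0,0,0],[0,0,0],0.2],[[0,0,0],[0,0,0],0.2],[[0,0,0],[0,0,0],0.2],[[0,0,0],[0,0,0],0.2],[[0,0,0],[0,0,0],0.2],[[0,0,0],[0,0,0],0.2]]'
python3 -m handwheel '[[[0,0,0],[0,0,-8],0.2],[[0,0,0],[0,0,-15],0.2],[[0,0,0],[0,0,-20],0.2],[[0,0,0],[0,0,-20],0.2],[[0,0,0],[0,0,-20],0.2],[[0,0,0],[0,0,-20],0.2],[[0,0,0],[0,0,-20],0.2],[[0,0,0],[0,0,-15],0.2],[[0,0,0],[0,0,-8],0.2],[[0,0,0],[0,0,-3],0.2]]'
python3 -c "
from h import *
plan([466.3,-305.2,200])
p=shot('wrist')
c=p['pixels'][180:345,220:420,::-1]; cv2.imwrite('pics/r4.png',cv2.resize(c,None,fx=2.7,fy=2.7,interpolation=cv2.INTER_CUBIC))
p=shot('top')
print(spots(p,'rack'),spots(p,'pocket'))"
```

```text
t: 48.15
ee_pos: [625.2, 190.3, 68.4]
orientation: [-3.137, 0.097, -0.011]
ft_force: [-0.6, -0.3, 0.1]
width: 35.3
t: 48.98
ee_pos: [622.6, 189.4, 226.8]
orientation: [-3.138, 0.097, -0.006]
ft_force: [0.0, 0.7, -0.7]
width: 35.5
t 48.98 pos [622.6 189.4 226.8] az -0.062 q6 0.34 turn [-0.003 -0.004  0.   ] shift [-125.6  503.3   26.8] | 519.0 F [ 0.   0.7 -0.7] w 35.5
[(0.68, [465.4, -304.0, 2.3])] [(0.97, [370.1, -298.1, 37.2]), (0.93, [521.8, -306.8, 32.3]), (0.87, [418.8, -299.7, 36.3]), (0.73, [467.8, -303.6, 37.8]), (0.58, [560.1, -306.6, 37.0])]
```

View pics/r4.png

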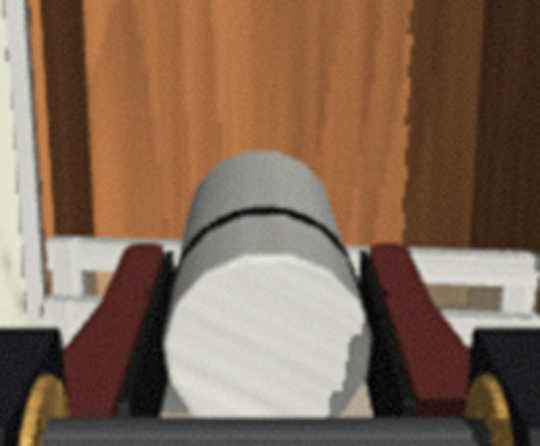

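```bash
python3 -m handwheel '[[[0,0,0],[-4,15,0],0.2],[[0,0,0],[-7,30,0],0.2],[[0,0,0],[-9.3,37.5,0],0.2],[[0,0,0],[-9.3,37.5,0],0.2],[[0,0,0],[-9.3,37.5,0],0.2],[[0,0,0],[-9.3,37.5,0],0.2],[[0,0,0],[-9.3,37.5,0],0.2],[[0,0,0],[-9.3,37.5,0],0.2],[[0,0,0],[-9.3,37.5,0],0.2],[[0,0,0],[-9.3,37.5,0],0.2]]'
python3 -m handwheel '[[[0,0,0],[-9.3,37.5,0],0.2],[[0,0,0],[-9.3,37.5,0],0.2],[[0,0,0],[-9.3,37.5,0],0.2],[[0,0,0],[-7,28,0],0.2],[[0,0,0],[-2,12,0],0.2],[[0,0,0.12],[0,0,0],0.2],[[0,0,0.12],[0,0,0],0.2],[[0,0,0.12],[0,0,0],0.2],[[0,0,0.12],[0,0,0],0.2],[[0,0,0.12],[0,0,0],0.2]]'
python3 -m handwheel '[[[0,0,0.12],[0,0,0],0.2],[[0,0,0.12],[0,0,3],0.2],[[0,0,0.12],[0,0,6],0.2],[[0,0,0.12],[0,0,8],0.2],[[0,0,0.12],[0,0,8],0.2],[[0,0,0.12],[0,0,8],0.2],[[0,0,0.12],[0,0,8],0.2],[[0,0,0.05],[0,0,4],0.2],[[0,0,0],[0,0,0],0.2],[[0,0,0],[0,0,0],0.2]]'
python3 -c "
from h import *
plan([466.3,-305.2,150],-np.pi/2-0.015)
p=shot('wrist','s1')"
```

```text
t: 50.02
ee_pos: [502.1, -161.3, 211.4]
orientation: [-3.139, 0.078, 0.032]
ft_force: [0.9, -0.2, -1.2]
width: 35.7
t: 50.85
ee_pos: [435.8, -327.5, 200.3]
orientation: [2.96, -1.045, -0.066]
ft_force: [-1.1, -0.1, -0.9]
width: 35.6
t: 51.68
ee_pos: [419.5, -324.5, 142.7]
orientation: [2.158, -2.246, -0.092]
ft_force: [0.6, 0.5, -0.8]
width: 35.1
t 51.68 pos [ 419.5 -324.5  142.7] az -1.611 q6 0.95 turn [ 0.06   0.024 -0.025] shift [-20.  -46.5  -7.3] | 51.0 F [ 0.6  0.5 -0.8] w 35.1
```

View pics/s1.png

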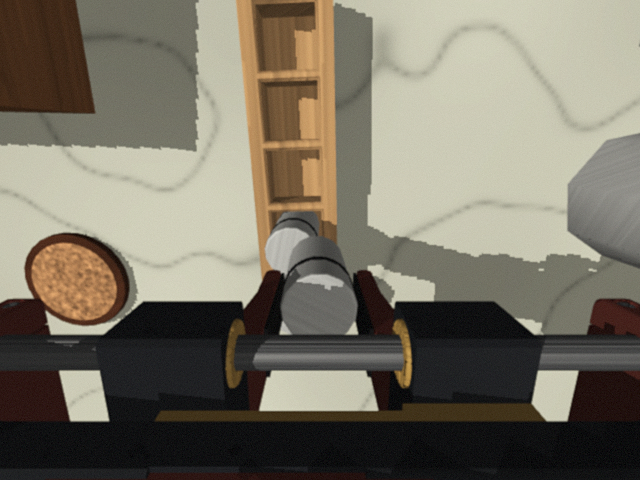

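```bash
python3 -m handwheel '[[[0.01,0.004,0],[0,0,-10],0.2],[[0.02,0.008,-0.01],[0,0,-10],0.2],[[0.02,0.008,-0.01],[-6,-10,0],0.2],[[0.01,0.004,0],[-8,-14,0],0.2],[[0,0,0],[-4,-12,0],0.2],[[0,0,0],[0,-5,0],0.2],[[0,0,0],[0,-2,0],0.2],[[0,0,0],[0,0,0],0.2],[[0,0,0],[0,0,0],0.2],[[0,0,0],[0,0,0],0.2]]'
python3 -c "
from h import *
plan([466.3,-305.2,107],-np.pi/2-0.015)
p=shot('wrist','s2')"
```

```text
t: 52.57
ee_pos: [470.4, -305.4, 166.7]
orientation: [-2.207, 2.23, -0.017]
ft_force: [1.2, 0.1, -0.8]
width: 35.6
t 52.57 pos [ 470.4 -305.4  166.7] az -1.581 q6 0.98 turn [-0.01  -0.005  0.005] shift [-0.1  4.1 59.7] | 60.0 F [ 1.2  0.1 -0.8] w 35.6
```

View pics/s2.png

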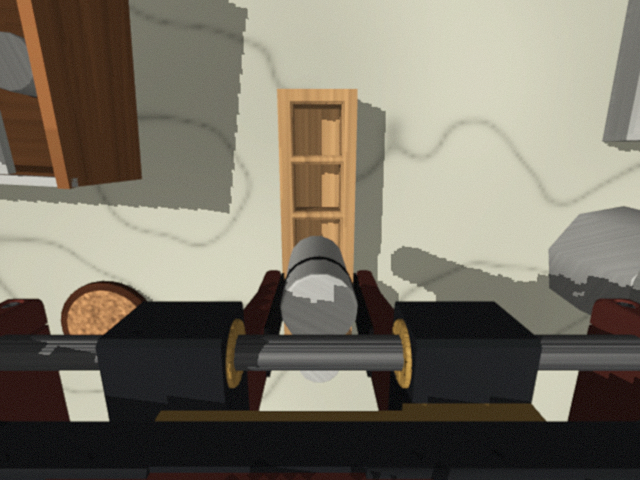

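```bash
python3 -m handwheel '[[[-0.005,-0.003,0],[0,1,8],0.2],[[0,0,0],[0,0.5,14],0.2],[[0,0,0],[0,0,15],0.2],[[0,0,0],[0,0,12],0.2],[[0,0,0],[0,0,5],0.2],[[0,0,0],[0,0,2],0.2],[[0,0,0],[0,0,0],0.2],[[0,0,0],[0,0,0],0.2],[[0,0,0],[0,0,0],0.2],[[0,0,0],[0,0,0],0.2]]'
cat >> h.py <<'E'
def place_view(name,rx,off,c=np.array([466.3,-305.2,-0.013])):
    p=shot('wrist'); im=p['pixels'][195:345,240:400,::-1]; cv2.imwrite(f'pics/{name}.png',cv2.resize(im,None,fx=4,fy=4,interpolation=cv2.INTER_CUBIC))
    rows(p,ctrl.get_obs()['ee_pos'][2]-off)
    for dx in (20,-20): print('pocket edge',dx,[((px(p,[*from_case([rx+dx,dy],c),36])[0]-[240,195])*4).round().tolist() for dy in (20,-20)])
    T=from_case([rx,0],c); plan([*T,off+6],-np.pi/2+c[2])
E
python3 -c "
from h import *
place_view('s3',0,60.4)"
```

```text
t: 53.45
ee_pos: [466.8, -307.0, 106.5]
orientation: [-2.205, 2.236, -0.004]
ft_force: [0.4, 0.1, -1.3]
width: 35.7
off -4 [np.float64(226.6), np.float64(261.7)]
off -2 [np.float64(229.6), np.float64(266.0)]
off 0 [np.float64(232.5), np.float64(270.3)]
off 2 [np.float64(235.5), np.float64(274.5)]
off 4 [np.float64(238.4), np.float64(278.7)]
pocket edge 20 [[191.0, 129.0], [423.0, 129.0]]
pocket edge -20 [[196.0, 346.0], [418.0, 346.0]]
t 53.5 pos [ 466.9 -307.   106.7] az -1.584 q6 0.98 turn [-0.003 -0.001 -0.001] shift [-1.8  0.6 40.3] | 40.0 F [ 0. -0. -1.] w 35.4
```

View pics/s3.png

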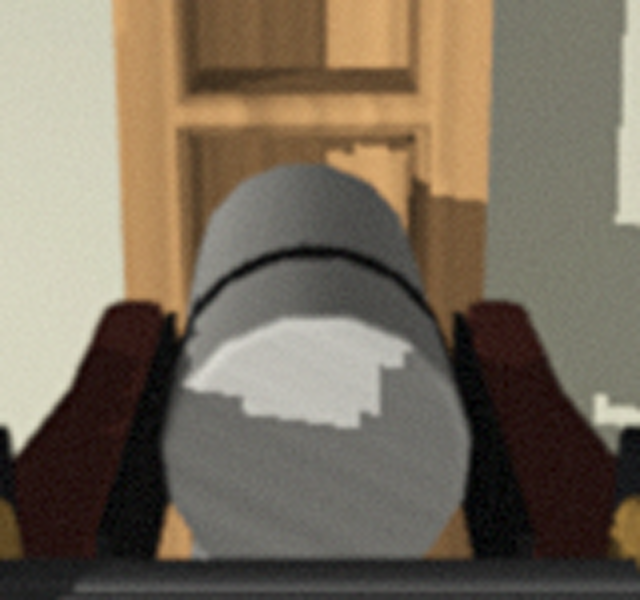

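```bash
python3 -m handwheel '[[[0,0,0],[-0.4,-1.2,0],0.2],[[0,0,0],[0,0,0],0.2],[[0,0,0],[0,0,2],0.2],[[0,0,0],[0,0,3],0.2],[[0,0,0],[0,0,4],0.2],[[0,0,0],[0,0,4],0.2],[[0,0,0],[0,0,3],0.2],[[0,0,0],[0,0,0],0.2],[[0,0,0],[0,0,0],0.2],[[0,0,0],[0,0,0],0.2]]'
python3 -c "
from h import *
place_view('s4',0,60.4)"
```

```text
t: 54.33
ee_pos: [470.1, -307.6, 94.2]
orientation: [-2.205, 2.234, -0.012]
ft_force: [-0.7, 0.5, 3.2]
width: 35.5
off -4 [np.float64(227.1), np.float64(261.6)]
off -2 [np.float64(230.1), np.float64(265.9)]
off 0 [np.float64(233.0), np.float64(270.2)]
off 2 [np.float64(236.0), np.float64(274.4)]
off 4 [np.float64(238.9), np.float64(278.7)]
pocket edge 20 [[181.0, 166.0], [424.0, 165.0]]
pocket edge -20 [[187.0, 392.0], [419.0, 392.0]]
t 54.38 pos [ 470.  -307.6   94.2] az -1.584 q6 0.98 turn [-0.007 -0.003 -0.   ] shift [-2.3  3.8 27.8] | 28.0 F [-1.4  0.5  3.9] w 35.7
```

View pics/s4.png

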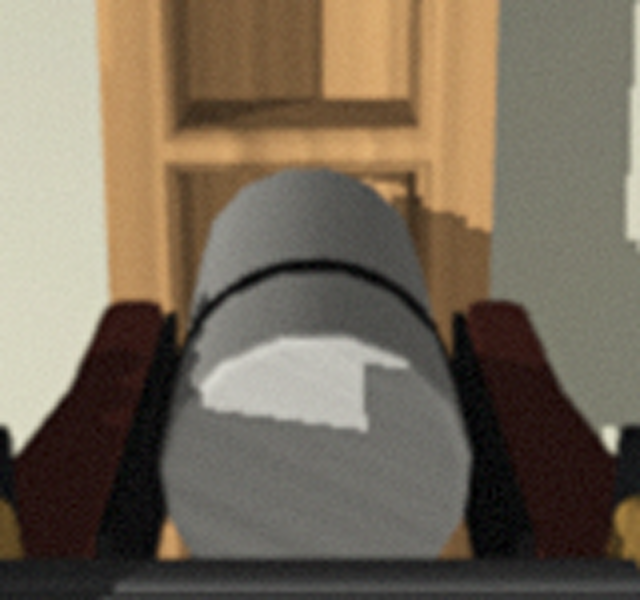

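```bash
python3 -m handwheel '[[[0,0,0],[0,0,-3],0.2],[[0,0,0],[0,0,-1],0.2],[[0,0,0],[0,0,0],0.2],[[0,0,0],[-0.5,1,0],0.2],[[0,0,0],[0,0.6,0],0.2],[[0,0,0],[0,0,0],0.2],[[0,0,0],[0,0,0],0.2],[[0,0,0],[0,0,0],0.2],[[0,0,0],[0,0,0],0.2],[[0,0,0],[0,0,0],0.2]]'
python3 -c "
from h import *
place_view('s5',0,58)"
```

```text
t: 55.22
ee_pos: [467.3, -306.3, 96.3]
orientation: [-2.205, 2.235, -0.007]
ft_force: [0.0, 0.1, -0.8]
width: 36.0
off -4 [np.float64(227.7), np.float64(263.4)]
off -2 [np.float64(230.7), np.float64(267.8)]
off 0 [np.float64(233.6), np.float64(272.1)]
off 2 [np.float64(236.6), np.float64(276.4)]
off 4 [np.float64(239.6), np.float64(280.7)]
pocket edge 20 [[189.0, 146.0], [431.0, 146.0]]
pocket edge -20 [[195.0, 372.0], [426.0, 371.0]]
t 55.27 pos [ 467.3 -306.3   96.3] az -1.584 q6 0.98 turn [-0.005 -0.002 -0.   ] shift [-1.1  1.  32.3] | 32.0 F [ 0.1 -0.3 -1.2] w 35.3
```

View pics/s5.png

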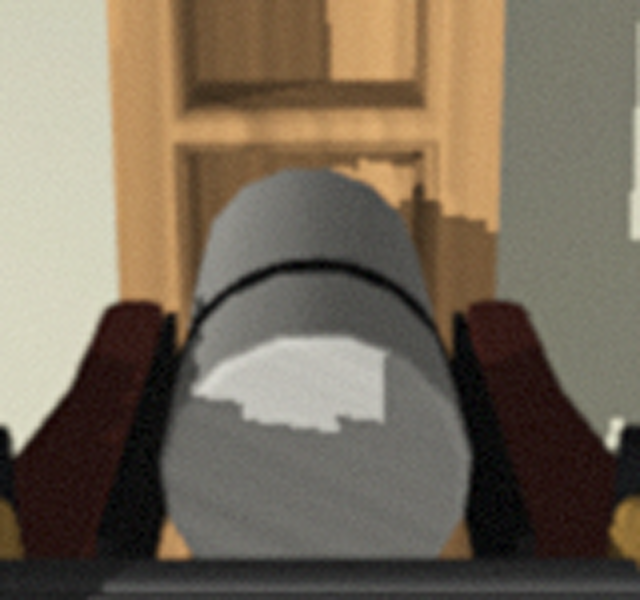

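```bash
python3 -m handwheel '[[[0,0,0],[-0.2,-0.8,0],0.2],[[0,0,0],[0,0,0],0.2],[[0,0,0],[0,0,0],0.2],[[0,0,0],[0,0,0],0.2],[[0,0,0],[0,0,1],0.2],[[0,0,0],[0,0,2],0.2],[[0,0,0],[0,0,2],0.2],[[0,0,0],[0,0,2],0.2],[[0,0,0],[0,0,0],0.2],[[0,0,0],[0,0,0],0.2]]'
python3 -c "
from h import *
place_view('s6',0,58)"
```

```text
t: 56.1
ee_pos: [468.2, -306.1, 88.5]
orientation: [-2.205, 2.235, -0.007]
ft_force: [0.4, 0.5, -1.4]
width: 35.5
off -4 [np.float64(227.7), np.float64(263.5)]
off -2 [np.float64(230.7), np.float64(267.8)]
off 0 [np.float64(233.7), np.float64(272.2)]
off 2 [np.float64(236.6), np.float64(276.5)]
off 4 [np.float64(239.6), np.float64(280.7)]
pocket edge 20 [[187.0, 162.0], [437.0, 162.0]]
pocket edge -20 [[193.0, 395.0], [431.0, 394.0]]
t 56.15 pos [ 468.2 -306.1   88.5] az -1.584 q6 0.98 turn [-0.005 -0.002 -0.   ] shift [-0.9  1.9 24.5] | 25.0 F [-0.1  0.3 -1.4] w 35.5
```

View pics/s6.png

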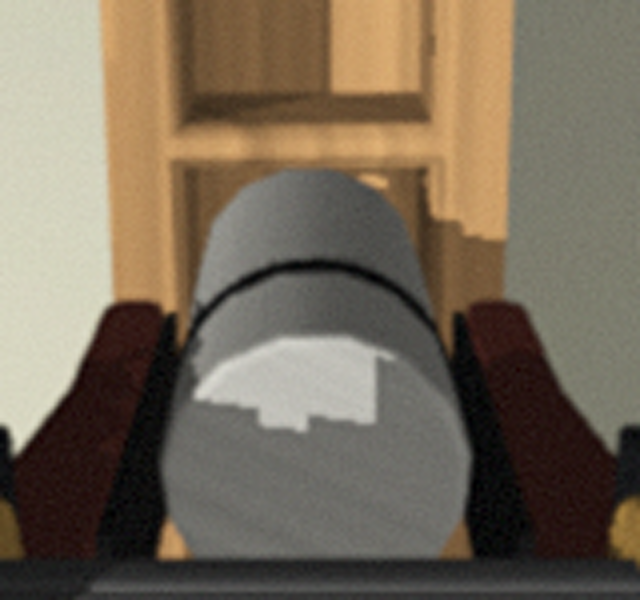

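Band steady at row 265 with bottom now below the mouth: it's going in. Continue.

```bash
python3 -m handwheel '[[[0,0,0],[0,0,3],0.2],[[0,0,0],[0,0,4],0.2],[[0,0,0],[0,0,4],0.2],[[0,0,0],[0,0,4],0.2],[[0,0,0],[0,0,4],0.2],[[0,0,0],[0,0,2],0.2],[[0,0,0],[0,0,1],0.2],[[0,0,0],[0,0,0],0.2],[[0,0,0],[0,0,0],0.2],[[0,0,0],[0,0,0],0.2]]'
python3 -c "
from h import *
place_view('s7',0,58)"
```

```text
t: 56.98
ee_pos: [469.0, -306.2, 64.9]
orientation: [-2.205, 2.235, -0.008]
ft_force: [-0.7, 1.2, 1.4]
width: 35.4
off -4 [np.float64(227.7), np.float64(263.3)]
off -2 [np.float64(230.7), np.float64(267.7)]
off 0 [np.float64(233.7), np.float64(272.0)]
off 2 [np.float64(236.6), np.float64(276.3)]
off 4 [np.float64(239.6), np.float64(280.6)]
pocket edge 20 [[171.0, 205.0], [451.0, 205.0]]
pocket edge -20 [[178.0, 462.0], [444.0, 461.0]]
t 57.03 pos [ 469.  -306.2   64.9] az -1.584 q6 0.98 turn [-0.005 -0.002 -0.001] shift [-1.   2.7  0.9] | 3.0 F [0.  0.3 0.5] w 35.7
```

View pics/s7.png

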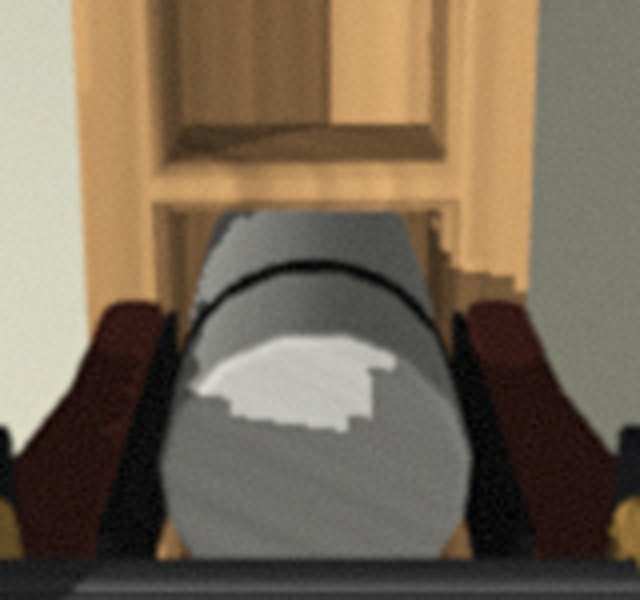

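```bash
python3 -m handwheel '[[[0,0,0],[0,0,0.5],0.2],[[0,0,0],[0,0,0],0.65],[[0,0,0],[0,0,0],0.65],[[0,0,0],[0,0,0],0.65],[[0,0,0],[0,0,0],0.65],[[0,0,0],[0,0,-10],0.65],[[0,0,0],[0,0,-20],0.65],[[0,0,0],[0,0,-30],0.65],[[0,0,0],[0,0,-35],0.65],[[0,0,0],[0,0,-30],0.65]]'
python3 -c "
from h import *
plan([*from_case([-47,-5],CASE),200])
p=shot('wrist','t1')"
```

```text
t: 57.87
ee_pos: [464.8, -303.6, 188.9]
orientation: [-2.206, 2.237, 0.013]
ft_force: [0.2, -0.2, -0.5]
width: 57.0
t 57.87 pos [ 464.8 -303.6  188.9] az -1.585 q6 0.98 turn [0.006 0.006 0.   ] shift [-396.4 -105.6  -11.1] | 410.0 F [ 0.2 -0.2 -0.5] w 57.0
```

View pics/t1.png

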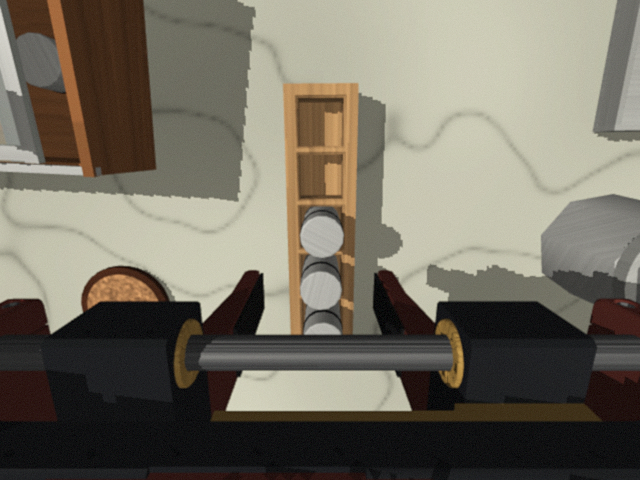

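Three placed. Now shut the left door: go to the −y side of its fin.

```bash
python3 -m handwheel '[[[0,0,0],[-15,-4,-10],0.3],[[0,0,0],[-30,-8,-5],0],[[0,0,0],[-38,-10,0],0],[[0,0,0],[-38,-10,0],0],[[0,0,0],[-38,-10,0],0],[[0,0,0],[-38,-10,0],0],[[0,0,0],[-38,-10,0],0],[[0,0,0],[-38,-10,0],0],[[0,0,0],[-38,-10,0],0],[[0,0,0],[-30,-8,0],0]]'
python3 -m handwheel '[[[0,0,0],[-15,-6,0],0],[[0,0,0],[-5,-2,0],0],[[0,0,0],[0,0,0],0],[[0,0,0],[0,0,0],0],[[0,0,0],[0,0,0],0],[[0,0,0],[0,0,0],0],[[0,0,0],[0,0,0],0],[[0,0,0],[0,0,0],0],[[0,0,0],[0,0,0],0],[[0,0,0],[0,0,0],0]]'
python3 -c "
from h import *
plan([*from_case([-47,-5],CASE),120],-np.pi/2+CASE[2])
p=shot('scene')
print([(s,to_case(x,CASE).round(1)) for q in ['door_left_grip','door_right_grip'] for s,x in spots(p,q)])"
```

```text
t: 58.75
ee_pos: [569.2, 40.1, 222.4]
orientation: [-2.185, 2.244, -0.031]
ft_force: [0.0, -0.5, -0.1]
width: 0.2
t: 59.58
ee_pos: [577.5, 61.3, 224.2]
orientation: [-2.186, 2.242, -0.033]
ft_force: [-0.4, 0.3, 0.3]
width: 0.2
t 59.58 pos [577.5  61.3 224.2] az -1.596 q6 1.69 turn [-0.022 -0.007  0.034] shift [-29.9   3.3 104.2] | 108.0 F [-0.4  0.3  0.3] w 0.2
[(0.57, array([-48.6,  35. ])), (0.44, array([-131.7, -404.1])), (0.74, array([ -44.4, -174.2])), (0.71, array([-129.9, -404.6])), (0.62, array([-148.1, -696.4])), (0.17, array([-181.5, -407.9]))]
```

```bash
python3 -m handwheel '[[[-0.01,-0.003,0.015],[-3,1,10],0],[[-0.01,-0.003,0.015],[-3,1,18],0],[[0,0,0],[0,0,20],0],[[0,0,0],[0,0,18],0],[[0,0,0],[0,0,12],0],[[0,0,0],[0,0,6],0],[[0,0,0],[0,0,3],0],[[0,0,0],[0,0,0],0],[[0,0,0],[0,0,0],0],[[0,0,0],[0,0,0],0]]'
python3 -c "
from h import *
plan([*from_case([-47,185],CASE),120],-np.pi/2+CASE[2])"
```

```text
t: 60.57
ee_pos: [574.0, 69.9, 125.1]
orientation: [2.149, -2.285, -0.008]
ft_force: [-0.9, -1.2, -1.3]
width: 0.6
t 60.57 pos [574.   69.9 125.1] az -1.632 q6 1.73 turn [ 0.007  0.    -0.002] shift [-211.4   -0.6    5.1] | 211.0 F [-0.9 -1.2 -1.3] w 0.6
```

```bash
python3 -m handwheel '[[[0,0,0],[-8,0,2],0],[[0,0,0],[-14,0,2],0],[[0,0,0],[-18,0,0],0],[[0,0,0],[-20,0,0],0],[[0,0,0],[-20,0,0],0],[[0,0,0],[-20,0,0],0],[[0,0,0],[-20,0,0],0],[[0,0,0],[-18,0,0],0],[[0,0,0],[-12,0,0],0],[[0,0,0],[-6,0,0],0]]'
python3 -c "
from h import *
plan([*from_case([-47,185],CASE),120],-np.pi/2+CASE[2])"
```

```text
t: 61.4
ee_pos: [585.3, 237.3, 124.1]
orientation: [2.15, -2.289, 0.003]
ft_force: [0.9, -2.0, -0.8]
width: 0.7
t 61.4 pos [585.3 237.3 124.1] az -1.633 q6 2.0 turn [-0.    -0.002 -0.003] shift [-43.7   0.8   4.1] | 44.0 F [ 0.9 -2.  -0.8] w 0.7
```

```bash
python3 -m handwheel '[[[0,0,0],[-8,0,1],0],[[0,0,0],[-10,0,1],0],[[0,0,0],[-10,0,0],0],[[0,0,0],[-8,0,0],0],[[0,0,0],[-6,0,0],0],[[0,0,0],[-5,0,0],0],[[0,0,0],[-4,0,0],0],[[0,0,0],[-4,0,0],0],[[0,0,0],[-4,0,0],0],[[0,0,0],[-3,0,0],0]]'
python3 -c "
from h import *
plan([*from_case([-47,185],CASE),120],-np.pi/2+CASE[2])"
```

```text
t: 62.23
ee_pos: [588.2, 286.5, 122.9]
orientation: [2.134, -2.266, 0.029]
ft_force: [-0.4, -12.1, 5.3]
width: 0.4
t 62.23 pos [588.2 286.5 122.9] az -1.631 q6 2.1 turn [ 0.006 -0.033 -0.001] shift [5.6 0.8 2.9] | 6.0 F [ -0.4 -12.1   5.3] w 0.4
```

```bash
python3 -m handwheel '[[[0,0,0],[4,0,-5],0],[[0,0.01,0],[6,0,-20],0],[[0,0.01,0],[15,0,-30],0],[[0,0,0],[30,0,-20],0],[[0,0,0],[38,0,0],0],[[0,0,0],[38,0,0],0],[[0,0,0],[38,0,0],0],[[0,0,0],[38,0,0],0],[[0,0,0],[38,0,0],0],[[0,0,0],[38,0,0],0]]'
python3 -c "
from h import *
plan([*from_case([-47,-205],CASE),200],-np.pi/2+CASE[2])
p=shot('top')
c=p['pixels'][170:260,190:375,::-1]
cv2.imwrite('pics/u1.png',cv2.resize(c,None,fx=4.3,fy=4.3,interpolation=cv2.INTER_CUBIC))
print([(s,to_case(x,CASE).round(1)) for q in ['door_left_grip','door_right_grip'] for s,x in spots(p,q)], spots(p,'rack'))"
```

```text
t: 63.07
ee_pos: [574.1, 5.9, 218.4]
orientation: [2.138, -2.256, 0.052]
ft_force: [1.0, -1.2, 0.4]
width: 0.3
t 63.07 pos [574.1   5.9 218.4] az -1.624 q6 1.67 turn [-0.001 -0.047  0.005] shift [114.6   3.2  18.4] | 116.0 F [ 1.  -1.2  0.4] w 0.3
[(0.73, array([-133.6, -407. ])), (0.65, array([-41.1, 204.9])), (0.94, array([ -50.3, -166.5]))] [(0.73, [464.2, -300.3, 1.1])]
```

View pics/u1.png

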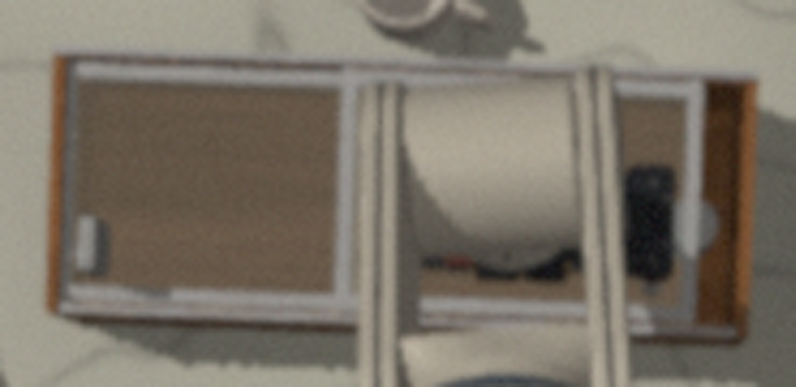

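```bash
python3 -m handwheel '[[[0,-0.015,0],[30,1,0],0],[[0,-0.015,0],[25,1,0],0],[[0,-0.01,0],[20,1,0],0],[[0,0,0],[12,0,0],0],[[0,0,0],[6,0,0],0],[[0,0,0],[0,0,0],0],[[0,0,0],[0,0,0],0],[[0,0,0],[0,0,0],0],[[0,0,0],[0,0,0],0],[[0,0,0],[0,0,0],0]]'
python3 -c "
from h import *
plan([*from_case([-47,-207],CASE),121],-np.pi/2+CASE[2])"
```

```text
t: 64.1
ee_pos: [569.7, -74.8, 220.2]
orientation: [-2.173, 2.268, -0.004]
ft_force: [0.3, 0.4, -0.2]
width: 0.5
t 64.1 pos [569.7 -74.8 220.2] az -1.613 q6 1.46 turn [-0.002 -0.001  0.016] shift [35.8  3.6 99.2] | 106.0 F [ 0.3  0.4 -0.2] w 0.5
```

```bash
python3 -m handwheel '[[[0,0,0.01],[10,1,0],0],[[0,0,0],[14,1,0],0],[[0,0,0],[7,1,8],0],[[0,0,0],[2,0,18],0],[[0,0,0],[0,0,20],0],[[0,0,0],[0,0,18],0],[[0,0,0],[0,0,12],0],[[0,0,0],[0,0,7],0],[[0,0,0],[0,0,3],0],[[0,0,0],[0,0,0],0]]'
python3 -c "
from h import *
plan([*from_case([-47,-207],CASE),121],-np.pi/2+CASE[2])
p=shot('wrist','u2')"
```

```text
t: 64.93
ee_pos: [564.2, -116.0, 128.9]
orientation: [-2.157, 2.283, -0.008]
ft_force: [-0.3, 0.1, 0.4]
width: 0.1
t 64.93 pos [ 564.2 -116.   128.9] az -1.627 q6 1.41 turn [-0.004 -0.002  0.002] shift [-5.7  0.5  7.9] | 10.0 F [-0.3  0.1  0.4] w 0.1
```

View pics/u2.png

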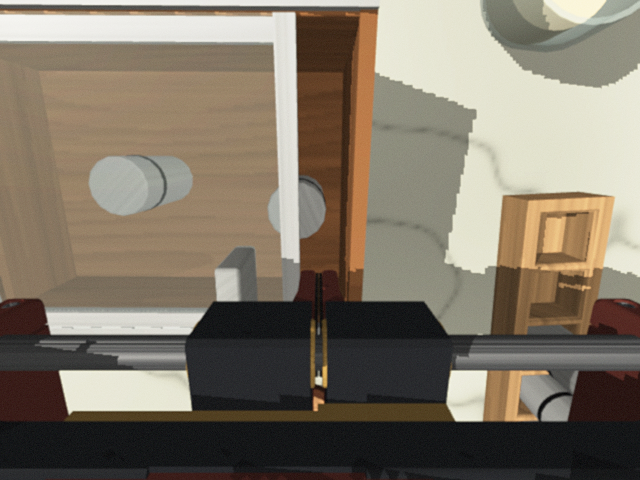

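```bash
python3 -m handwheel '[[[0,0,0],[-6,0,4],0],[[0,0,0],[-10,0,2],0],[[0,0,0],[-14,0,0],0],[[0,0,0],[-18,0,0],0],[[0,0,0],[-18,0,0],0],[[0,0,0],[-18,0,0],0],[[0,0,0],[-18,0,0],0],[[0,0,0],[-16,0,0],0],[[0,0,0],[-10,0,0],0],[[0,0,0],[-6,0,0],0]]'
python3 -c "
from h import *
plan([*from_case([-47,-45],CASE),121],-np.pi/2+CASE[2])"
```

```text
t: 65.82
ee_pos: [574.4, 25.2, 126.2]
orientation: [-2.155, 2.28, -0.023]
ft_force: [-0.3, -1.4, -1.8]
width: 0.2
t 65.82 pos [574.4  25.2 126.2] az -1.627 q6 1.66 turn [-0.013 -0.007  0.003] shift [-26.1   2.4   5.2] | 27.0 F [-0.3 -1.4 -1.8] w 0.2
```

```bash
python3 -m handwheel '[[[-0.005,0,0],[-5,0,1],0],[[0,0,0],[-6,1,1],0],[[0,0,0],[-6,0,0],0],[[0,0,0],[-5,0,0],0],[[0,0,0],[-4,0,0],0],[[0,0,0],[-4,0,0],0],[[0,0,0],[-3,0,0],0],[[0,0,0],[-3,0,0],0],[[0,0,0],[-3,0,0],0],[[0,0,0],[0,0,0],0]]'
python3 -c "
from h import *
plan([*from_case([-47,-45],CASE),121],-np.pi/2+CASE[2])
p=shot('top')
c=p['pixels'][170:260,190:375,::-1]
cv2.imwrite('pics/u3.png',cv2.resize(c,None,fx=4.3,fy=4.3,interpolation=cv2.INTER_CUBIC))"
```

```text
t: 66.65
ee_pos: [575.6, 51.0, 125.3]
orientation: [2.15, -2.265, 0.043]
ft_force: [-0.6, -0.1, 0.3]
width: 0.1
t 66.65 pos [575.6  51.  125.3] az -1.623 q6 1.74 turn [-0.008 -0.032  0.007] shift [-0.3  2.   4.3] | 5.0 F [-0.6 -0.1  0.3] w 0.1
```

View pics/u3.png

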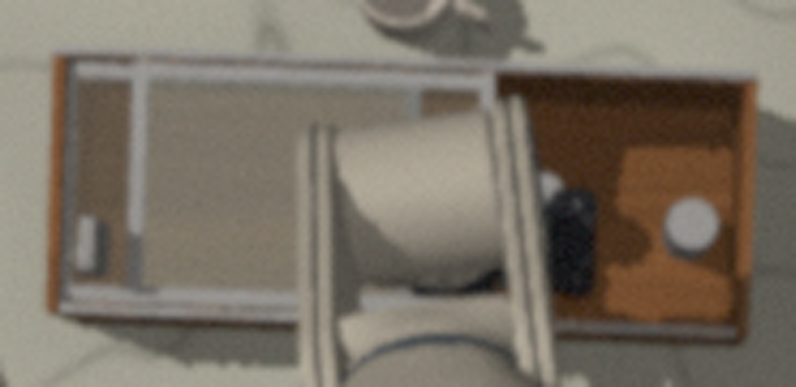

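```bash
python3 -m handwheel '[[[0,0,0],[4,0,0],0],[[0,-0.01,0],[4,0,-12],0],[[0,-0.01,0],[10,-2,-30],0.4],[[0,-0.01,0],[15,-3,-35],0.65],[[0,0,0],[22,-4,-20],0.65],[[0,0,0],[22,-4,-10],0.65],[[0,0,0],[22,-4,0],0.65],[[0,0,0],[15,-4,0],0.65],[[0,0,-0.12],[5,0,0],0.65],[[0,0,-0.12],[0,0,0],0.65]]'
python3 -m handwheel '[[[0,0,-0.12],[0,0,0],0.65],[[0,0,-0.12],[0,0,0],0.65],[[0,0,-0.12],[0,0,0],0.65],[[0,0,-0.12],[0,0,0],0.65],[[0,0,-0.12],[0,0,0],0.65],[[0,0,-0.12],[0,0,0],0.65],[[0,0,-0.12],[0,0,0],0.65],[[0,0,-0.12],[0,0,0],0.65],[[0,0,-0.12],[0,0,0],0.65],[[0,0,-0.12],[0,0,0],0.65]]'
python3 -c "
from h import *
plan([601,-104,150],CASE[2])
p=shot('wrist','v1')
print(spots(p,'tin'))"
```

```text
t: 67.53
ee_pos: [590.7, -71.2, 245.6]
orientation: [-2.418, 1.983, -0.009]
ft_force: [0.7, 0.3, 0.4]
width: 50.0
t: 68.37
ee_pos: [591.1, -71.7, 256.3]
orientation: [-3.117, 0.191, -0.037]
ft_force: [0.5, 0.7, -0.0]
width: 57.1
t 68.37 pos [591.1 -71.7 256.3] az -0.123 q6 -0.04 turn [-0.019 -0.023 -0.064] shift [ 11.8  31.7 106.3] | 112.0 F [ 0.5  0.7 -0. ] w 57.1
[(0.9, [467.5, -304.9, 2.9]), (0.61, [623.6, -0.9, 9.0])]
```

View pics/v1.png

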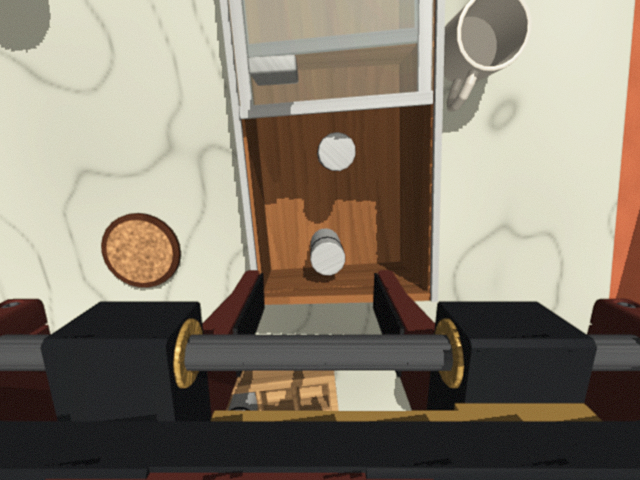

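```bash
python3 -c "
from h import *
p=shot('wrist')
for u in [(337,151.5),(327.5,256)]:
  X=back(p,u,83); print(X.round(1),to_case(X,CASE).round(1))
plan([*back(p,(327.5,256),83)[:2],130],CASE[2])"
python3 -m handwheel '[[[-0.01,-0.012,-0.03],[2,5,8],0.65],[[-0.009,-0.011,-0.03],[3,7,20],0.65],[[0,0,0],[3,7,25],0.65],[[0,0,0],[1,4,25],0.65],[[0,0,0],[0,2,20],0.65],[[0,0,0],[0,0,10],0.65],[[0,0,0],[0,0,5],0.65],[[0,0,0],[0,0,0],0.65],[[0,0,0],[0,0,0],0.65],[[0,0,0],[0,0,0],0.65]]'
python3 -c "
from h import *
p=shot('wrist')
c=p['pixels'][180:345,220:420,::-1]; cv2.imwrite('pics/v2.png',cv2.resize(c,None,fx=2.7,fy=2.7,interpolation=cv2.INTER_CUBIC))
plan([601,-104,66],CASE[2]);rows(p,8)"
```

```text
[6.219e+02 4.000e-01 8.300e+01] [  4.3 -93. ]
[ 600.3 -101.5   83. ] [ -11.3 -196. ]
t 68.52 pos [591.2 -71.8 256.1] az -0.132 q6 -0.03 turn [-0.019 -0.023 -0.073] shift [ 10.9  29.2 126.1] | 130.0 F [ 0.   0.1 -0.1] w 57.3
t: 69.35
ee_pos: [601.1, -99.7, 139.9]
orientation: [3.137, -0.131, 0.001]
ft_force: [-0.0, -1.0, 0.2]
width: 57.2
t 69.4 pos [601.4 -99.8 140.3] az -0.084 q6 -0.1 turn [ 0.002 -0.002 -0.025] shift [-0.2  4.2 74.3] | 74.0 F [0.5 0.2 0.3] w 57.4
off -4 [np.float64(210.4), np.float64(229.4)]
off -2 [np.float64(212.7), np.float64(232.4)]
off 0 [np.float64(215.0), np.float64(235.4)]
off 2 [np.float64(217.2), np.float64(238.4)]
off 4 [np.float64(219.5), np.float64(241.3)]
```

View pics/v2.png

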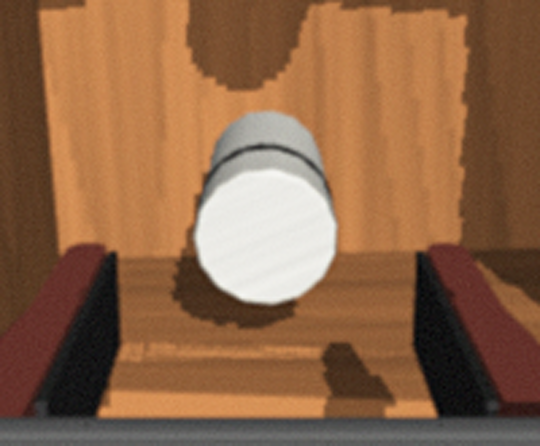

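```bash
python3 -m handwheel '[[[0,0,-0.012],[0,2,6],0.65],[[0,0,-0.008],[0,1.8,14],0.65],[[0,0,0],[0,0,17],0.65],[[0,0,0],[0,0,16],0.65],[[0,0,0],[0,0,10],0.65],[[0,0,0],[0,0,5],0.65],[[0,0,0],[0,0,1],0.65],[[0,0,0],[0,0,0],0.65],[[0,0,0],[0,0,0],0.65],[[0,0,0],[0,0,0],0.65]]'
python3 -c "
from h import *
p=shot('wrist')
c=p['pixels'][180:345,220:420,::-1]; cv2.imwrite('pics/v3.png',cv2.resize(c,None,fx=2.7,fy=2.7,interpolation=cv2.INTER_CUBIC))
plan([601,-104,66],CASE[2]);rows(p,8)"
```

```text
t: 70.23
ee_pos: [607.3, -104.9, 75.7]
orientation: [3.136, -0.091, 0.026]
ft_force: [-0.9, 0.5, -0.1]
width: 57.0
t 70.28 pos [ 607.5 -104.9   75.9] az -0.058 q6 -0.13 turn [ 0.004 -0.017  0.001] shift [-6.5 -0.6  9.9] | 12.0 F [ 0.3 -0.1 -0.2] w 57.2
off -4 [np.float64(225.8), np.float64(259.9)]
off -2 [np.float64(228.7), np.float64(264.0)]
off 0 [np.float64(231.5), np.float64(268.1)]
off 2 [np.float64(234.3), np.float64(272.1)]
off 4 [np.float64(237.2), np.float64(276.1)]
```

View pics/v3.png

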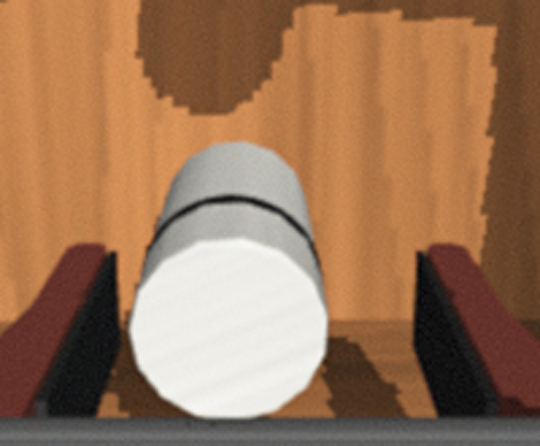

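```bash
python3 -m handwheel '[[[0.002,-0.01,0],[-2.5,0,2],0.65],[[0,0,0],[-2.5,0,3],0.65],[[0,0,0],[0,0,2],0.65],[[0,0,0],[0,0,0],0.65],[[0,0,0],[0,0,0],0.5],[[0,0,0],[0,0,0],0.2],[[0,0,0],[0,0,0],0.2],[[0,0,0],[0,0,0],0.2],[[0,0,0],[0,0,0],0.2],[[0,0,0],[0,0,0],0.2]]'
python3 -m handwheel '[[[0,0,0],[0,0,0],0.2],[[0,0,0],[0,0,0],0.2],[[0,0,0],[0,0,-8],0.2],[[0,0,0],[0,0,-15],0.2],[[0,0,0],[0,0,-20],0.2],[[0,0,0],[0,0,-20],0.2],[[0,0,0],[0,0,-20],0.2],[[0,0,0],[0,0,-20],0.2],[[0,0,0],[0,0,-12],0.2],[[0,0,0],[0,0,-5],0.2]]'
python3 -c "
from h import *
p=shot('wrist')
c=p['pixels'][180:345,220:420,::-1]; cv2.imwrite('pics/v4.png',cv2.resize(c,None,fx=2.7,fy=2.7,interpolation=cv2.INTER_CUBIC))
plan([513.3,-305.8,180]);rows(p,ctrl.get_obs()['ee_pos'][2]-60)
p=shot('top');print(spots(p,'rack'),spots(p,'pocket'))"
```

```text
t: 71.12
ee_pos: [602.8, -104.8, 69.6]
orientation: [3.138, -0.091, 0.013]
ft_force: [-0.5, -0.4, 0.9]
width: 35.5
t: 71.95
ee_pos: [599.9, -104.0, 195.8]
orientation: [3.139, -0.091, 0.005]
ft_force: [0.0, -0.0, -0.9]
width: 35.4
t 72.0 pos [ 600.4 -104.2  196.4] az -0.058 q6 -0.13 turn [ 0.001 -0.005 -0.   ] shift [-75.3 206.4  16.4] | 220.0 F [ 1.   0.5 -0.8] w 35.9
off -4 [np.float64(228.7), np.float64(265.8)]
off -2 [np.float64(231.7), np.float64(270.1)]
off 0 [np.float64(234.7), np.float64(274.3)]
off 2 [np.float64(237.6), np.float64(278.6)]
off 4 [np.float64(240.5), np.float64(282.8)]
[(0.82, [463.8, -303.3, 0.2]), (0.17, [467.8, -305.6, 8.1])] [(0.85, [521.8, -305.7, 30.4]), (0.84, [561.2, -308.4, 33.5]), (0.81, [466.9, -305.8, 38.8]), (0.74, [420.9, -303.1, 36.3]), (0.48, [440.2, -589.0, 1.3])]
```

View pics/v4.png

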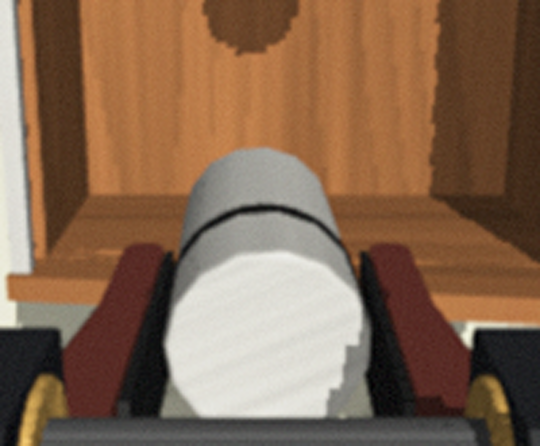

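```bash
python3 -m handwheel '[[[0,0,0],[-5,15,0],0.2],[[0,0,0],[-11,30,0],0.2],[[0,0,0],[-13,36,0],0.2],[[0,0,0],[-13,36,0],0.2],[[0,0,0],[-12,32,0],0.2],[[0,0,0],[-8,22,0],0.2],[[0,0,0],[-4,10,0],0.2],[[0,0,0.12],[0,0,0],0.2],[[0,0,0.12],[0,0,0],0.2],[[0,0,0.12],[0,0,0],0.2]]'
python3 -m handwheel '[[[0,0,0.12],[0,0,0],0.2],[[0,0,0.12],[0,0,0],0.2],[[0,0,0.12],[0,0,0],0.2],[[0,0,0.12],[0,0,0],0.2],[[0,0,0.12],[0,0,0],0.2],[[0,0,0.12],[0,0,0],0.2],[[0,0,0.12],[0,0,0],0.2],[[0,0,0.12],[0,0,0],0.2],[[0,0,0.12],[0,0,0],0.2],[[0,0,0.04],[0,0,0],0.2]]'
python3 -c "
from h import *
plan([514.5,-305.8,160],-np.pi/2-0.013)
p=shot('wrist','w1')"
```

```text
t: 72.98
ee_pos: [512.9, -283.9, 179.0]
orientation: [-3.066, 0.66, 0.034]
ft_force: [0.1, 0.5, -1.6]
width: 35.4
t: 73.82
ee_pos: [509.9, -274.7, 167.1]
orientation: [2.187, -2.238, -0.065]
ft_force: [0.5, -0.3, -0.4]
width: 35.8
t 73.82 pos [ 509.9 -274.7  167.1] az -1.594 q6 1.08 turn [ 0.038  0.021 -0.01 ] shift [31.1 -5.   7.1] | 32.0 F [ 0.5 -0.3 -0.4] w 35.8
```

View pics/w1.png

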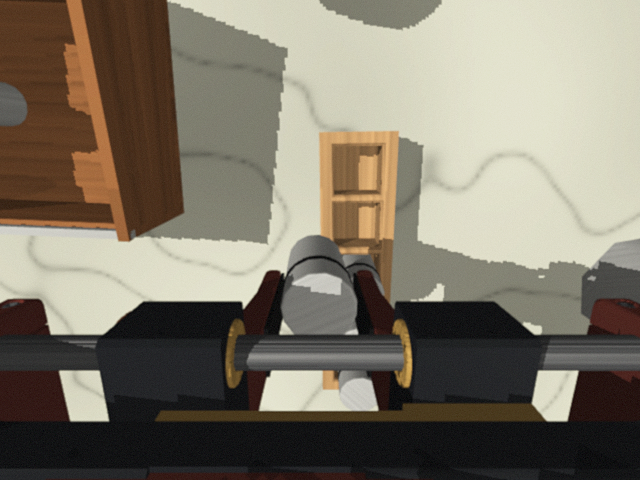

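```bash
python3 -m handwheel '[[[0.012,0.007,-0.005],[5,-1,0],0.2],[[0.012,0.007,0],[9,-1,0],0.2],[[0.01,0.005,0],[8,-1,0],0.2],[[0,0,0],[3,0,0],0.2],[[0,0,0],[1,0,0],0.2],[[0,0,0],[0,0,0],0.2],[[0,0,0],[0,0,0],0.2],[[0,0,0],[0,0,0],0.2],[[0,0,0],[0,0,0],0.2],[[0,0,0],[0,0,0],0.2]]'
python3 -c "
from h import *
plan([514.5,-305.8,110],-np.pi/2-0.013)"
```

```text
t: 74.7
ee_pos: [511.9, -302.0, 164.1]
orientation: [2.21, -2.232, -0.007]
ft_force: [-0.5, -0.7, -1.1]
width: 35.3
t 74.7 pos [ 511.9 -302.   164.1] az -1.58 q6 1.03 turn [0.004 0.003 0.003] shift [ 3.7 -2.6 54.1] | 54.0 F [-0.5 -0.7 -1.1] w 35.3
```

```bash
python3 -m handwheel '[[[0.002,0.002,0],[1.5,-1,5],0.2],[[0,0,0],[1.5,-1,12],0.2],[[0,0,0],[0,0,14],0.2],[[0,0,0],[0,0,12],0.2],[[0,0,0],[0,0,5],0.2],[[0,0,0],[0,0,2],0.2],[[0,0,0],[0,0,0],0.2],[[0,0,0],[0,0,0],0.2],[[0,0,0],[0,0,0],0.2],[[0,0,0],[0,0,0],0.2]]'
python3 -c "
from h import *
place_view('w2',47,61.6)"
```

```text
t: 75.53
ee_pos: [514.3, -304.9, 108.7]
orientation: [2.212, -2.23, -0.003]
ft_force: [-1.4, 0.2, -0.9]
width: 35.8
off -4 [np.float64(225.9), np.float64(261.1)]
off -2 [np.float64(228.8), np.float64(265.4)]
off 0 [np.float64(231.8), np.float64(269.6)]
off 2 [np.float64(234.7), np.float64(273.8)]
off 4 [np.float64(237.6), np.float64(278.0)]
pocket edge 20 [[209.0, 127.0], [438.0, 128.0]]
pocket edge -20 [[212.0, 342.0], [432.0, 343.0]]
t 75.58 pos [ 514.4 -304.9  108.8] az -1.579 q6 1.02 turn [0.002 0.001 0.005] shift [ 0.9  1.1 41.2] | 41.0 F [ 0.2 -0.4 -1.8] w 35.6
```

View pics/w2.png

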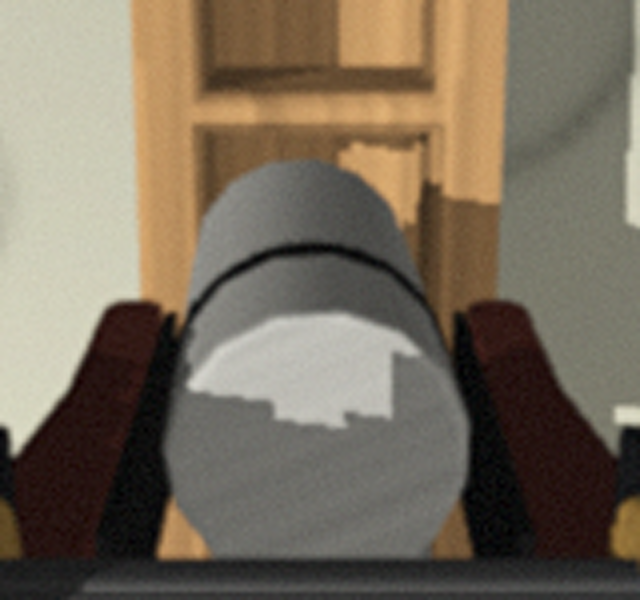

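```bash
python3 -m handwheel '[[[0,0,0],[1.2,-0.5,0],0.2],[[0,0,0],[0,0,0],0.2],[[0,0,0],[0,0,0],0.2],[[0,0,0],[0,0,0],0.2],[[0,0,0],[0,0,2],0.2],[[0,0,0],[0,0,3],0.2],[[0,0,0],[0,0,3],0.2],[[0,0,0],[0,0,1],0.2],[[0,0,0],[0,0,0],0.2],[[0,0,0],[0,0,0],0.2]]'
python3 -c "
from h import *
place_view('w3',47,61.6)"
```

```text
t: 76.42
ee_pos: [515.7, -306.7, 100.3]
orientation: [2.212, -2.231, 0.002]
ft_force: [-0.5, -0.9, -0.9]
width: 35.5
off -4 [np.float64(226.2), np.float64(261.1)]
off -2 [np.float64(229.2), np.float64(265.4)]
off 0 [np.float64(232.1), np.float64(269.6)]
off 2 [np.float64(235.0), np.float64(273.8)]
off 4 [np.float64(237.9), np.float64(278.0)]
pocket edge 20 [[194.0, 146.0], [431.0, 147.0]]
pocket edge -20 [[198.0, 368.0], [425.0, 369.0]]
t 76.47 pos [ 515.6 -306.7  100.3] az -1.579 q6 1.02 turn [-0.001 -0.001  0.005] shift [-0.9  2.3 32.7] | 33.0 F [-0.3 -0.6 -0.9] w 35.6
```

View pics/w3.png

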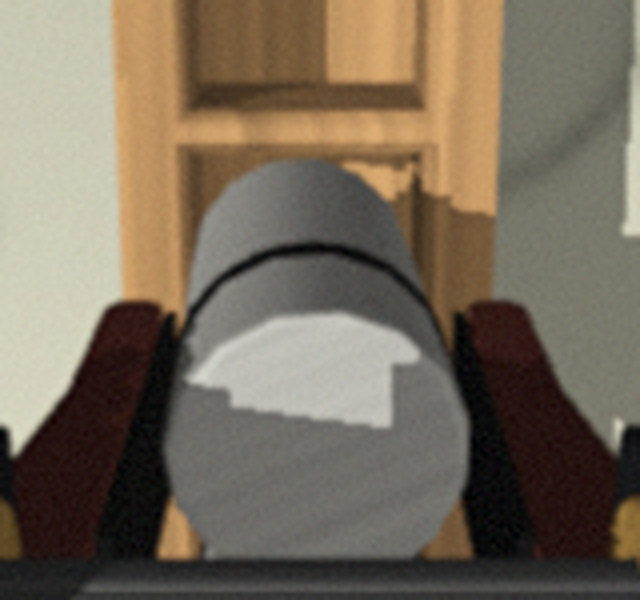

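```bash
python3 -m handwheel '[[[0,0,0],[0.2,0.4,0],0.2],[[0,0,0],[0,0,0],0.2],[[0,0,0],[0,0,2],0.2],[[0,0,0],[0,0,3],0.2],[[0,0,0],[0,0,3],0.2],[[0,0,0],[0,0,2],0.2],[[0,0,0],[0,0,0],0.2],[[0,0,0],[0,0,0],0.2],[[0,0,0],[0,0,0],0.2],[[0,0,0],[0,0,0],0.2]]'
python3 -c "
from h import *
place_view('w4',47,61.6)"
```

```text
t: 77.3
ee_pos: [515.1, -307.0, 89.2]
orientation: [2.212, -2.231, 0.001]
ft_force: [-1.0, 0.2, -0.4]
width: 35.4
off -4 [np.float64(226.2), np.float64(261.1)]
off -2 [np.float64(229.1), np.float64(265.4)]
off 0 [np.float64(232.0), np.float64(269.6)]
off 2 [np.float64(235.0), np.float64(273.8)]
off 4 [np.float64(237.9), np.float64(278.0)]
pocket edge 20 [[186.0, 158.0], [436.0, 159.0]]
pocket edge -20 [[191.0, 390.0], [429.0, 391.0]]
t 77.35 pos [ 515.1 -307.    89.2] az -1.579 q6 1.02 turn [-0.    -0.001  0.005] shift [-1.1  1.8 21.6] | 22.0 F [-0.1  0.6 -1.2] w 35.3
```

View pics/w4.png

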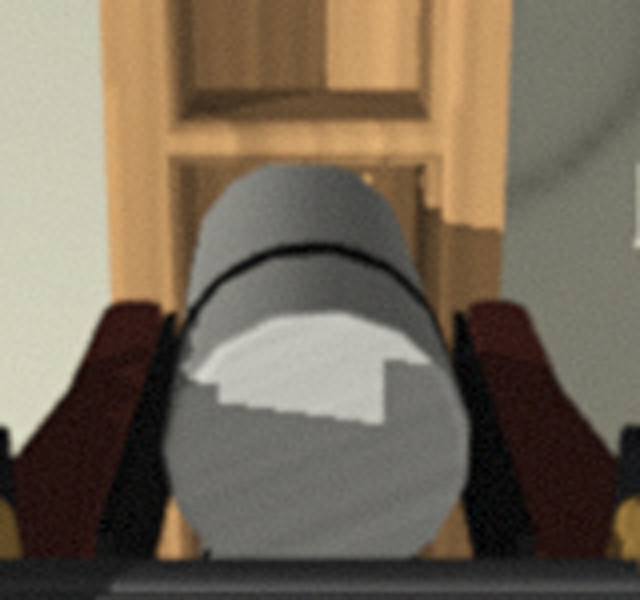

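Inside (bottom ≈ 28 mm, band steady). Down and release.

```bash
python3 -m handwheel '[[[0,0,0],[0,0,3],0.2],[[0,0,0],[0,0,4],0.2],[[0,0,0],[0,0,4],0.2],[[0,0,0],[0,0,4],0.2],[[0,0,0],[0,0,3],0.2],[[0,0,0],[0,0,2],0.2],[[0,0,0],[0,0,0],0.2],[[0,0,0],[0,0,0],0.2],[[0,0,0],[0,0,0],0.2],[[0,0,0],[0,0,0],0.2]]'
python3 -c "
from h import *
place_view('w5',47,61.6)"
```

```text
t: 78.18
ee_pos: [515.3, -306.7, 67.4]
orientation: [-2.212, 2.231, -0.001]
ft_force: [-0.3, 0.4, 1.1]
width: 35.4
off -4 [np.float64(226.2), np.float64(261.1)]
off -2 [np.float64(229.1), np.float64(265.3)]
off 0 [np.float64(232.0), np.float64(269.6)]
off 2 [np.float64(235.0), np.float64(273.8)]
off 4 [np.float64(237.9), np.float64(278.0)]
pocket edge 20 [[175.0, 195.0], [451.0, 196.0]]
pocket edge -20 [[181.0, 449.0], [443.0, 449.0]]
t 78.23 pos [ 515.3 -306.7   67.4] az -1.579 q6 1.02 turn [-0.    -0.     0.004] shift [-0.8  2.  -0.2] | 2.0 F [-1.   0.   2.1] w 35.5
```

View pics/w5.png

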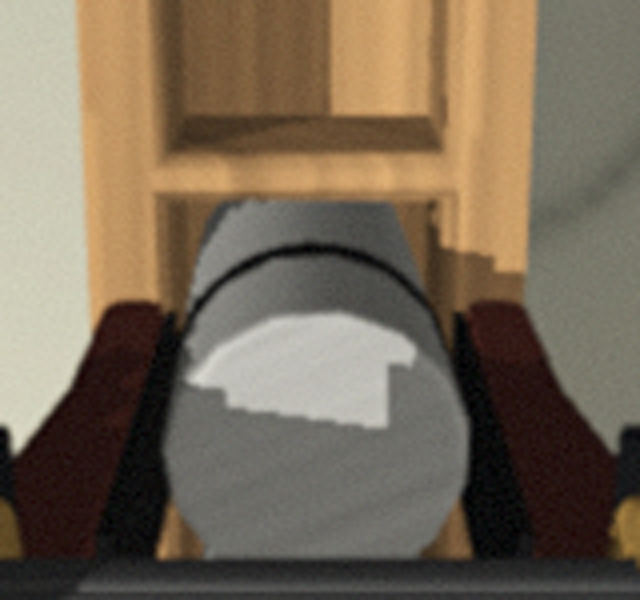

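```bash
python3 -m handwheel '[[[0,0,0],[0,0,0],0.2],[[0,0,0],[0,0,0],0.65],[[0,0,0],[0,0,0],0.65],[[0,0,0],[0,0,0],0.65],[[0,0,0],[0,0,0],0.65],[[0,0,0],[0,0,-10],0.65],[[0,0,0],[0,0,-20],0.65],[[0,0,0],[0,0,-30],0.65],[[0,0,0],[0,0,-35],0.65],[[0,0,0],[0,0,-30],0.65]]'
python3 -m handwheel '[[[0,0,0],[-10,-4,-20],0.65],[[0,0,0],[-28,-10,-10],0.65],[[0,0,0],[-36,-13,0],0.65],[[0,0,0],[-36,-13,0],0.65],[[0,0,0],[-36,-13,0],0.65],[[0,0,0],[-36,-13,0],0.65],[[0,0,0],[-36,-13,0],0.65],[[0,0,0],[-36,-13,0],0.65],[[0,0,0],[-20,-8,0],0.65],[[0,0,-0.1],[-8,-4,0],0.65]]'
python3 -m handwheel '[[[0,0,-0.12],[0,0,0],0.65],[[0,0,-0.12],[0,0,0],0.65],[[0,0,-0.12],[0,0,0],0.65],[[0,0,-0.12],[0,0,0],0.65],[[0,0,-0.12],[0,0,0],0.65],[[0,0,-0.12],[0,0,0],0.65],[[0,0,-0.12],[0,0,0],0.65],[[0,0,-0.12],[0,0,0],0.65],[[0,0,-0.12],[0,0,0],0.65],[[0,0,-0.12],[0,0,0],0.65]]'
python3 -c "
from h import *
plan([622,0,150],CASE[2])
p=shot('wrist','x1')"
```

```text
t: 79.07
ee_pos: [511.6, -304.5, 191.3]
orientation: [2.21, -2.229, -0.02]
ft_force: [0.7, -0.2, -0.0]
width: 57.2
t: 79.9
ee_pos: [627.7, -17.0, 243.5]
orientation: [-2.306, 2.123, -0.02]
ft_force: [0.7, -0.6, -0.1]
width: 57.3
t: 80.73
ee_pos: [628.6, -10.9, 251.8]
orientation: [3.119, -0.371, 0.032]
ft_force: [-0.3, 0.1, -0.1]
width: 57.2
t 80.73 pos [628.6 -10.9 251.8] az -0.237 q6 0.2 turn [-0.001 -0.021 -0.178] shift [ -7.2 -10.5 101.8] | 103.0 F [-0.3  0.1 -0.1] w 57.2
```

View pics/x1.png

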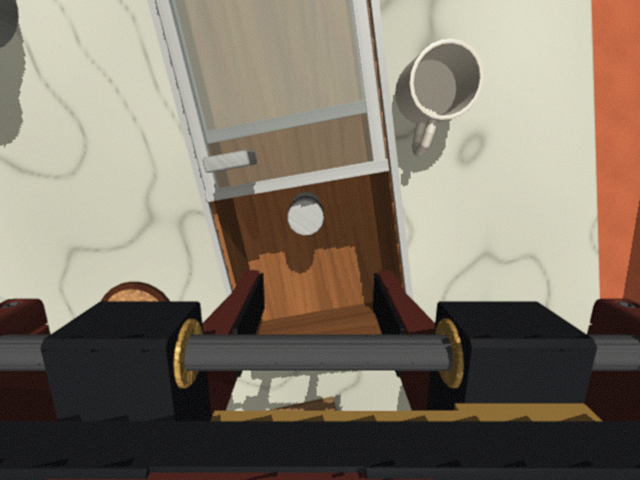

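```bash
python3 -m handwheel '[[[0,-0.01,-0.09],[0,0,5],0.65],[[0,-0.01,-0.08],[0,0,15],0.65],[[0,0,0],[-2.5,-3,20],0.65],[[0,0,0],[-2.5,-4,20],0.65],[[0,0,0],[-1,-2,20],0.65],[[0,0,0],[0,0,12],0.65],[[0,0,0],[0,0,5],0.65],[[0,0,0],[0,0,0],0.65],[[0,0,0],[0,0,0],0.65],[[0,0,0],[0,0,0],0.65]]'
python3 -c "
from h import *
p=shot('wrist')
c=p['pixels'][180:345,220:420,::-1]; cv2.imwrite('pics/x2.png',cv2.resize(c,None,fx=2.7,fy=2.7,interpolation=cv2.INTER_CUBIC))
plan([622,0,67],CASE[2]);rows(p,8)"
```

```text
t: 81.62
ee_pos: [626.5, -1.8, 159.5]
orientation: [-3.139, 0.113, -0.016]
ft_force: [0.0, 1.2, 0.4]
width: 57.0
t 81.67 pos [626.7  -1.8 159.8] az -0.072 q6 0.05 turn [-0.001 -0.011 -0.013] shift [-4.8 -1.5 92.8] | 93.0 F [-0.4 -0.3  0.9] w 57.1
off -4 [np.float64(207.3), np.float64(223.6)]
off -2 [np.float64(209.5), np.float64(226.3)]
off 0 [np.float64(211.6), np.float64(229.1)]
off 2 [np.float64(213.7), np.float64(231.8)]
off 4 [np.float64(215.8), np.float64(234.6)]
```

View pics/x2.png

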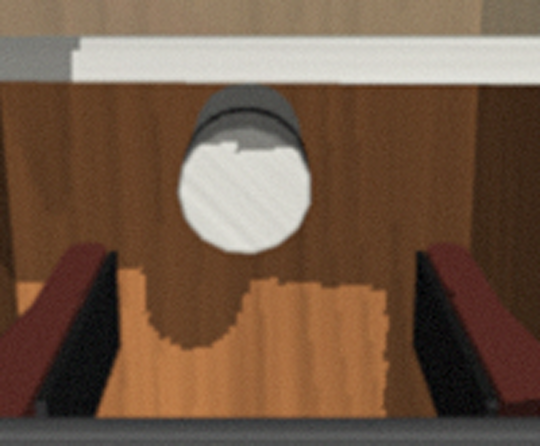

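```bash
python3 -m handwheel '[[[0,-0.006,-0.008],[-2,0.5,6],0.65],[[0,0,0],[-2,0,14],0.65],[[0,0,0],[-1,0,18],0.65],[[0,0,0],[0,0,18],0.65],[[0,0,0],[0,0,16],0.65],[[0,0,0],[0,0,8],0.65],[[0,0,0],[0,0,3],0.65],[[0,0,0],[0,0,0],0.65],[[0,0,0],[0,0,0],0.65],[[0,0,0],[0,0,0],0.65]]'
python3 -c "
from h import *
p=shot('wrist')
c=p['pixels'][180:345,220:420,::-1]; cv2.imwrite('pics/x3.png',cv2.resize(c,None,fx=2.7,fy=2.7,interpolation=cv2.INTER_CUBIC))
plan([622,0,67],CASE[2]);rows(p,8)"
```

```text
t: 82.5
ee_pos: [627.5, -2.8, 80.1]
orientation: [-3.139, 0.099, -0.027]
ft_force: [-0.5, 0.4, 0.2]
width: 56.9
t 82.55 pos [627.7  -2.8  80.4] az -0.063 q6 0.04 turn [-0.001 -0.017 -0.004] shift [-5.9 -2.5 13.4] | 15.0 F [-0.1 -0.3 -0.5] w 57.3
off -4 [np.float64(224.9), np.float64(256.9)]
off -2 [np.float64(227.7), np.float64(260.9)]
off 0 [np.float64(230.5), np.float64(264.9)]
off 2 [np.float64(233.3), np.float64(268.8)]
off 4 [np.float64(236.1), np.float64(272.7)]
```

View pics/x3.png

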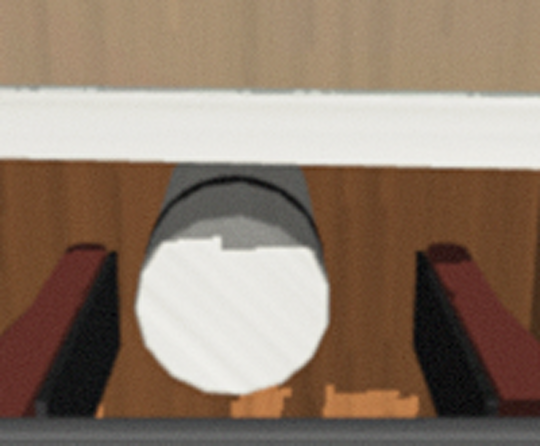

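```bash
python3 -m handwheel '[[[0,-0.008,0],[-2.5,-1,2],0.65],[[0,-0.005,0],[-2.5,-0.5,4],0.65],[[0,0,0],[-0.5,0,3],0.65],[[0,0,0],[0,0,1],0.65],[[0,0,0],[0,0,0],0.65],[[0,0,0],[0,0,0],0.65],[[0,0,0],[0,0,0],0.65],[[0,0,0],[0,0,0],0.65],[[0,0,0],[0,0,0],0.65],[[0,0,0],[0,0,0],0.65]]'
python3 -c "
from h import *
p=shot('wrist')
c=p['pixels'][180:345,220:420,::-1]; cv2.imwrite('pics/x4.png',cv2.resize(c,None,fx=2.7,fy=2.7,interpolation=cv2.INTER_CUBIC))
plan([622,0,67],CASE[2]);rows(p,8)"
```

```text
t: 83.38
ee_pos: [623.3, -0.7, 71.6]
orientation: [-3.139, 0.099, -0.011]
ft_force: [0.2, -0.4, 0.2]
width: 57.1
t 83.43 pos [623.3  -0.7  71.6] az -0.063 q6 0.04 turn [-0.001 -0.007 -0.004] shift [-1.3 -0.6  4.6] | 5.0 F [ 0.3 -0.7 -0.4] w 56.8
off -4 [np.float64(227.5), np.float64(262.5)]
off -2 [np.float64(230.4), np.float64(266.7)]
off 0 [np.float64(233.3), np.float64(270.9)]
off 2 [np.float64(236.2), np.float64(275.0)]
off 4 [np.float64(239.1), np.float64(279.1)]
```

View pics/x4.png

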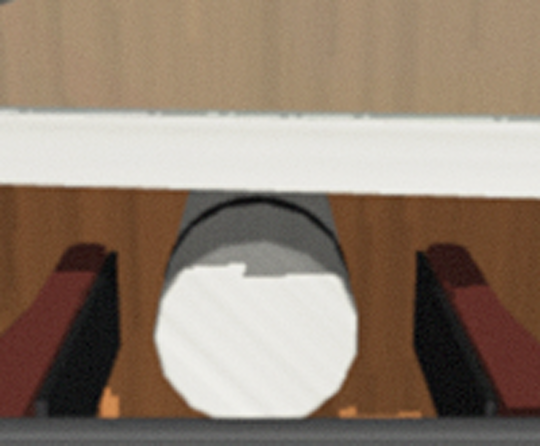

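```bash
python3 -m handwheel '[[[0,0,0],[-1.5,-0.3,2],0.65],[[0,0,0],[0,0,1],0.55],[[0,0,0],[0,0,0],0.4],[[0,0,0],[0,0,0],0.2],[[0,0,0],[0,0,0],0.2],[[0,0,0],[0,0,0],0.2],[[0,0,0],[0,0,0],0.2],[[0,0,0],[0,0,0],0.2],[[0,0,0],[0,0,0],0.2],[[0,0,0],[0,0,0],0.2]]'
python3 -m handwheel '[[[0,0,0],[0,0,0],0.2],[[0,0,0],[0,0,-8],0.2],[[0,0,0],[0,0,-15],0.2],[[0,0,0],[0,0,-20],0.2],[[0,0,0],[0,0,-20],0.2],[[0,0,0],[0,0,-20],0.2],[[0,0,0],[0,0,-20],0.2],[[0,0,0],[0,0,-12],0.2],[[0,0,0],[0,0,-5],0.2],[[0,0,0],[0,0,0],0.2]]'
python3 -c "
from h import *
p=shot('wrist')
c=p['pixels'][180:345,220:420,::-1]; cv2.imwrite('pics/x5.png',cv2.resize(c,None,fx=2.7,fy=2.7,interpolation=cv2.INTER_CUBIC))
plan([560.3,-306.4,180]);rows(p,ctrl.get_obs()['ee_pos'][2]-60)
p=shot('top');print(spots(p,'rack'),spots(p,'pocket'))"
```

```text
t: 84.27
ee_pos: [621.6, -0.3, 68.3]
orientation: [-3.139, 0.099, -0.011]
ft_force: [0.7, -0.3, -0.3]
width: 35.6
t: 85.1
ee_pos: [619.6, -0.4, 196.3]
orientation: [-3.139, 0.099, -0.007]
ft_force: [0.9, -0.3, -0.5]
width: 35.5
t 85.15 pos [ 6.194e+02 -4.000e-01  1.957e+02] az -0.063 q6 0.04 turn [-0.001 -0.004  0.   ] shift [-39.8 309.1  15.7] | 312.0 F [-0.1  1.1 -0.9] w 35.5
off -4 [np.float64(228.5), np.float64(264.7)]
off -2 [np.float64(231.4), np.float64(269.0)]
off 0 [np.float64(234.4), np.float64(273.2)]
off 2 [np.float64(237.3), np.float64(277.4)]
off 4 [np.float64(240.2), np.float64(281.6)]
[(0.9, [464.5, -304.7, 3.9])] [(0.97, [521.3, -305.4, 33.5]), (0.96, [465.3, -304.0, 37.3]), (0.85, [371.8, -303.2, 35.0]), (0.68, [419.3, -301.6, 34.5]), (0.65, [561.2, -305.5, 34.1])]
```

View pics/x5.png

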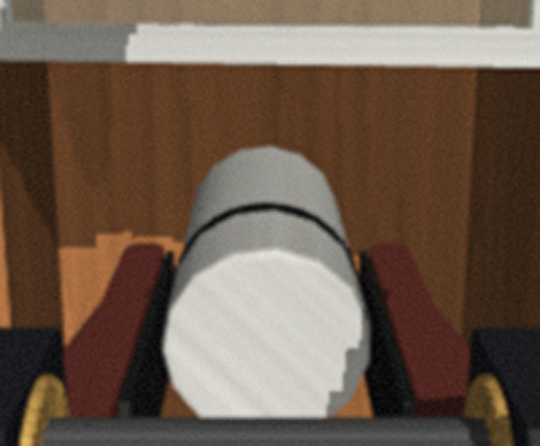

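```bash
python3 -m handwheel '[[[0,0,0],[-2,15,-5],0.2],[[0,0,0],[-4,30,0],0.2],[[0,0,0],[-5,37,0],0.2],[[0,0,0],[-5,37,0],0.2],[[0,0,0],[-5,37,0],0.2],[[0,0,0],[-5,37,0],0.2],[[0,0,0],[-5,37,0],0.2],[[0,0,0],[-3,25,0],0.2],[[0,0,0],[-1,12,0],0.2],[[0,0,0.12],[0,5,0],0.2]]'
python3 -m handwheel '[[[0,0,0.12],[0,0,0],0.2],[[0,0,0.12],[0,0,0],0.2],[[0,0,0.12],[0,0,0],0.2],[[0,0,0.12],[0,0,0],0.2],[[0,0,0.12],[0,0,0],0.2],[[0,0,0.12],[0,0,0],0.2],[[0,0,0.12],[0,0,0],0.2],[[0,0,0.12],[0,0,0],0.2],[[0,0,0.12],[0,0,0],0.2],[[0,0,0.12],[0,0,0],0.2]]'
python3 -c "
from h import *
plan([562,-306.8,160],-np.pi/2-0.013)
p=shot('wrist','y1')"
```

```text
t: 86.13
ee_pos: [557.4, -283.9, 189.8]
orientation: [-3.126, 0.277, 0.024]
ft_force: [0.6, -0.4, 0.3]
width: 35.4
t: 86.97
ee_pos: [551.7, -283.7, 182.6]
orientation: [2.367, -2.051, -0.046]
ft_force: [0.1, -0.1, -1.9]
width: 35.6
t 86.97 pos [ 551.7 -283.7  182.6] az -1.428 q6 0.94 turn [0.028 0.014 0.156] shift [ 23.  -10.6  22.6] | 34.0 F [ 0.1 -0.1 -1.9] w 35.6
```

View pics/y1.png

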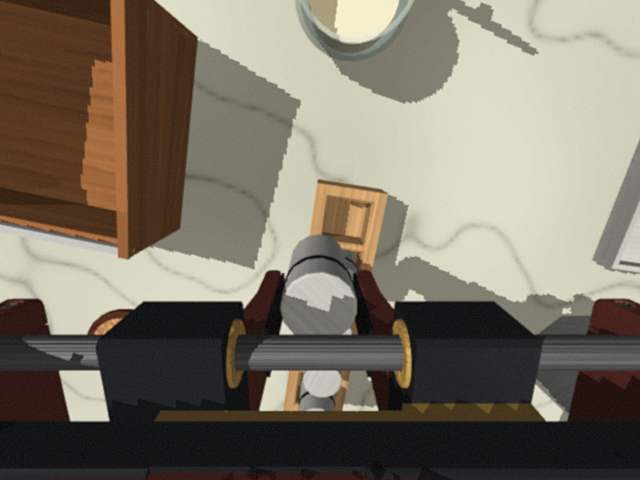

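```bash
python3 -m handwheel '[[[0.01,0.005,0.08],[0,0,0],0.2],[[0.01,0.005,0.07],[0,0,0],0.2],[[0.006,0.003,0],[5,-2,0],0.2],[[0,0,0],[7,-4,3],0.2],[[0,0,0],[5,-2,5],0.2],[[0,0,0],[2,-1,5],0.2],[[0,0,0],[0,0,3],0.2],[[0,0,0],[0,0,0],0.2],[[0,0,0],[0,0,0],0.2],[[0,0,0],[0,0,0],0.2]]'
python3 -c "
from h import *
plan([562,-306.8,110],-np.pi/2-0.013)"
```

```text
t: 87.85
ee_pos: [559.9, -303.5, 160.9]
orientation: [2.221, -2.219, -0.013]
ft_force: [-0.2, 0.3, 0.1]
width: 35.5
t 87.85 pos [ 559.9 -303.5  160.9] az -1.57 q6 1.05 turn [0.007 0.004 0.014] shift [ 3.2 -2.1 50.9] | 51.0 F [-0.2  0.3  0.1] w 35.5
```

```bash
python3 -m handwheel '[[[0.003,0.002,0.01],[1.3,-1,5],0.2],[[0,0,0],[1.3,-0.8,12],0.2],[[0,0,0],[0,0,13],0.2],[[0,0,0],[0,0,10],0.2],[[0,0,0],[0,0,5],0.2],[[0,0,0],[0,0,2],0.2],[[0,0,0],[0,0,0],0.2],[[0,0,0],[0,0,0],0.2],[[0,0,0],[0,0,0],0.2],[[0,0,0],[0,0,0],0.2]]'
python3 -c "
from h import *
place_view('y2',94,60.3)"
```

```text
t: 88.68
ee_pos: [561.0, -305.4, 107.8]
orientation: [2.21, -2.23, -0.01]
ft_force: [0.2, -0.1, -0.2]
width: 35.3
off -4 [np.float64(226.0), np.float64(262.2)]
off -2 [np.float64(228.9), np.float64(266.5)]
off 0 [np.float64(231.9), np.float64(270.8)]
off 2 [np.float64(234.8), np.float64(275.0)]
off 4 [np.float64(237.8), np.float64(279.2)]
pocket edge 20 [[210.0, 125.0], [440.0, 126.0]]
pocket edge -20 [[213.0, 341.0], [434.0, 342.0]]
t 88.73 pos [ 561.1 -305.4  108. ] az -1.58 q6 1.06 turn [0.006 0.003 0.004] shift [ 1.   0.8 41.7] | 42.0 F [-0.2  0.4 -0.5] w 35.6
```

View pics/y2.png

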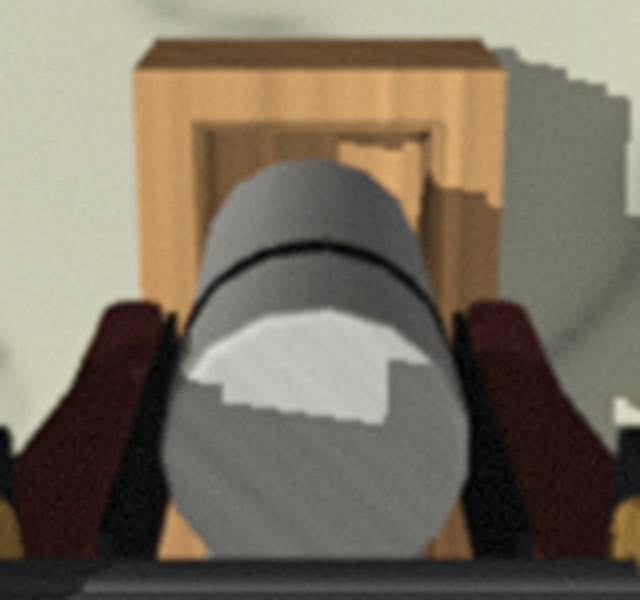

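```bash
python3 -m handwheel '[[[0,0,0],[0.7,-0.5,0],0.2],[[0,0,0],[0,0,0],0.2],[[0,0,0],[0,0,0],0.2],[[0,0,0],[0,0,0],0.2],[[0,0,0],[0,0,2],0.2],[[0,0,0],[0,0,3],0.2],[[0,0,0],[0,0,3],0.2],[[0,0,0],[0,0,1],0.2],[[0,0,0],[0,0,0],0.2],[[0,0,0],[0,0,0],0.2]]'
python3 -c "
from h import *
place_view('y3',94,60.3)"
```

```text
t: 89.57
ee_pos: [562.4, -306.7, 99.5]
orientation: [2.211, -2.23, -0.005]
ft_force: [-0.7, -0.2, -0.5]
width: 35.3
off -4 [np.float64(226.3), np.float64(262.2)]
off -2 [np.float64(229.2), np.float64(266.5)]
off 0 [np.float64(232.2), np.float64(270.7)]
off 2 [np.float64(235.1), np.float64(275.0)]
off 4 [np.float64(238.0), np.float64(279.2)]
pocket edge 20 [[198.0, 144.0], [437.0, 145.0]]
pocket edge -20 [[202.0, 366.0], [430.0, 367.0]]
t 89.62 pos [ 562.4 -306.7   99.5] az -1.58 q6 1.06 turn [0.003 0.001 0.004] shift [-0.2  2.1 33.2] | 33.0 F [-0.  -0.  -0.4] w 35.5
```

View pics/y3.png

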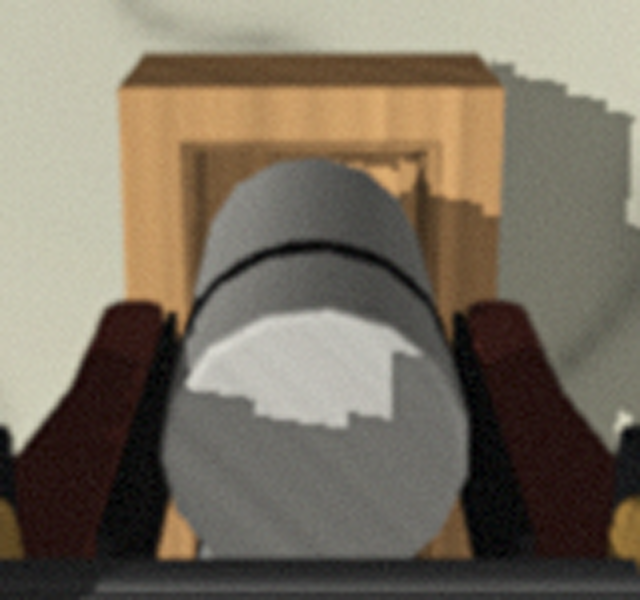

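```bash
python3 -m handwheel '[[[0,0,0],[0,0.4,0],0.2],[[0,0,0],[0,0,0],0.2],[[0,0,0],[0,0,2],0.2],[[0,0,0],[0,0,3],0.2],[[0,0,0],[0,0,3],0.2],[[0,0,0],[0,0,2],0.2],[[0,0,0],[0,0,0],0.2],[[0,0,0],[0,0,0],0.2],[[0,0,0],[0,0,0],0.2],[[0,0,0],[0,0,0],0.2]]'
python3 -c "
from h import *
place_view('y4',94,60.3)"
```

```text
t: 90.45
ee_pos: [561.7, -306.6, 88.3]
orientation: [2.211, -2.23, -0.006]
ft_force: [-0.3, -0.6, -0.1]
width: 35.2
off -4 [np.float64(226.2), np.float64(262.1)]
off -2 [np.float64(229.1), np.float64(266.4)]
off 0 [np.float64(232.1), np.float64(270.7)]
off 2 [np.float64(235.0), np.float64(274.9)]
off 4 [np.float64(238.0), np.float64(279.1)]
pocket edge 20 [[193.0, 156.0], [443.0, 157.0]]
pocket edge -20 [[197.0, 389.0], [436.0, 390.0]]
t 90.5 pos [ 561.8 -306.6   88.4] az -1.58 q6 1.06 turn [0.004 0.001 0.004] shift [-0.2  1.5 22.1] | 22.0 F [ 0.3 -1.2 -0.7] w 35.4
```

View pics/y4.png

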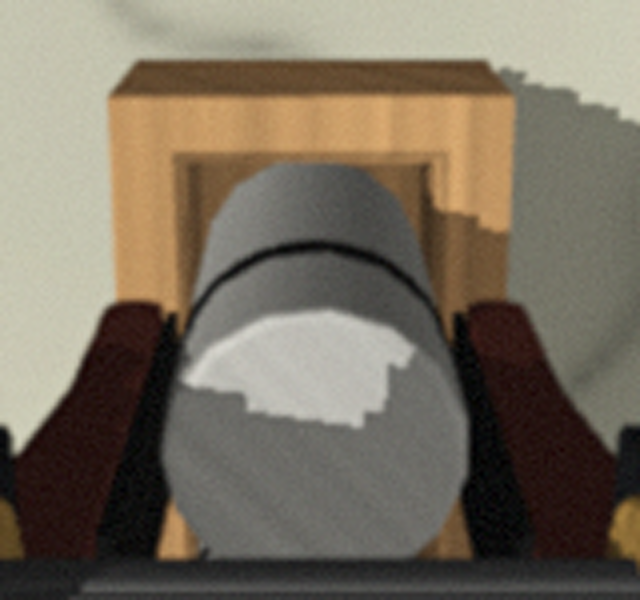

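Going in cleanly. Lower, release, lift.

```bash
python3 -m handwheel '[[[0,0,0],[0,0,3],0.2],[[0,0,0],[0,0,4],0.2],[[0,0,0],[0,0,4],0.2],[[0,0,0],[0,0,4],0.2],[[0,0,0],[0,0,3],0.2],[[0,0,0],[0,0,2],0.2],[[0,0,0],[0,0,0.5],0.2],[[0,0,0],[0,0,0],0.2],[[0,0,0],[0,0,0],0.2],[[0,0,0],[0,0,0],0.2]]'
python3 -c "
from h import *
plan([562,-306.6,66.3])"
python3 -m handwheel '[[[0,0,0],[0,0,0],0.2],[[0,0,0],[0,0,0],0.65],[[0,0,0],[0,0,0],0.65],[[0,0,0],[0,0,0],0.65],[[0,0,0],[0,0,0],0.65],[[0,0,0],[0,0,-10],0.65],[[0,0,0],[0,0,-20],0.65],[[0,0,0],[0,0,-30],0.65],[[0,0,0],[0,0,-35],0.65],[[0,0,0],[0,0,-30],0.65]]'
python3 -c "
from h import *
plan([*from_case([-47,0],CASE),200])
p=shot('wrist','z1')"
```

```text
t: 91.33
ee_pos: [561.9, -306.7, 66.5]
orientation: [2.211, -2.23, -0.005]
ft_force: [-1.1, 0.7, 0.9]
width: 35.6
t 91.33 pos [ 561.9 -306.7   66.5] az -1.58 q6 1.06 turn [0.003 0.001 0.   ] shift [-0.1 -0.1  0.2] | 0.0 F [-1.1  0.7  0.9] w 35.6
t: 92.17
ee_pos: [558.5, -304.6, 189.7]
orientation: [2.208, -2.228, -0.027]
ft_force: [1.2, -0.1, -0.4]
width: 57.0
t 92.17 pos [ 558.5 -304.6  189.7] az -1.58 q6 1.06 turn [0.016 0.008 0.   ] shift [-401.   -14.1  -10.3] | 401.0 F [ 1.2 -0.1 -0.4] w 57.0
```

View pics/z1.png

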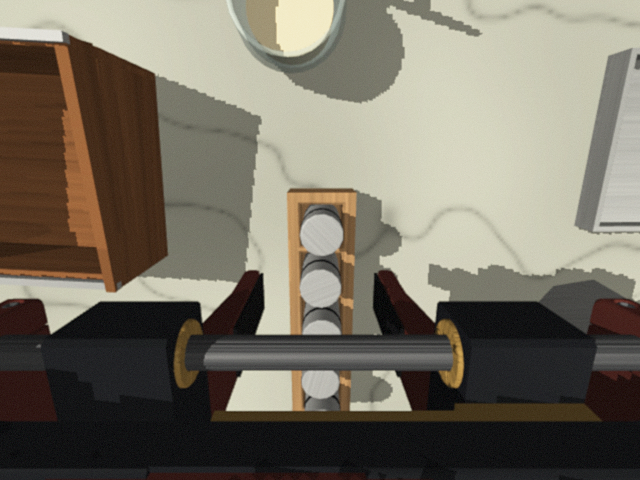

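```bash
python3 -m handwheel '[[[0.005,0.003,0.01],[-15,0,-15],0.3],[[0.005,0.003,0.01],[-30,-1,-5],0],[[0,0,0.01],[-38,-1,0],0],[[0,0,0.01],[-38,-1,0],0],[[0,0,0],[-38,-1,0],0],[[0,0,0],[-38,-1,0],0],[[0,0,0],[-38,-1,0],0],[[0,0,0],[-38,-1,0],0],[[0,0,0],[-38,-1,0],0],[[0,0,0],[-38,-1,0],0]]'
python3 -m handwheel '[[[0,0,0],[-22,0,0],0],[[0,0,0],[-12,0,0],0],[[0,0,0],[-5,0,0],0],[[0,0,0],[0,0,0],0],[[0,0,0],[0,0,0],0],[[0,0,0],[0,0,0],0],[[0,0,0],[0,0,0],0],[[0,0,0],[0,0,0],0],[[0,0,0],[0,0,0],0],[[0,0,0],[0,0,0],0]]'
python3 -c "
from h import *
plan([*from_case([-47,5],CASE),121],-np.pi/2+CASE[2])
p=shot('wrist','za')"
```

```text
t: 93.05
ee_pos: [591.2, 46.4, 228.9]
orientation: [-2.142, 2.283, -0.039]
ft_force: [1.5, -0.5, 0.6]
width: 0.8
t: 93.88
ee_pos: [593.9, 90.8, 231.8]
orientation: [-2.144, 2.276, -0.043]
ft_force: [-0.4, -0.2, -0.3]
width: 0.8
t 93.88 pos [593.9  90.8 231.8] az -1.631 q6 1.78 turn [-0.03  -0.008 -0.001] shift [ -9.4  18.  110.8] | 113.0 F [-0.4 -0.2 -0.3] w 0.8
```

View pics/za.png

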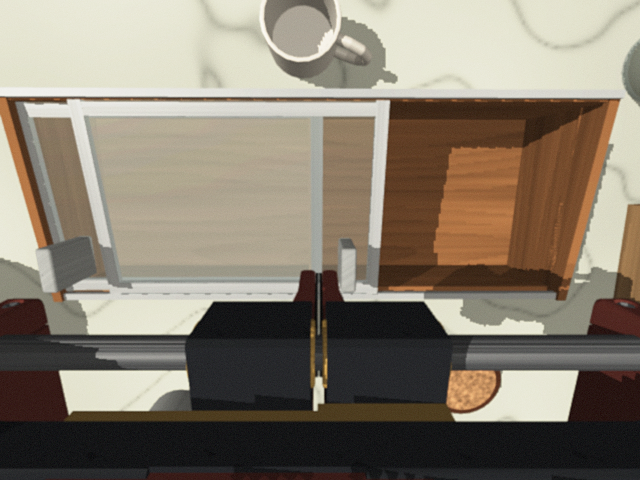

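```bash
python3 -m handwheel '[[[-0.01,-0.004,0],[-5,4,0],0],[[-0.01,-0.004,0],[-5,5,5],0],[[0,0,0],[0,4,15],0],[[0,0,0],[0,2,20],0],[[0,0,0],[0,0,20],0],[[0,0,0],[0,0,18],0],[[0,0,0],[0,0,12],0],[[0,0,0],[0,0,6],0],[[0,0,0],[0,0,2],0],[[0,0,0],[0,0,0],0]]'
python3 -c "
from h import *
plan([*from_case([-47,-190],CASE),121],-np.pi/2+CASE[2])"
```

```text
t: 94.77
ee_pos: [577.4, 105.5, 128.3]
orientation: [-2.15, 2.283, -0.002]
ft_force: [0.4, 0.0, -0.8]
width: 0.5
t 94.77 pos [577.4 105.5 128.3] az -1.631 q6 1.79 turn [-0.005  0.003 -0.001] shift [199.3   0.7   7.3] | 199.0 F [ 0.4  0.  -0.8] w 0.5
```

```bash
python3 -m handwheel '[[[0,0,0],[6,0,3],0],[[0,0,0],[12,0,2],0],[[0,0,0],[17,0,0],0],[[0,0,0],[19,0,0],0],[[0,0,0],[19,0,0],0],[[0,0,0],[19,0,0],0],[[0,0,0],[19,0,0],0],[[0,0,0],[17,0,0],0],[[0,0,0],[12,0,0],0],[[0,0,0],[8,0,0],0]]'
python3 -c "
from h import *
plan([*from_case([-47,-190],CASE),121],-np.pi/2+CASE[2])"
```

```text
t: 95.6
ee_pos: [569.2, -49.9, 126.5]
orientation: [-2.145, 2.276, -0.004]
ft_force: [0.8, 2.9, -1.4]
width: 0.6
t 95.6 pos [569.2 -49.9 126.5] az -1.63 q6 1.51 turn [-0.012  0.009 -0.   ] shift [43.7  1.7  5.5] | 44.0 F [ 0.8  2.9 -1.4] w 0.6
```

```bash
python3 -m handwheel '[[[0,0,0],[8,0,2],0],[[0,0,0],[10,0,0],0],[[0,0,0],[10,0,0],0],[[0,0,0],[8,0,0],0],[[0,0,0],[6,0,0],0],[[0,0,0],[5,0,0],0],[[0,0,0],[4,0,0],0],[[0,0,0],[4,0,0],0],[[0,0,0],[4,0,0],0],[[0,0,0],[3,0,0],0]]'
python3 -c "
from h import *
plan([*from_case([-47,-190],CASE),121],-np.pi/2+CASE[2])"
```

```text
t: 96.43
ee_pos: [567.1, -91.5, 125.5]
orientation: [-2.112, 2.265, 0.042]
ft_force: [0.7, 14.6, 4.0]
width: 0.7
t 96.43 pos [567.1 -91.5 125.5] az -1.64 q6 1.39 turn [-0.011  0.051 -0.011] shift [2.1 2.  4.5] | 5.0 F [ 0.7 14.6  4. ] w 0.7
```

```bash
python3 -m handwheel '[[[0,0,0],[4,0,0],0],[[0,0,0],[4,0,0],0],[[0,0,0],[4,0,0],0],[[0,0,0],[-4,0,0],0],[[0,0.01,0],[-5,0,-5],0],[[0,0.01,0],[-5,0,-15],0],[[0,0.01,0],[0,0,-30],0],[[0,0,0],[0,10,-35],0],[[0,0,0],[0,15,-30],0],[[0,0,0],[0,15,-10],0]]'
python3 -m handwheel '[[[0,0,0],[0,30,0],0],[[0,0,0],[0,35,0],0],[[0,0,0],[0,35,0],0],[[0,0,0],[0,20,0],0],[[0,0,0],[0,0,0],0],[[0,0,0],[0,0,0],0],[[0,0,0],[0,0,0],0],[[0,0,0],[0,0,0],0],[[0,0,0],[0,0,0],0],[[0,0,0],[0,0,0],0]]'
python3 -c "
from h import *
o=ctrl.get_obs();print(o['t'],o['ee_pos'],o['ft_force'],o['width'])
p=shot('top','zz_top')
c=p['pixels'][140:330,190:450,::-1]
cv2.imwrite('pics/zt.png',cv2.resize(c,None,fx=3,fy=3,interpolation=cv2.INTER_CUBIC))
for q in ['door_left_grip','door_right_grip']: print(q,[(s,to_case(x,CASE).round(1)) for s,x in spots(p,q)])
for q in ['rack','tin','bowls','jug','coaster','sugar','cup','moka']: print(q,spots(p,q))
p=shot('scene')
for q in ['door_left_grip','door_right_grip']: print(q,[(s,to_case(x,CASE).round(1)) for s,x in spots(p,q)])
print(spots(p,'tin'))
c=p['pixels'][170:355,230:400,::-1]
cv2.imwrite('pics/zs.png',cv2.resize(c,None,fx=3.2,fy=3.2,interpolation=cv2.INTER_CUBIC))"
```

```text
t: 97.27
ee_pos: [526.8, -80.1, 253.9]
orientation: [-2.127, 2.277, 0.031]
ft_force: [0.7, -0.3, 0.6]
width: 0.1
t: 98.1
ee_pos: [407.5, -76.1, 261.0]
orientation: [-2.126, 2.274, -0.003]
ft_force: [-0.8, 0.2, 0.5]
width: 1.0
98.1 [407.50405939 -76.07864619 261.04654815] [-0.76736779  0.18972131  0.4669282 ] 0.961743142732948
door_left_grip [(0.92, array([-43.8, 206.7]))]
door_right_grip [(0.72, array([ -46.1, -198.6]))]
rack [(0.75, [465.5, -303.4, 0.5])]
tin [(0.68, [516.2, -307.6, 2.8]), (0.66, [373.8, -308.9, 3.0]), (0.58, [468.7, -302.6, 5.5]), (0.48, [421.9, -307.2, 4.1])]
bowls [(0.77, [523.6, 541.7, 1.1])]
jug [(0.8, [336.0, 286.0, -1.8]), (0.75, [569.0, -104.4, 143.4])]
coaster [(0.6, [376.6, -310.7, 6.5]), (0.43, [375.4, -93.9, -0.2]), (0.18, [512.8, -307.8, 4.7])]
sugar [(0.83, [740.8, -284.5, 0.7])]
cup [(0.64, [782.1, 92.3, 2.2]), (0.55, [516.8, -304.9, 5.4]), (0.36, [376.5, -305.3, 6.5])]
moka [(0.73, [439.2, -590.5, -1.1]), (0.47, [562.9, -308.8, 35.1])]
door_left_grip [(0.7, array([-126.1, -406.4])), (0.6, array([-46.7, 209.7]))]
door_right_grip [(0.97, array([ -40.7, -206.6]))]
[(0.7, [564.6, -305.1, 4.4]), (0.65, [467.1, -304.8, 4.2]), (0.62, [424.6, -301.8, 8.3]), (0.59, [516.8, -305.4, 1.9]), (0.47, [374.9, -306.9, 7.8])]
```

View pics/zt.png

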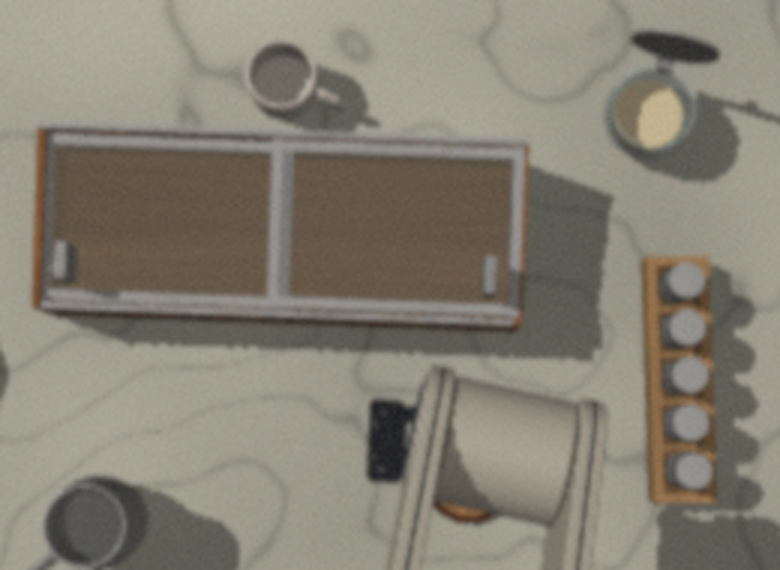

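View pics/zs.png

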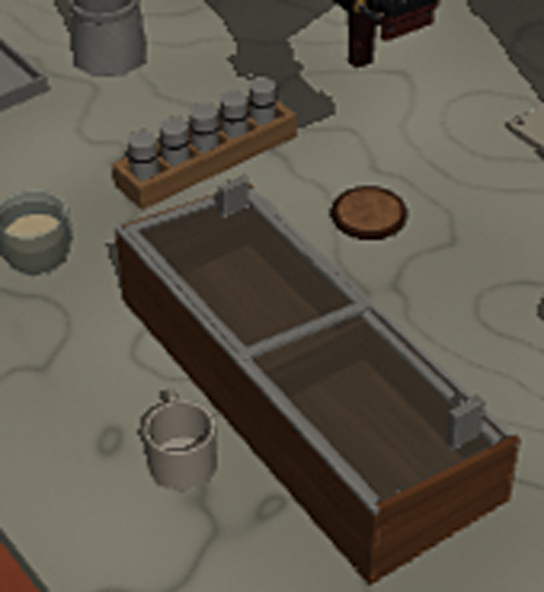

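```bash
python3 -c "
from h import *
p=shot('top')
c=p['pixels'][175:255,198:240,::-1]; d=p['pixels'][175:255,335:377,::-1]
cv2.imwrite('pics/zu.png',cv2.resize(np.hstack([c,d]),None,fx=7,fy=7,interpolation=cv2.INTER_CUBIC))
f=lambda y,z,x=-47:px(p,[*from_case([x,y],CASE),z])[0]
print('fin L exp',(f(205,140)-[198,175])*7,'R',(f(-205,140)-[335,175])*7+[294,0])
print('inner wall L',(f(232,95)-[198,175])*7,'R',(f(-232,100)-[335,175])*7+[294,0], 'outer',(f(240,95)-[198,175])*7,(f(-240,95)-[335,175])*7+[294,0])"
```

```text
fin L exp [ 81.32155086 365.16500774] R [422.33720723 399.70056022]
inner wall L [ 39.79732389 375.67296179] R [480.24661075 412.32757696] outer [ 20.7482441  375.01909948] [498.27315714 414.23642558]
```

View pics/zu.png

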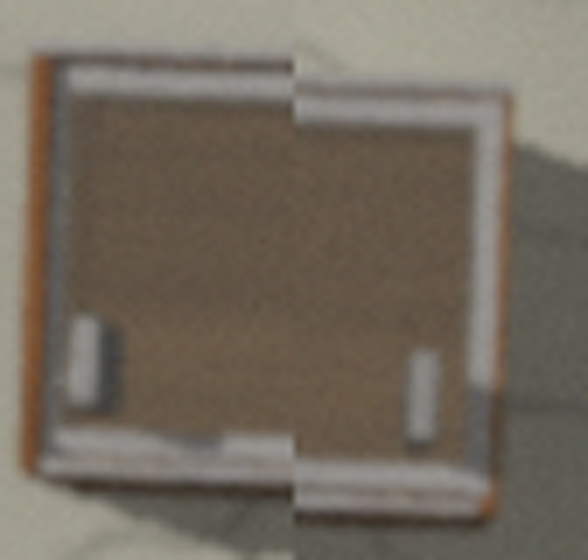

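```bash
python3 -c "
from h import *
p=shot('scene')
c=p['pixels'][185:240,258:330,::-1]
cv2.imwrite('pics/zv.png',cv2.resize(c,None,fx=10,fy=10,interpolation=cv2.INTER_CUBIC))
for i,x in enumerate([372.3,419.3,466.3,513.3,560.3]):
  print([((px(p,[x,-304-i*.6,z])[0]-[258,185])*10).round().tolist() for z in (36,81)])"
```

```text
[[541.0, 192.0], [539.0, 105.0]]
[[452.0, 232.0], [449.0, 146.0]]
[[360.0, 274.0], [356.0, 187.0]]
[[267.0, 317.0], [260.0, 229.0]]
[[171.0, 360.0], [163.0, 273.0]]
```

View pics/zv.png

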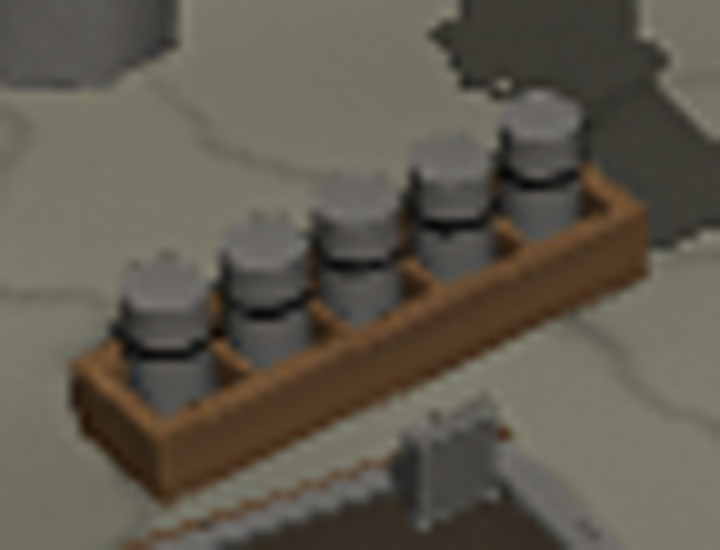

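```bash
python3 -c "
from h import *
o=ctrl.get_obs();print(o['t'],o['ee_pos'].round(1),abs(o['qvel']).max())
print(ctrl.close_job())"
```

```text
98.95 [406.5 -75.9 261. ] 0.0015599522573274292
the job is handed in; nothing more can be done
None
```

I moved all five tins from the case (three on the left, two on the right), one into each pocket of the rack. Both doors are shut, and I handed the job in at 99 s of the 210 allowed.

**Tins:** In the last scene picture all five stand upright, their tops level to about 1 mm with where a fully seated tin would be. The tin in pocket 0 needed three tries: it caught on the pocket's edge, tilted in the grip, and I regrasped it on the open counter. The pocket 2 tin caught once and went in after a small shift. The last top view found only four of the five tins; the scene view found all five.

**Doors:** I pushed each door until it met its stop, at 12 to 15 N. In the final top view both handles were within about 2 mm of their shut positions by my own pixel measurement. The network readings scattered more: 207 and 210 mm for the left handle, −199 and −207 mm for the right, against ±205 mm. The −199 reading alone would put the right door about 6 mm open, still inside the 8 mm limit.

**Other things:** Every bystander read within about 5 mm of its starting position, which is within network error, and the rack had not moved. The gripper was clear of everything and still when I handed in.

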